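# Clear the jeweller's bench: scrap through the flap, files in the stand

### The job

Clear up the jeweller's bench. Take the scoop by its wooden grip, push the scrap box's sprung flap open with the scoop's lip (never with the gripper) and tip all the casting buttons through into the box, then set the empty scoop down level on its cork pad. Stand every file upright in the wooden file stand, blade down and handle up, and leave the other things on the bench where they are.

Things in the scene. Friction and masses are not known exactly. Their poses are not given: they have to be found in the camera images.
- scrap_box: Fixed grey metal scrap box, x -85 to 75, y +-70, 114 mm tall; origin under it on the table. The opening in its top (x -40 to 47, y +-58) is closed by a sprung steel flap. A 3 mm collar stands 30 mm above the top on three sides of the opening (inner faces y +-58, x -40); the +x side has none: the scoop comes in over that rim (28 mm wide), its lip pointing to the box's -x.
- flap_hinge (a point): Middle of the flap's hinge line, in the box's frame (45, 0, 114 mm); the line runs along the box's y. The flap (steel, 80 long, 108 wide, 3 mm thick) runs from here to the box's -x, its upper face level with this point when shut.
- flap (a joint): Flap angle, rad: 0 shut (level), grows as the free (-x) edge swings down into the box, to 1.2 at most. A spring shuts it: 0.17 N m at 0 plus 0.12 N m per rad (4 to 5 N at 45 mm from the hinge); the buttons' weight alone does not open it enough to let them in.
- scoop: Loose aluminium scoop, 0.22 kg, on the pad, in line with it. Origin at its underside; x -70 (lip) to 64, 76 mm wide. Floor 3 mm thick, level from x -22 back; ahead of that it ramps up 10 deg to the open lip (top at z 12). Side and back walls 30 mm high. Wooden fin grip: x 7 to 57, y +-6, z 45 to 87, to pinch across y from above; a post at the back carries it. Buttons lie inside.
- pad: Fixed cork pad, 165 (x) x 105 (y) x 3 mm: the scoop's place. Origin under its centre on the table.
- stand: Fixed wooden file stand, 64 (x) x 216 (y) x 85 mm tall, origin under its centre. Four open-topped pockets in a row along y, at y = -84, -28, 28, 84 mm, each 44 (x) x 28 (y) mm and 80 mm deep (floor 5 mm above the table). One pocket takes one file.
- button0_center (a point): Centre of a round brass casting button, a ball 24 mm across, 30 g; starts in the scoop. Three to five are present (None: absent).
- button1_center (a point): Centre of a round brass casting button, a ball 24 mm across, 30 g; starts in the scoop. Three to five are present (None: absent).
- button2_center (a point): Centre of a round brass casting button, a ball 24 mm across, 30 g; starts in the scoop. Three to five are present (None: absent).
- button3_center (a point): Centre of a round brass casting button, a ball 24 mm across, 30 g; starts in the scoop. Three to five are present (None: absent).
- button4_center (a point): Centre of a round brass casting button, a ball 24 mm across, 30 g; starts in the scoop. Three to five are present (None: absent).
- file0: Hand file lying on the bench, 90 g, 185 mm long, all files alike. Its x axis runs along it towards the handle end; origin on the underside at the balance point. Wooden handle 24 (y) x 20 mm (z), x from -38 to +67; steel blade 14 (y) x 5 mm (z), x from -38 to -118, its middle 10 mm above the underside. Three or four files are present (None: absent).
- file0_tip (a point): Blade tip of that file, on its long axis (file frame -118, 0, 10 mm).
- file1: Hand file lying on the bench, 90 g, 185 mm long, all files alike. Its x axis runs along it towards the handle end; origin on the underside at the balance point. Wooden handle 24 (y) x 20 mm (z), x from -38 to +67; steel blade 14 (y) x 5 mm (z), x from -38 to -118, its middle 10 mm above the underside. Three or four files are present (None: absent).
- file1_tip (a point): Blade tip of that file, on its long axis (file frame -118, 0, 10 mm).
- file2: Hand file lying on the bench, 90 g, 185 mm long, all files alike. Its x axis runs along it towards the handle end; origin on the underside at the balance point. Wooden handle 24 (y) x 20 mm (z), x from -38 to +67; steel blade 14 (y) x 5 mm (z), x from -38 to -118, its middle 10 mm above the underside. Three or four files are present (None: absent).
- file2_tip (a point): Blade tip of that file, on its long axis (file frame -118, 0, 10 mm).
- file3: Hand file lying on the bench, 90 g, 185 mm long, all files alike. Its x axis runs along it towards the handle end; origin on the underside at the balance point. Wooden handle 24 (y) x 20 mm (z), x from -38 to +67; steel blade 14 (y) x 5 mm (z), x from -38 to -118, its middle 10 mm above the underside. Three or four files are present (None: absent).
- file3_tip (a point): Blade tip of that file, on its long axis (file frame -118, 0, 10 mm).
- pliers_a: Pair of pliers, blue handles, 160 mm long, 13 mm tall, loose on the bench; not part of the job, to be left alone. Origin on the underside near the middle.
- pliers_b: Pair of pliers, blue handles, 160 mm long, 13 mm tall, loose on the bench; not part of the job, to be left alone. Origin on the underside near the middle.
- bench_block: Steel bench block, 65 x 65 x 20 mm, loose on the bench; not part of the job, to be left alone. Origin at its underside's centre.
- jar: Small amber glass jar, 52 mm across, 60 mm tall, loose on the bench; not part of the job, to be left alone. Origin at its underside's centre.
- bench_pin: Wooden bench pin, 90 x 60 x 18 mm, loose on the bench; not part of the job, to be left alone. Origin at its underside's centre.
Mind the look-alikes: they are no part of the job. Of the things shaped like the scoop, the aluminium one is meant.

How it is judged:
On the way, in this order (a step that is already met when the one before it is completed fails the run):
1. the scoop presses the flap open (past 0.35 rad) (value of joint flap above 0.35 rad and contact force between scoop and flap above 0.5 N), for 0.1 s.
2. all buttons are in the box and the scoop stands level on its pad (x of button0_center in the frame of scrap_box between -0.085 and 0.075 m and y of button0_center in the frame of scrap_box between -0.07 and 0.07 m and height (world z) of each of button0_center, button1_center, button2_center, button3_center, button4_center below 0.07 m and x of button1_center in the frame of scrap_box between -0.085 and 0.075 m and y of button1_center in the frame of scrap_box between -0.07 and 0.07 m and x of button2_center in the frame of scrap_box between -0.085 and 0.075 m and y of button2_center in the frame of scrap_box between -0.07 and 0.07 m and x of button3_center in the frame of scrap_box between -0.085 and 0.075 m and y of button3_center in the frame of scrap_box between -0.07 and 0.07 m and x of button4_center in the frame of scrap_box between -0.085 and 0.075 m and y of button4_center in the frame of scrap_box between -0.07 and 0.07 m and horizontal distance between scoop and pad below 0.045 m and angle between scoop's own z axis and vertical below 0.1 rad and height (world z) of scoop below 0.012 m and linear speed of scoop below 0.02 m/s), for 0.2 s.
At the end, for the whole second after the job is handed in: Buttons in the scrap box (centres below 70 mm), flap shut (under 0.1 rad); scoop level (0.1 rad) on the pad, its origin within 45 mm of the pad's centre; files in the stand, blade tips below 35 mm, within 0.6 rad of upright, handles up; all at rest (all of step 2 and x of file0_tip in the frame of stand between -0.03 and 0.03 m and y of file0_tip in the frame of stand between -0.105 and 0.105 m and height (world z) of each of file0_tip, file1_tip, file2_tip, file3_tip below 0.035 m and angle between each of file0, file1, file2, file3's own x axis and vertical below 0.6 rad and linear speed of each of file0, file1, file2, file3 below 0.03 m/s and x of file1_tip in the frame of stand between -0.03 and 0.03 m and y of file1_tip in the frame of stand between -0.105 and 0.105 m and x of file2_tip in the frame of stand between -0.03 and 0.03 m and y of file2_tip in the frame of stand between -0.105 and 0.105 m and x of file3_tip in the frame of stand between -0.03 and 0.03 m and y of file3_tip in the frame of stand between -0.105 and 0.105 m and value of joint flap below 0.1 rad); the robot touches nothing.
It fails at once if the gripper or arm pushes the flap (contact force between any of the fingers, the arm and flap above 1 N).
It fails at once if another thing on the bench is moved more than 40 mm (distance of any of pliers_a, pliers_b, bench_block, jar, bench_pin from where it was at the start of the episode above 0.04 m).
Of button0, button1, button2, button3, button4 only 3 to 5 are there at a start; the rules pass over those that are not, and their reading is None.
Of file0, file1, file2, file3 only 3 to 4 are there at a start; the rules pass over those that are not, and their reading is None.
At some moment in a run one of file0, file1, file2, file3 may be knocked a few centimetres aside while the robot is not near it.
It also fails if it takes over 210 s, if anything falls off the work surface, if the arm or the gripper's body presses on something with over 40 N, if the wrist force passes 120 N, or if a joint passes its speed limit or range.

### The arm

A 7-joint arm with a two-finger parallel gripper is mounted at the origin on the work surface. World frame = base frame: x ahead of the robot, y to its left, z up, the work surface at z = 0. Lengths are in m, angles in rad, forces in N, time in s.
With the tool pointing down it reaches from about 0.4 to 0.85 m from the base axis. Payload 10.4 kg.
Tool frame: the origin (TCP) lies at the centre of the arm's flange, where the gripper is bolted on; the fingertips stand 173 mm ahead of it and the grasp point (between the pads) lies 155 mm ahead of it (manip.nose_length is the distance from the TCP to the fingertips, in m); z points along the fingers, x is the direction in which the jaws open and shut, and the axes are right-handed (so a half turn about z gives the same grasp; the last joint's range is limited). The gripper opens to 85 mm and grips with 20 to 120 N. Pads are 22 mm wide; open, the fingers measure 114 mm over their backs; the gripper's body (76 mm by 85 mm) begins 54 mm behind the grasp point. The pads swing forward as they close: fully open they stand 13 mm farther back than shut.
Start: joints at [1.162, 0.332, -0.065, 1.46, 0.022, 1.35, -0.088], TCP at [0.235, -0.579, 0.405] pointing down, gripper open.
Joint ranges: [-2.6, 2.6], [-0.5, 2.12], [-1.47, 1.34], [0.16, 2.42], [-1.27, 4.41], [0.06, 2.06], [-2.6, 2.6]. Speed limits (rad/s): [2.22, 2.22, 2.79, 2.79, 3.14, 3.14, 3.14].

### API

Orientations are given as a unit quaternion [x, y, z, w].
In Python, from workcell import status, cams, order, manip gives the robot as it stands.
- The arm moves only by the tool servo_tool, never from a script. Its argument "motion" is a list that holds one entry, the list of rows, each a list of 6 numbers: the shift along the tool's x, y, z in units of 50 mm (1.0 is 50 mm), then the turn, a rotation vector about the tool's x, y, z in units of 5 degrees (1.0 is 5 degrees). In form: [[[x, y, z, ax, ay, az], ...]]. A call has 1 to 12 rows; each row shifts and turns the pose as measured when the row begins, along the tool's axes as they then stand; what a row does not reach is not made up. A row lasts 1/10 s, in which the tool goes at most 50 mm and 8.59 degrees, less where a joint would pass 70% of its speed; a pose out of reach is approached as far as the arm can. A call is refused whole if a number of a shift passes 1 or a number of a turn 1, either way. A call with a gripper value outside its range is refused whole. "jaw" is the closure in counts, from 0 (fully open) to 255 (shut), set as the call begins (left out, the last holds). The fingers move at their own pace and stop on an object; "force" is the grip in N (left out, the last holds). Time passes only in rows, so rows that do not move let the fingers close. It gives the time, the measured TCP pose, the force and the opening at its end, in the units of the state.
- status.get_obs(): the state, without advancing time (a new reading comes with each control period).
- cams.camera(name): name is "side" or "top"; returns a dict with "color" (400x640x3 uint8, red, green, blue), "vertical_fov" (degrees; the focal length in pixels is half the picture's height over the tangent of half this angle, whatever the lens; pixels are square), "cx", "cy" (the principal point, pixels), "k1" (the pictures are not rectified: a ray, as slopes to the right and down, at radius r is drawn at 1 + k1 r^2 times it, then the intrinsics apply), "extrinsics" (4x4, takes a point from camera to world coordinates). Camera axes: x right, y down, z forward; pixel columns grow to the right and rows downward; lengths in m; the calibration is good to about 2 mm. A picture is of the moment at which its call begins. There is no depth.
- order.hand_in(): hands the job in, once; it reports no verdict.
The state is a dict: "clock": time; "joint_pos": joint angles; "joint_velocities": joint speeds; "tau": joint torques, N m; "position": TCP position; "ee_rot": TCP orientation; "ft_force": force on the tool from outside, world axes, zero at the start; "torque": the same for the moment, N m; "grip_width": opening from 0.0 (shut) to 1.0 (fully open).
Only numpy, scipy, OpenCV 4.12 (cv2) and the standard library are available. Lean on these libraries where they do the work, as an engineer would, in place of code of your own. Each camera call takes 0.05 s, during which the arm holds its last target.

## Working session

There is one attempt and no reset: what is moved stays moved. The work goes in short steps, Python scripts to look and compute and a tool call to move; the robot and the scene stay as the last step left them, time stands still between calls to the robot, and variables do not carry over. Pictures are saved under pics/ and viewed, and the job is handed in when it is done.

Besides the shell and the picture viewer there is one more tool, called after "Emit:" in YAML: its name, and indented under it one key for each argument. servo_tool: Moves the arm, as the interface text tells. Its arguments: {"type":"object","properties":{"motion":{"type":"array","items":{"type":"array","items":{"type":"array","items":{"type":"number"}}}},"jaw":{"type":"number"},"force":{"type":"number"}},"required":["motion"]}

```bash
ls; mkdir -p pics; cat > h.py <<'E'
import numpy as np, cv2
from workcell import status, cams, order, manip
def snap(n,f):
    d=cams.camera(n); cv2.imwrite('pics/'+f,d['color'][:,:,::-1]); np.savez('pics/'+n+'.npz',**{k:v for k,v in d.items()}); return d
E
python3 - <<'E'
from h import *
for n in('top','side'):
    d=snap(n,n+'0.png'); print(n,d['vertical_fov'],d['cx'],d['cy'],d['k1']); print(np.array(d['extrinsics']).round(3))
o=status.get_obs()
for k,v in o.items(): print(k,np.round(v,3))
print(manip.nose_length, dir(manip))
E
```

```text
pics
top 56.2675444657902 320.8520964617052 195.862549549144 -0.06980846511591639
[[ 0.007 -0.994  0.111  0.373]
 [-1.    -0.006  0.011 -0.012]
 [-0.01  -0.111 -0.994  1.282]
 [ 0.     0.     0.     1.   ]]
side 42.76999870127456 324.2299163707703 191.44946868569775 -0.05972303368167742
[[-0.901 -0.281  0.33   0.068]
 [-0.433  0.545 -0.718  0.887]
 [ 0.022 -0.79  -0.613  0.851]
 [ 0.     0.     0.     1.   ]]
clock 0.1
joint_pos [ 1.162  0.333 -0.065  1.461  0.022  1.35  -0.089]
joint_velocities [ 0.    -0.     0.001 -0.003 -0.001 -0.001  0.   ]
tau [ 2.0000e-03 -6.2675e+01  4.9000e-02 -3.9243e+01  1.6000e-02  7.0000e-03
  0.0000e+00]
position [ 0.235 -0.579  0.404]
ee_rot [ 0.83  -0.558 -0.001 -0.   ]
ft_force [-0.93   0.036 -0.478]
torque [ 0.012  0.021 -0.048]
grip_width 1.005
0.1734 ['MotionError', '__class__', '__delattr__', '__dict__', '__dir__', '__doc__', '__eq__', '__format__', '__ge__', '__getattribute__', '__getstate__', '__gt__', '__hash__', '__init__', '__init_subclass__', '__le__', '__lt__', '__module__', '__ne__', '__new__', '__reduce__', '__reduce_ex__', '__repr__', '__setattr__', '__sizeof__', '__str__', '__subclasshook__', '__weakref__', 'nose_length']
```

View pics/top0.png

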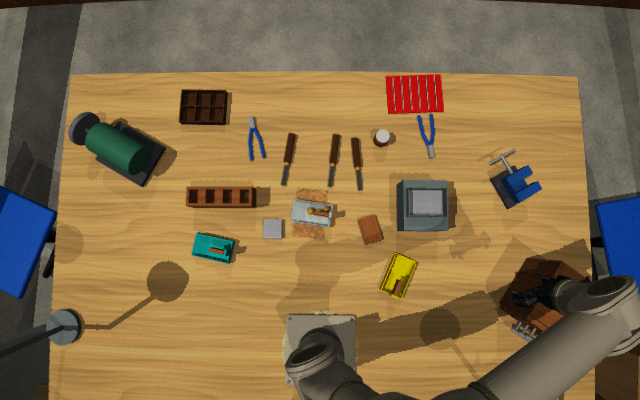

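View pics/side0.png

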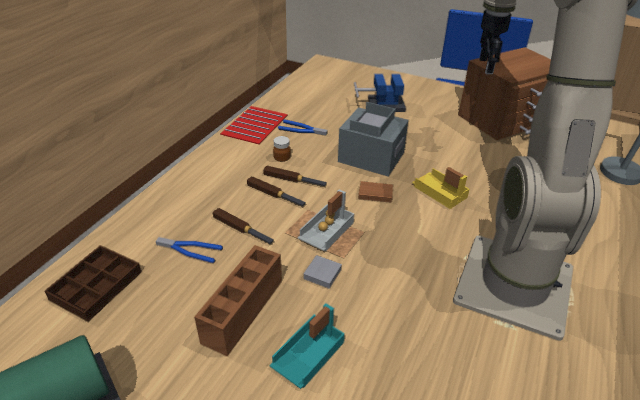

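The top view shows:
- **Scoops:** the aluminium one is on the cork pad at (313,213). Teal (214,248) and yellow (398,276) ones are look-alikes.
- **Files:** three, at (289,158), (334,160) and (357,163).
- **Fixed things:** the stand is at (221,197) and the box at (423,205).

I'll enlarge the crops.

```bash
cat >> h.py <<'E'
def crop(src,u0,v0,u1,v1,s,out):
    im=cv2.imread('pics/'+src)[v0:v1,u0:u1]
    im=cv2.resize(im,None,fx=s,fy=s,interpolation=cv2.INTER_CUBIC)
    st=10 if s>=5 else 20
    for u in range((u0//st+1)*st,u1,st):
        cv2.line(im,(int((u-u0)*s),0),(int((u-u0)*s),6),(0,0,255),1); cv2.putText(im,str(u),(int((u-u0)*s)-10,16),0,.35,(0,0,255),1)
    for v in range((v0//st+1)*st,v1,st):
        cv2.line(im,(0,int((v-v0)*s)),(6,int((v-v0)*s)),(0,0,255),1); cv2.putText(im,str(v),(8,int((v-v0)*s)+4),0,.35,(0,0,255),1)
    cv2.imwrite('pics/'+out,im)
def cal(n): return np.load('pics/'+n+'.npz')
def K(d):
    f=200/np.tan(np.radians(float(d['vertical_fov']))/2); return f
def ray(n,u,v):
    d=cal(n); f=K(d); x=(u-float(d['cx']))/f; y=(v-float(d['cy']))/f
    k=float(d['k1']); a,b=x,y
    for _ in range(20):
        r=a*a+b*b; a,b=x/(1+k*r),y/(1+k*r)
    E=d['extrinsics']; return E[:3,3],E[:3,:3]@np.array([a,b,1])
def px(n,u,v,z):
    o,r=ray(n,u,v); return (o+r*(z-o[2])/r[2]).round(4)
def proj(n,p):
    d=cal(n);E=d['extrinsics'];q=E[:3,:3].T@(np.array(p)-E[:3,3]);a=q[:2]/q[2];a=a*(1+float(d['k1'])*(a@a));f=K(d)
    return np.array([a[0]*f+float(d['cx']),a[1]*f+float(d['cy'])])
def tri(ut,vt,us,vs):
    o1,r1=ray('top',ut,vt);o2,r2=ray('side',us,vs)
    A=np.c_[r1,-r2];s=np.linalg.lstsq(A,o2-o1,rcond=None)[0];p,q=o1+s[0]*r1,o2+s[1]*r2
    return ((p+q)/2).round(4),np.linalg.norm(p-q).round(4)
E
python3 - <<'E'
from h import *
crop('top0.png',270,120,450,245,4.4,'a1.png')
crop('top0.png',180,120,300,210,6,'a2.png')
crop('side0.png',280,90,420,260,3.5,'a3.png')
E
```

```text
(no output)
```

View pics/a1.png

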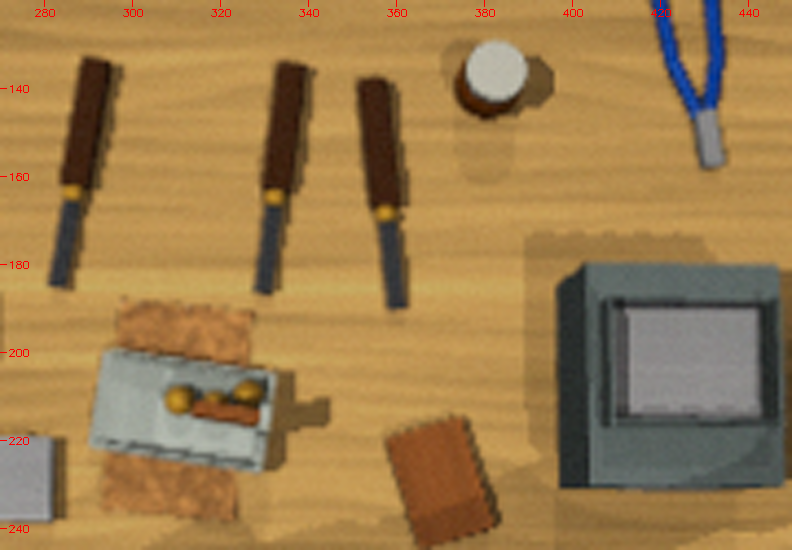

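View pics/a2.png

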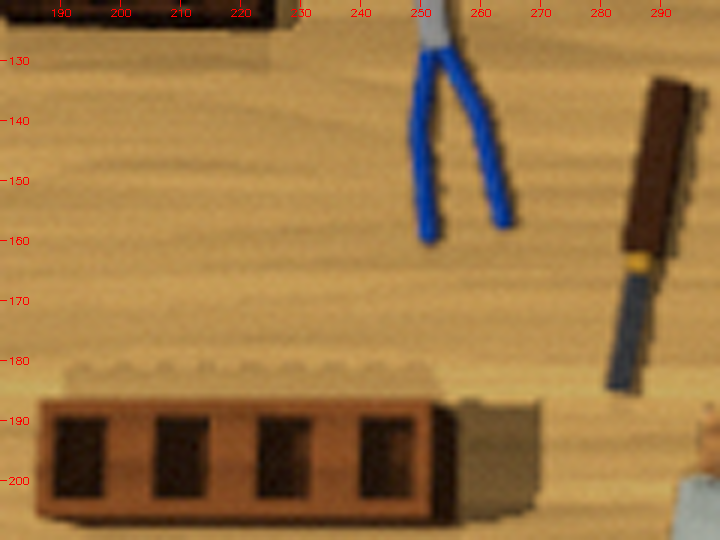

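View pics/a3.png

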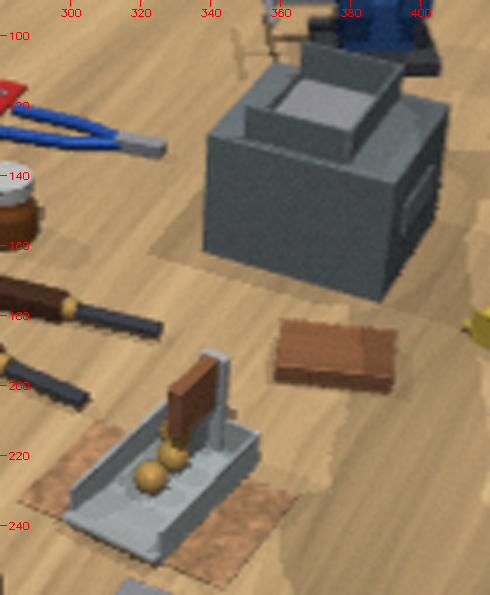

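```bash
python3 - <<'E'
from h import *
crop('top0.png',285,182,345,245,9,'b1.png')
crop('side0.png',280,185,375,265,8,'b2.png')
crop('top0.png',390,170,455,240,8,'b3.png')
crop('side0.png',330,95,415,185,6.5,'b4.png')
E
```

```text
(no output)
```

View pics/b1.png

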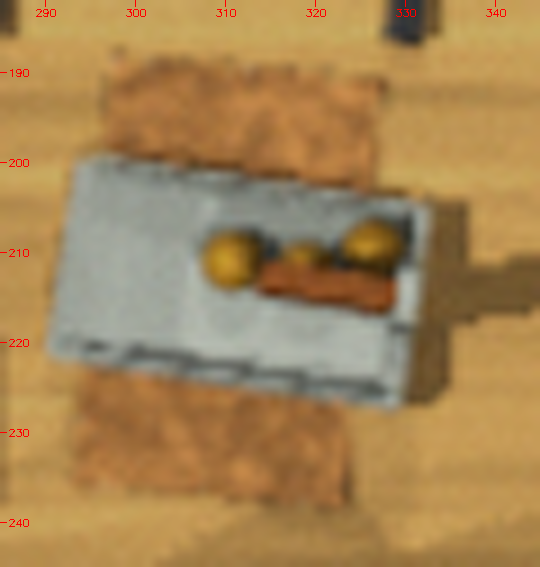

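View pics/b2.png

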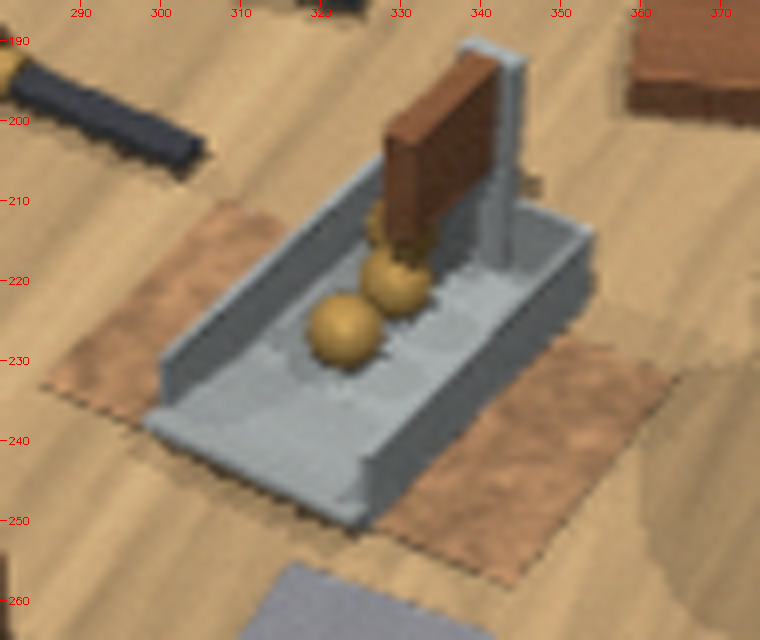

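View pics/b3.png

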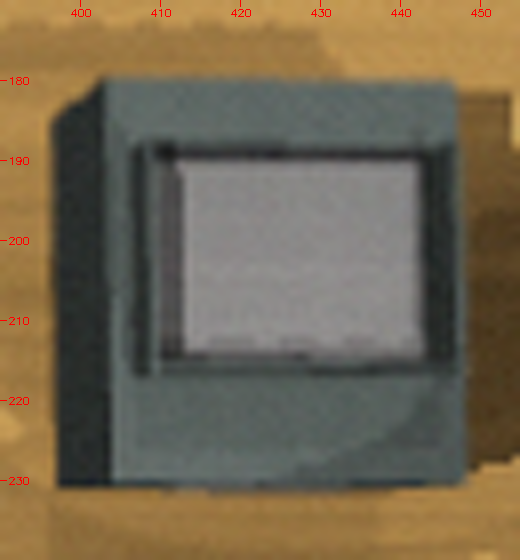

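View pics/b4.png

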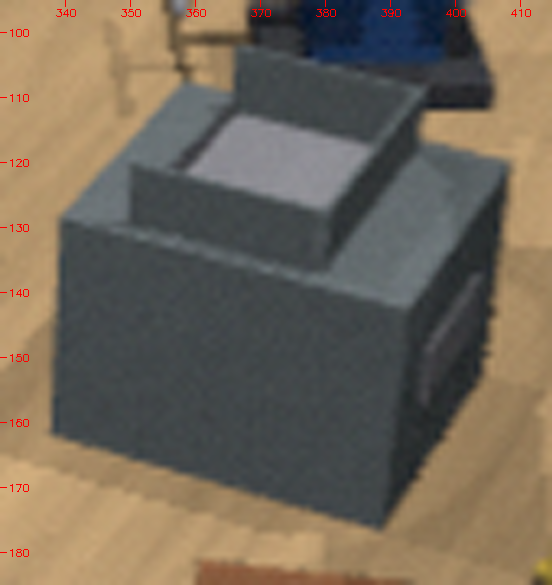

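The crops confirm the aluminium scoop on the cork pad, lip towards +y and three balls inside. The box's open side faces world +x. Next I'll fit poses from corner pixels in both views.

```bash
cat >> h.py <<'E'
from scipy.optimize import least_squares
def fit(pts,x0,z0=0.):
    # pts: (cam,u,v,(lx,ly,lz)); fits x,y,yaw with base height z0
    def res(p):
        c,s=np.cos(p[2]),np.sin(p[2]); r=[]
        for n,u,v,l in pts:
            r+=list(proj(n,[p[0]+c*l[0]-s*l[1],p[1]+s*l[0]+c*l[1],z0+l[2]])-[u,v])
        return r
    s=least_squares(res,x0); return s.x.round(4),np.array(res(s.x)).round(1).reshape(-1,2)
E
python3 - <<'E'
from h import *
for uv in [(403.5,180),(446.5,180),(448,230),(404,230)]: print(px('top',*uv,.114))
b=[('top',403.5,180,(.075,.07,.114)),('top',446.5,180,(.075,-.07,.114)),('top',448,230,(-.085,-.07,.114)),('top',404,230,(-.085,.07,.114)),
('side',339.5,128.5,(.075,.07,.114)),('side',393,142,(-.085,.07,.114)),('side',408,120,(-.085,-.07,.114)),('side',338,162,(.075,.07,0)),('side',389,176,(-.085,.07,0))]
print('box',fit(b,[.35,-.3,0]))
s=[('top',291,221.5,(-.07,-.038,.012)),('top',330,227,(.064,-.038,.03)),('top',333,204.5,(.064,.038,.03)),
('side',299,238,(-.07,.038,.012)),('side',325,250,(-.07,-.038,.012)),('side',354,214,(.064,-.038,.03)),('side',331.5,203.5,(.007,-.006,.087)),('side',328,201.5,(.007,.006,.087)),('top',328.5,216,(.057,-.006,.087))]
# orientation: lip towards +y world -> scoop x axis ~ -y
print('scoop',fit(s,[.3,0.02,-1.6],.003))
p=[('top',296.5,189,(0.0825,.0525,.003)),('top',327.5,191,(.0825,-.0525,.003)),('top',324,238,(-.0825,-.0525,.003)),('top',293,235.5,(-.0825,.0525,.003)),('side',285,233,(.0825,.0525,.003)),('side',344,258.5,(-.0825,.0525,.003)),('side',365,231.5,(-.0825,-.0525,.003))]
print('pad',fit(p,[.3,0.02,0]))
t=[('top',186.5,187,(.032,.108,.085)),('top',252.5,187,(.032,-.108,.085)),('top',251.5,206,(-.032,-.108,.085)),('top',186.5,205.5,(-.032,.108,.085))]
print('stand',fit(t,[.35,.3,0]))
E
```

```text
[ 0.5555 -0.2595  0.114 ]
[ 0.5565 -0.3968  0.114 ]
[ 0.3985 -0.3969  0.114 ]
[ 0.3981 -0.2585  0.114 ]
box (array([ 0.4797, -0.3281,  0.0121]), array([[-0.7,  0.5],
       [ 0.1,  0.3],
       [ 0.7,  1. ],
       [ 0.2,  1.4],
       [-0.9, -0.4],
       [-0.4,  0. ],
       [ 0.1, -0.9],
       [-0.9, -0.4],
       [-0.5, -0. ]]))
scoop (array([ 0.4503,  0.0318, -1.6783]), array([[-0.8,  1.9],
       [-0.4,  0.8],
       [-0.8,  0.7],
       [-1. , -0.6],
       [ 0.1, -0.4],
       [-0.5, -1.3],
       [-0.1, -1. ],
       [-0.9, -0.7],
       [ 0.3,  1.1]]))
pad (array([ 0.4534,  0.0391, -0.0701]), array([[ 0.3, -0. ],
       [-0.3,  0.3],
       [-0.5,  1.3],
       [-0.2,  1.4],
       [-0.5, -0.4],
       [-0. , -1.2],
       [-1.1, -0.3]]))
stand (array([0.5032, 0.332 , 0.0029]), array([[ 0.4, -0.5],
       [-0.2, -0.4],
       [ 0.3,  0.3],
       [-0.5,  0.5]]))
```

```bash
cat >> h.py <<'E'
from scipy.spatial.transform import Rotation as Ro
def down(ax):  # tool down, tool x at azimuth ax rad
    x=np.array([np.cos(ax),np.sin(ax),0]); z=np.array([0,0,-1.]); return np.c_[x,np.cross(z,x),z]
def plan(p,R,n=None,vmax=.9,wmax=.95,obs=None):
    o=obs or status.get_obs(); P=np.array(o['position']);Q=Ro.from_quat(o['ee_rot']);T=Ro.from_matrix(R); p=np.array(p)
    rv=(Q.inv()*T).as_rotvec(); d=np.linalg.norm(p-P)
    if n is None: n=int(np.ceil(max(d/.05/vmax,np.degrees(np.abs(rv).max())/5/wmax,1)))
    st=Ro.from_rotvec(rv/n); rows=[]
    for i in range(n):
        s=Q.inv().apply((p-P)/n)/.05; rows.append(list(s.round(2))+list((np.degrees(rv/n)/5).round(2))); Q=Q*st
    print('dist',d.round(4),'rot deg',np.degrees(rv).round(1),'n',n)
    for i in range(0,n,12): print('[['+','.join('['+','.join('%g'%x for x in r)+']' for r in rows[i:i+12])+']]')
def st():
    o=status.get_obs(); print('t',round(o['clock'],2),'p',np.round(o['position'],4),'q',np.round(o['joint_pos'],3),'F',np.round(o['ft_force'],1),'T',np.round(o['torque'],2),'w',round(o['grip_width'],3))
E
python3 - <<'E'
from h import *
plan([.447,0,.33],down(-.107))
E
```

```text
dist 0.6209 rot deg [ -0.    0.1 -61.8] n 14
[[[-0.65,-0.59,0.11,-0,0,-0.88],[-0.6,-0.64,0.11,-0,0,-0.88],[-0.55,-0.68,0.11,-0,0,-0.88],[-0.5,-0.73,0.11,-0,0,-0.88],[-0.44,-0.76,0.11,-0,0,-0.88],[-0.38,-0.79,0.11,-0,0,-0.88],[-0.32,-0.82,0.11,-0,0,-0.88],[-0.26,-0.84,0.11,-0,0,-0.88],[-0.19,-0.86,0.11,-0,0,-0.88],[-0.12,-0.87,0.11,-0,0,-0.88],[-0.06,-0.88,0.11,-0,0,-0.88],[0.01,-0.88,0.11,-0,0,-0.88]]]
[[[0.08,-0.88,0.11,-0,0,-0.88],[0.15,-0.87,0.11,-0,0,-0.88]]]
```

Emit:
servo_tool:
  motion:
    - [[-0.65,-0.59,0.11,0,0,-0.88],[-0.6,-0.64,0.11,0,0,-0.88],[-0.55,-0.68,0.11,0,0,-0.88],[-0.5,-0.73,0.11,0,0,-0.88],[-0.44,-0.76,0.11,0,0,-0.88],[-0.38,-0.79,0.11,0,0,-0.88],[-0.32,-0.82,0.11,0,0,-0.88],[-0.26,-0.84,0.11,0,0,-0.88],[-0.19,-0.86,0.11,0,0,-0.88],[-0.12,-0.87,0.11,0,0,-0.88],[-0.06,-0.88,0.11,0,0,-0.88],[0,-0.88,0.11,0,0,-0.88]]
  jaw: 0

```text
clock: 1.3
position: [0.4113, -0.0667, 0.3317]
ee_rot: [0.993, -0.119, -0.003, 0.0]
ft_force: [1.3, -0.9, 0.2]
grip_width: 0.999
```

```bash
python3 - <<'E'
from h import *
st();plan([.447,0,.33],down(-.107)); snap('top','c1.png'); snap('side','c1s.png')
E
```

```text
t 1.3 p [ 0.4113 -0.0667  0.3317] q [ 0.681 -0.044 -0.607  2.04  -0.027  1.143 -0.152] F [ 1.3 -0.9  0.2] T [-0.02 -0.05  0.04] w 0.999
dist 0.0757 rot deg [ 0.1  0.3 -7.5] n 2
[[[0.19,-0.73,0.02,0.01,0.03,-0.75],[0.24,-0.72,0.02,0.01,0.03,-0.75]]]
```

Emit:
servo_tool:
  motion:
    - [[0.19,-0.73,0,0,0,-0.75],[0.24,-0.72,0,0,0,-0.75],[0,0,0.4,0,0,0],[0,0,0,0,0,0]]

```text
clock: 1.8
position: [0.448, 0.0066, 0.3105]
ee_rot: [0.999, -0.047, -0.003, -0.001]
ft_force: [0.3, -0.7, 0.4]
grip_width: 1.001
```

```bash
python3 - <<'E'
from h import *
st(); snap('top','c2.png'); snap('side','c2s.png')
plan([.447,0,.225],down(-.107))
crop('top0.png' if 0 else 'c2.png',260,150,360,250,6,'c2a.png');crop('c2s.png',270,120,390,270,4,'c2b.png')
E
```

```text
t 1.8 p [0.448  0.0066 0.3105] q [ 0.576  0.072 -0.705  1.992  0.05   1.101 -0.245] F [ 0.3 -0.7  0.4] T [-0.05 -0.02 -0.04] w 1.001
dist 0.088 rot deg [-0.1  0.2  0.7] n 2
[[[-0.01,0.07,0.88,-0.01,0.02,0.07],[-0.01,0.07,0.88,-0.01,0.02,0.07]]]
```

View pics/c2b.png

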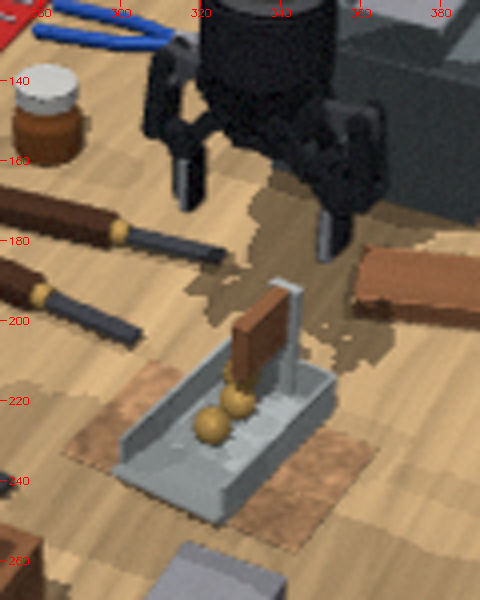

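View pics/c2a.png

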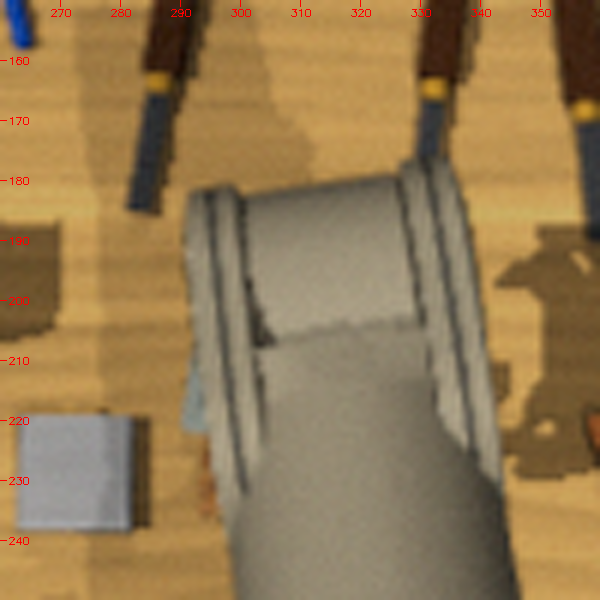

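Emit:
servo_tool:
  motion:
    - [[0,0.1,0.6,0,0,0.1],[0,0.04,0.6,0,0,0],[0,0,0.4,0,0,0],[0,0,0.1,0,0,0],[0,0,0,0,0,0]]

```text
clock: 2.4
position: [0.4492, -0.0052, 0.2301]
ee_rot: [0.998, -0.057, 0.002, 0.001]
ft_force: [-0.1, 0.6, 0.5]
grip_width: 0.999
```

```bash
python3 - <<'E'
from h import *
st(); snap('side','c3s.png')
plan([.447,0,.225],down(-.107))
crop('c3s.png',270,120,390,270,4,'c3b.png')
E
```

```text
t 2.4 p [ 0.4492 -0.0052  0.2301] q [ 0.552  0.198 -0.683  2.069  0.16   0.921 -0.331] F [-0.1  0.6  0.5] T [ 0.04 -0.05 -0.04] w 0.999
dist 0.0079 rot deg [ 0.1 -0.3 -0.4] n 1
[[[-0.06,-0.1,0.11,0.02,-0.05,-0.07]]]
```

View pics/c3b.png

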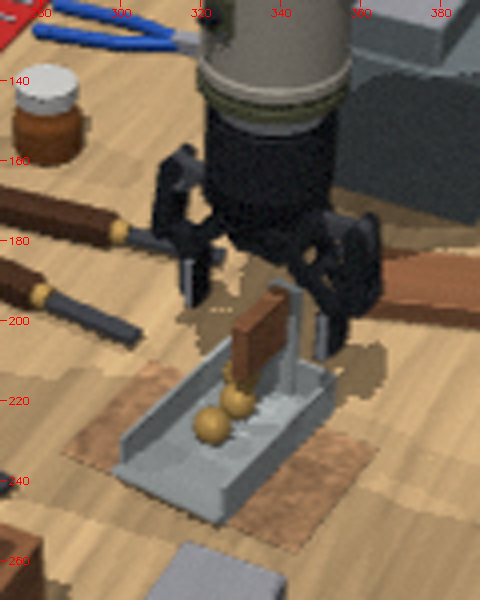

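Emit:
servo_tool:
  motion:
    - [[-0.04,-0.1,0.08,0,0,-0.07],[0,0,0,0,0,0],[0,0,0,0,0,0],[0,0,0,0,0,0],[0,0,0,0,0,0],[0,0,0,0,0,0],[0,0,0,0,0,0],[0,0,0,0,0,0],[0,0,0,0,0,0],[0,0,0,0,0,0]]
  jaw: 255
  force: 100

```text
clock: 3.45
position: [0.4492, 0.0003, 0.2298]
ee_rot: [0.999, -0.054, 0.005, 0.002]
ft_force: [0.1, -0.2, -0.2]
grip_width: 0.129
```

```bash
python3 - <<'E'
from h import *
st(); snap('side','c4s.png')
crop('c4s.png',270,120,390,270,4,'c4b.png')
E
```

```text
t 3.45 p [4.492e-01 3.000e-04 2.298e-01] q [ 0.544  0.197 -0.688  2.072  0.164  0.915 -0.341] F [ 0.1 -0.2 -0.2] T [ 0.08  0.07 -0.02] w 0.129
```

View pics/c4b.png

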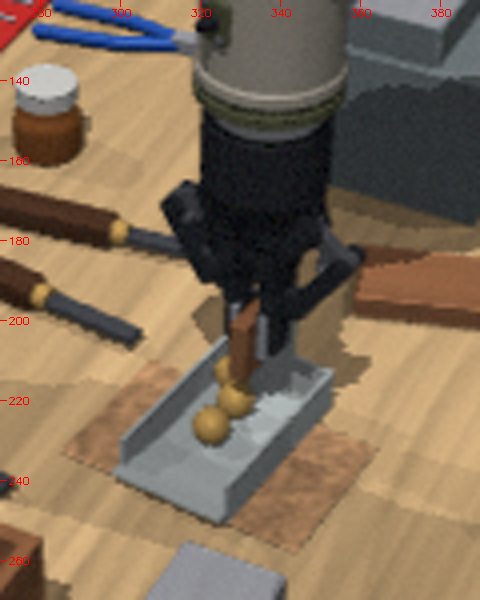

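```bash
cat >> h.py <<'E'
BOX=np.array([.4797,-.3281,0]); BY=.0121
def save_rel():
    o=status.get_obs(); R=Ro.from_quat(o['ee_rot']).as_matrix(); y=R[:,0]*[1,1,0]; y/=np.linalg.norm(y); z=np.array([0,0,1.]); S=np.c_[np.cross(y,z),y,z]
    t=S.T@(np.array(o['position'])-[.4503,.0318,.003]); t[1]=(S.T@R[:,2])[1]*-.155; print(t,(S.T@R).round(3)); np.savez('rel.npz',t=t,R=S.T@R)
def scoop_pose_now():
    r=np.load('rel.npz'); o=status.get_obs(); S=Ro.from_quat(o['ee_rot']).as_matrix()@r['R'].T; return np.array(o['position'])-S@r['t'],S
def tool_for(so,S):
    r=np.load('rel.npz'); return so+S@r['t'],S@r['R']
def dump(th,c,s,dy=0):
    th=np.radians(th); d=np.array([np.cos(th),0,np.sin(th)]); n=np.array([-np.sin(th),0,np.cos(th)])
    lip=np.array([.045,dy,.114])+(c+.009)*n-s*d
    Sb=np.c_[d,[0,1,0],n]; so=lip-Sb@[-.07,0,.009]
    B=Ro.from_euler('z',BY).as_matrix(); return tool_for(BOX+B@so,B@Sb)
E
python3 - <<'E'
from h import *
save_rel()
p,R=dump(0,.045,.06); print(p)
p,R=dump(50,.005,.06); print(p)
E
```

```text
[ 0.03138108 -0.00152218  0.22679743] [[ 0.     1.     0.003]
 [ 1.    -0.     0.01 ]
 [ 0.01   0.003 -1.   ]]
[ 0.56609317 -0.32857688  0.38579743]
[ 0.37375828 -0.33090425  0.29469626]
```

Emit:
servo_tool:
  motion:
    - [[0,0,-0.1,0,0,0],[0,0,-0.2,0,0,0],[0,0,-0.3,0,0,0],[0,0,-0.4,0,0,0],[0,0,-0.5,0,0,0],[0,0,-0.5,0,0,0],[0,0,-0.5,0,0,0],[0,0,-0.5,0,0,0],[0,0,-0.5,0,0,0],[0,0,-0.3,0,0,0],[0,0,-0.15,0,0,0],[0,0,0,0,0,0]]

```text
clock: 4.7
position: [0.4444, 0.003, 0.4407]
ee_rot: [0.999, -0.051, 0.004, 0.002]
ft_force: [0.1, 0.4, -3.9]
grip_width: 0.124
```

```bash
python3 - <<'E'
from h import *
st(); snap('side','c5s.png')
crop('c5s.png',270,80,390,230,4,'c5b.png')
p,R=dump(0,.045,.06); p[2]=.43; plan(p,R,22)
E
```

```text
t 4.7 p [0.4444 0.003  0.4407] q [ 0.616 -0.07  -0.682  1.823 -0.04   1.365 -0.16 ] F [ 0.1  0.4 -3.9] T [ 0.04  0.06 -0.02] w 0.124
dist 0.3533 rot deg [  0.9   0.4 -96.6] n 22
[[[0.14,0.29,0.01,0.01,0,-0.88],[0.12,0.3,0.01,0.01,0,-0.88],[0.1,0.31,0.01,0.01,0,-0.88],[0.07,0.31,0.01,0.01,0,-0.88],[0.05,0.32,0.01,0.01,0,-0.88],[0.02,0.32,0.01,0.01,0,-0.88],[-0,0.32,0.01,0.01,0,-0.88],[-0.03,0.32,0.01,0.01,0,-0.88],[-0.05,0.32,0.01,0.01,0,-0.88],[-0.07,0.31,0.01,0.01,0,-0.88],[-0.1,0.31,0.01,0.01,0,-0.88],[-0.12,0.3,0.01,0.01,0,-0.88]]]
[[[-0.14,0.29,0.01,0.01,0,-0.88],[-0.17,0.28,0.01,0.01,0,-0.88],[-0.19,0.26,0.01,0.01,0,-0.88],[-0.21,0.25,0.01,0.01,0,-0.88],[-0.22,0.23,0.01,0.01,0,-0.88],[-0.24,0.21,0.01,0.01,0,-0.88],[-0.26,0.19,0.01,0.01,0,-0.88],[-0.27,0.17,0.01,0.01,0,-0.88],[-0.28,0.15,0.01,0.01,0,-0.88],[-0.29,0.13,0.01,0.01,0,-0.88]]]
```

View pics/c5b.png

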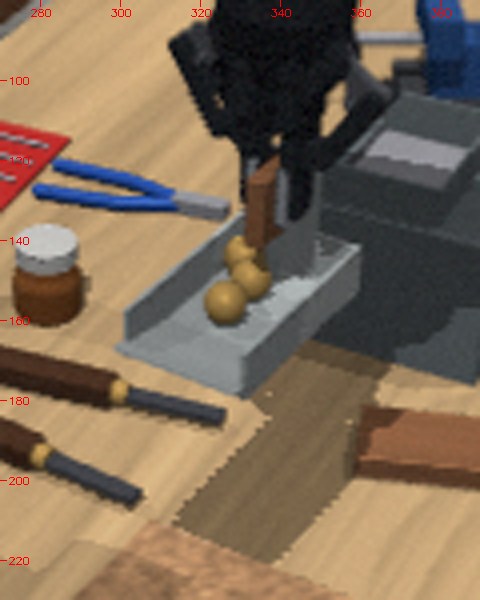

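Emit:
servo_tool:
  motion:
    - [[0.14,0.29,0,0,0,-0.5],[0.12,0.3,0,0,0,-0.88],[0.1,0.31,0,0,0,-0.88],[0.07,0.31,0,0,0,-0.88],[0.05,0.32,0,0,0,-0.88],[0.02,0.32,0,0,0,-0.88],[0,0.32,0,0,0,-0.88],[-0.03,0.32,0,0,0,-0.88],[-0.05,0.32,0,0,0,-0.88],[-0.07,0.31,0,0,0,-0.88],[-0.1,0.31,0,0,0,-0.88],[-0.12,0.3,0,0,0,-0.88]]

```text
clock: 5.95
position: [0.5083, -0.1833, 0.4255]
ee_rot: [0.916, 0.402, -0.006, -0.004]
ft_force: [0.5, -0.1, -3.1]
grip_width: 0.122
```

```bash
python3 - <<'E'
from h import *
st(); 
p,R=dump(0,.045,.06); p[2]=.43; plan(p,R,12)
E
```

```text
t 5.95 p [ 0.5083 -0.1833  0.4255] q [ 0.751  0.182 -0.551  1.626  0.097  1.375  1.015] F [ 0.5 -0.1 -3.1] T [-0.07 -0.03 -0.07] w 0.122
dist 0.1564 rot deg [ -0.8   0.7 -43.3] n 12
[[[-0.11,0.23,-0.01,-0.01,0.01,-0.72],[-0.13,0.23,-0.01,-0.01,0.01,-0.72],[-0.14,0.22,-0.01,-0.01,0.01,-0.72],[-0.16,0.21,-0.01,-0.01,0.01,-0.72],[-0.17,0.2,-0.01,-0.01,0.01,-0.72],[-0.18,0.19,-0.01,-0.01,0.01,-0.72],[-0.19,0.18,-0.01,-0.01,0.01,-0.72],[-0.2,0.16,-0.01,-0.01,0.01,-0.72],[-0.21,0.15,-0.01,-0.01,0.01,-0.72],[-0.22,0.14,-0.01,-0.01,0.01,-0.72],[-0.23,0.12,-0.01,-0.01,0.01,-0.72],[-0.24,0.11,-0.01,-0.01,0.01,-0.72]]]
```

Emit:
servo_tool:
  motion:
    - [[-0.11,0.23,0,0,0,-0.72],[-0.13,0.23,0,0,0,-0.72],[-0.14,0.22,0,0,0,-0.72],[-0.16,0.21,0,0,0,-0.72],[-0.17,0.2,0,0,0,-0.72],[-0.18,0.19,0,0,0,-0.72],[-0.19,0.18,0,0,0,-0.72],[-0.2,0.16,0,0,0,-0.72],[-0.21,0.15,0,0,0,-0.72],[-0.22,0.14,0,0,0,-0.72],[-0.23,0.12,0,0,0,-0.72],[-0.24,0.11,0,0,0,-0.72]]

```text
clock: 7.15
position: [0.5687, -0.3338, 0.4024]
ee_rot: [0.69, 0.723, -0.006, -0.02]
ft_force: [-1.5, -0.1, -3.3]
grip_width: 0.129
```

```bash
python3 - <<'E'
from h import *
st(); 
plan(*dump(0,.045,.06),6)
snap('side','d1s.png')
crop('d1s.png',320,40,440,190,4,'d1b.png')
E
```

```text
t 7.15 p [ 0.5687 -0.3338  0.4024] q [ 0.852  0.484 -0.563  1.317  0.248  1.454  1.92 ] F [-1.5 -0.1 -3.3] T [-0.02 -0.11 -0.02] w 0.129
dist 0.0176 rot deg [-2.3 -0.6  1.9] n 6
[[[0.02,-0.01,0.06,-0.08,-0.02,0.06],[0.02,-0.01,0.06,-0.08,-0.02,0.06],[0.02,-0.01,0.06,-0.08,-0.02,0.06],[0.02,-0.01,0.06,-0.08,-0.02,0.06],[0.02,-0.01,0.06,-0.08,-0.02,0.06],[0.02,-0.01,0.06,-0.08,-0.02,0.06]]]
```

View pics/d1b.png

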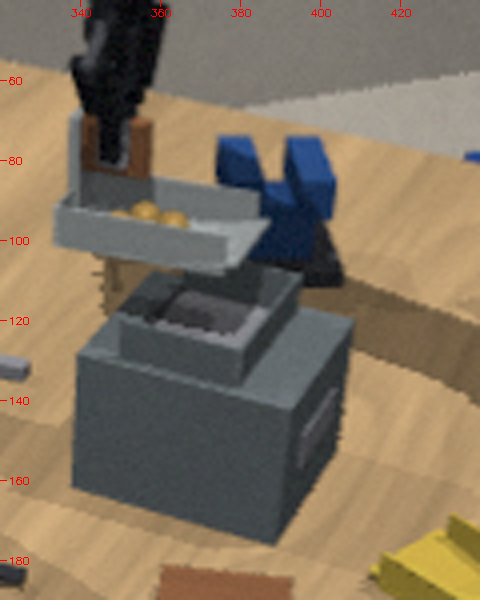

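Emit:
servo_tool:
  motion:
    - [[0.05,-0.02,0.1,-0.25,0,0.15],[0.05,-0.02,0.1,-0.2,0,0.15],[0,0,0.1,0,0,0.08],[0,0,0,0,0,0]]

```text
clock: 7.6
position: [0.5655, -0.3308, 0.3804]
ee_rot: [0.703, 0.711, 0.007, -0.01]
ft_force: [0.5, -0.1, -2.9]
grip_width: 0.124
```

```bash
python3 - <<'E'
from h import *
st(); p,S=scoop_pose_now(); print(S.round(3))
plan(*dump(0,.03,.06),1)
plan(*dump(7,.015,.06),4)
E
```

```text
t 7.6 p [ 0.5655 -0.3308  0.3804] q [ 0.867  0.477 -0.565  1.374  0.231  1.375  1.887] F [ 0.5 -0.1 -2.9] T [-0.    0.01  0.07] w 0.124
[[ 1.    -0.01   0.008]
 [ 0.01   1.    -0.015]
 [-0.008  0.015  1.   ]]
dist 0.0098 rot deg [-0.4 -0.9 -0.1] n 1
[[[0.04,0.01,0.19,-0.09,-0.17,-0.02]]]
dist 0.0362 rot deg [-7.4 -0.9 -0.2] n 4
[[[0.01,-0.15,0.11,-0.37,-0.04,-0.01],[0.01,-0.15,0.1,-0.37,-0.04,-0.01],[0.01,-0.15,0.1,-0.37,-0.04,-0.01],[0.01,-0.16,0.09,-0.37,-0.04,-0.01]]]
```

Emit:
servo_tool:
  motion:
    - [[0,-0.15,0.11,-0.37,-0.04,0],[0,-0.15,0.1,-0.37,-0.04,0],[0,-0.15,0.1,-0.37,-0.04,0],[0,-0.16,0.09,-0.37,-0.04,0],[0,0,0,0,0,0]]

```text
clock: 8.1
position: [0.5351, -0.3293, 0.3565]
ee_rot: [0.702, 0.709, 0.049, 0.039]
ft_force: [-0.0, 0.2, -2.6]
grip_width: 0.126
```

```bash
python3 - <<'E'
from h import *
st(); p,S=scoop_pose_now(); print(S.round(3))
plan(*dump(7,.015,.06),1)
plan(*dump(50,.005,.06),10)
snap('side','d2s.png')
crop('d2s.png',320,40,440,190,4,'d2b.png')
E
```

```text
t 8.1 p [ 0.5351 -0.3293  0.3565] q [ 0.961  0.396 -0.592  1.539  0.167  1.165  1.94 ] F [-0.   0.2 -2.6] T [0.   0.25 0.04] w 0.126
[[ 0.993 -0.009 -0.121]
 [ 0.009  1.    -0.004]
 [ 0.121  0.003  0.993]]
dist 0.0028 rot deg [-0.1 -0.2 -0.2] n 1
[[[0.01,0.03,-0.05,-0.01,-0.03,-0.04]]]
dist 0.1728 rot deg [-43.   -0.1  -0.7] n 10
[[[-0,-0.34,0.08,-0.86,-0,-0.01],[-0,-0.34,0.06,-0.86,-0,-0.01],[-0,-0.34,0.03,-0.86,-0,-0.01],[-0,-0.35,0.01,-0.86,-0,-0.01],[0,-0.35,-0.02,-0.86,-0,-0.01],[0,-0.34,-0.05,-0.86,-0,-0.01],[0,-0.34,-0.07,-0.86,-0,-0.01],[0,-0.33,-0.1,-0.86,-0,-0.01],[0,-0.32,-0.12,-0.86,-0,-0.01],[0,-0.31,-0.15,-0.86,-0,-0.01]]]
```

View pics/d2b.png

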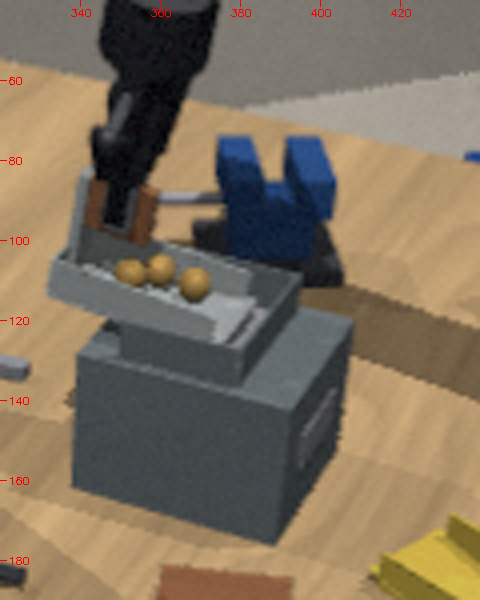

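Emit:
servo_tool:
  motion:
    - [[0,-0.34,0.08,-0.86,0,0],[0,-0.34,0.06,-0.86,0,0],[0,-0.34,0.03,-0.86,0,0],[0,-0.35,0,-0.86,0,0],[0,-0.35,0,-0.86,0,0]]

```text
clock: 8.65
position: [0.4595, -0.328, 0.3324]
ee_rot: [0.678, 0.689, 0.184, 0.176]
ft_force: [-8.7, 8.9, 16.6]
grip_width: 0.125
```

```bash
python3 - <<'E'
from h import *
st(); p,S=scoop_pose_now(); print(S.round(3))
plan(*dump(50,.005,.06),6)
snap('side','d3s.png')
crop('d3s.png',320,40,440,190,4,'d3b.png')
E
```

```text
t 8.65 p [ 0.4595 -0.328   0.3324] q [ 1.292  0.207 -0.724  1.87  -0.249  0.708  2.352] F [-8.7  8.9 16.6] T [1.71 1.72 0.49] w 0.125
[[ 0.871 -0.013 -0.49 ]
 [ 0.012  1.    -0.005]
 [ 0.49  -0.002  0.872]]
dist 0.0937 rot deg [-20.6   0.   -0.1] n 6
[[[-0.01,-0.31,-0.03,-0.69,0,-0],[-0.01,-0.31,-0.05,-0.69,0,-0],[-0.01,-0.3,-0.07,-0.69,0,-0],[-0,-0.3,-0.09,-0.69,0,-0],[-0,-0.29,-0.1,-0.69,0,-0],[-0,-0.29,-0.12,-0.69,0,-0]]]
```

View pics/d3b.png

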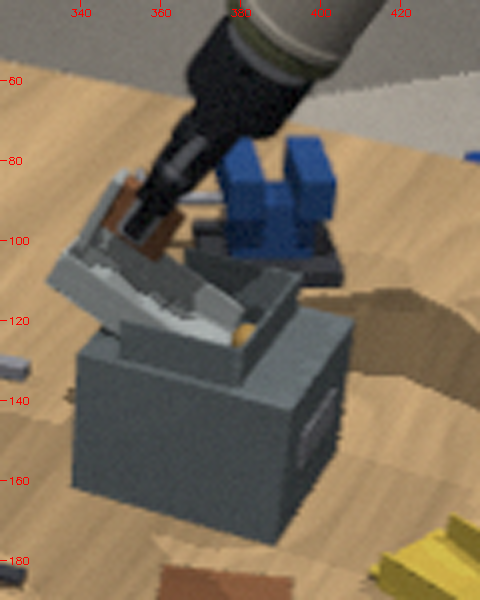

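Emit:
servo_tool:
  motion:
    - [[0,0,0,0,0,0]]

```text
clock: 8.8
position: [0.4572, -0.329, 0.3328]
ee_rot: [0.679, 0.688, 0.185, 0.178]
ft_force: [-3.2, 1.3, 0.8]
grip_width: 0.124
```

```bash
python3 - <<'E'
from h import *
st(); p,S=scoop_pose_now(); 
B=Ro.from_euler('z',BY).as_matrix()
for n,l in dict(lip=(-.07,0,.009),corner=(-.022,0,0),back=(.064,0,0)).items(): print(n,(B.T@(p+S@l-BOX)).round(4))
snap('side','d4s.png'); snap('top','d4t.png')
crop('d4s.png',325,70,405,145,8,'d4b.png')
crop('d4t.png',390,150,470,240,6,'d4c.png')
E
```

```text
t 8.8 p [ 0.4572 -0.329   0.3328] q [ 1.3    0.203 -0.726  1.874 -0.258  0.706  2.361] F [-3.2  1.3  0.8] T [ 0.23  1.61 -0.01] w 0.124
lip [-0.0031  0.0004  0.0933]
corner [0.0431 0.0003 0.1092]
back [0.1178 0.0003 0.1517]
```

View pics/d4b.png

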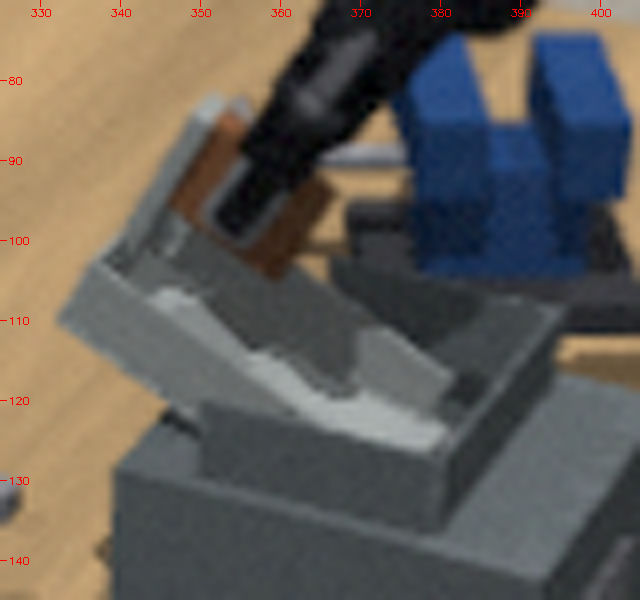

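View pics/d4c.png

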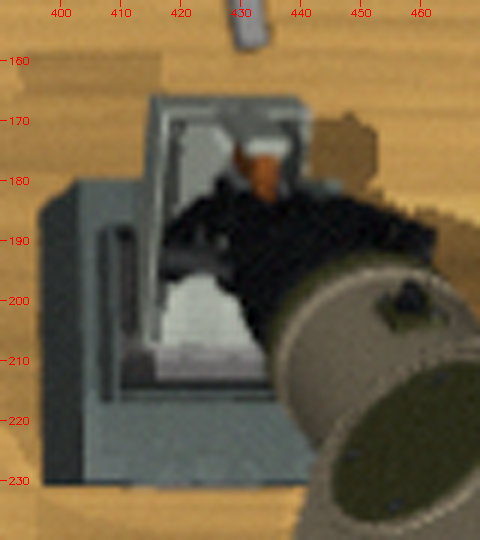

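```bash
python3 - <<'E'
from h import *
plan(*dump(42,.011,.064),5)
E
```

```text
dist 0.0664 rot deg [-12.5   0.1  -0.1] n 5
[[[-0,-0.26,-0.07,-0.5,0,-0],[-0,-0.25,-0.08,-0.5,0,-0],[-0,-0.25,-0.09,-0.5,0,-0],[-0,-0.24,-0.1,-0.5,0,-0],[-0,-0.24,-0.11,-0.5,0,-0]]]
```

Emit:
servo_tool:
  motion:
    - [[0,-0.26,-0.07,-0.5,0,0],[0,-0.25,-0.08,-0.5,0,0],[0,-0.25,-0.09,-0.5,0,0]]

```text
clock: 9.2
position: [0.4275, -0.3289, 0.3253]
ee_rot: [0.664, 0.679, 0.225, 0.217]
ft_force: [0.2, -1.9, 1.0]
grip_width: 0.121
```

```bash
python3 - <<'E'
from h import *
st(); p,S=scoop_pose_now(); 
B=Ro.from_euler('z',BY).as_matrix()
for n,l in dict(lip=(-.07,0,.009),corner=(-.022,0,0),back=(.064,0,0)).items(): print(n,(B.T@(p+S@l-BOX)).round(4))
plan(*dump(42,.011,.064),3)
E
```

```text
t 9.2 p [ 0.4275 -0.3289  0.3253] q [ 1.569  0.182 -0.929  1.965 -0.45   0.617  2.588] F [ 0.2 -1.9  1. ] T [-0.41  0.66 -0.09] w 0.121
lip [-0.0051  0.0007  0.0898]
corner [0.039  0.001  0.1109]
back [0.1083 0.0015 0.1618]
dist 0.0355 rot deg [-5.7 -0.   0.3] n 3
[[[-0.01,-0.22,-0.08,-0.38,-0,0.02],[-0.01,-0.22,-0.09,-0.38,-0,0.02],[-0.01,-0.22,-0.1,-0.38,-0,0.02]]]
```

Emit:
servo_tool:
  motion:
    - [[0,0,0,0,0,0.6],[0,0,0,0,0,0.6],[0,0,0,0,0,0.3]]

```text
clock: 9.5
position: [0.4265, -0.333, 0.3274]
ee_rot: [0.71, 0.631, 0.239, 0.204]
ft_force: [-2.8, -2.3, 0.9]
grip_width: 0.124
```

```bash
python3 - <<'E'
from h import *
st(); p,S=scoop_pose_now(); 
B=Ro.from_euler('z',BY).as_matrix()
for n,l in dict(lip=(-.07,0,.009),corner=(-.022,0,0),back=(.064,0,0)).items(): print(n,(B.T@(p+S@l-BOX)).round(4))
snap('side','d5s.png'); snap('top','d5t.png')
crop('d5s.png',325,70,405,145,8,'d5b.png')
crop('d5t.png',390,150,470,240,6,'d5c.png')
E
```

```text
t 9.5 p [ 0.4265 -0.333   0.3274] q [ 1.557  0.178 -0.907  1.961 -0.461  0.62   2.463] F [-2.8 -2.3  0.9] T [-0.6   1.17 -0.21] w 0.124
lip [-0.0047  0.0095  0.0925]
corner [0.0389 0.0031 0.1135]
back [ 0.1075 -0.0081  0.1641]
```

View pics/d5b.png

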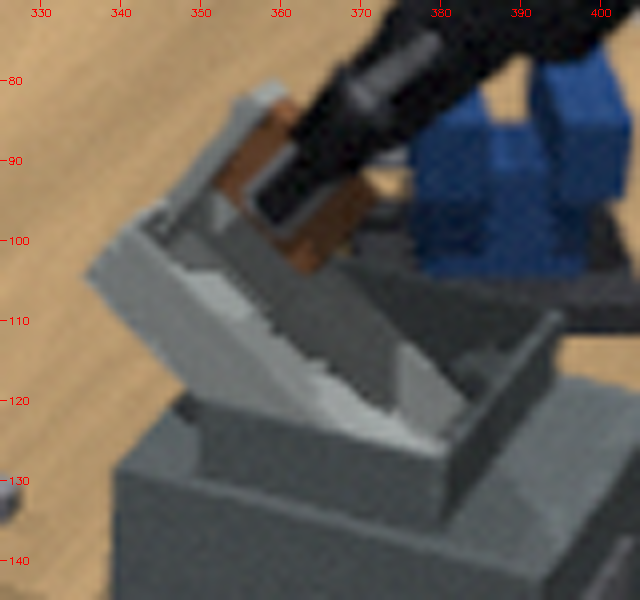

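View pics/d5c.png

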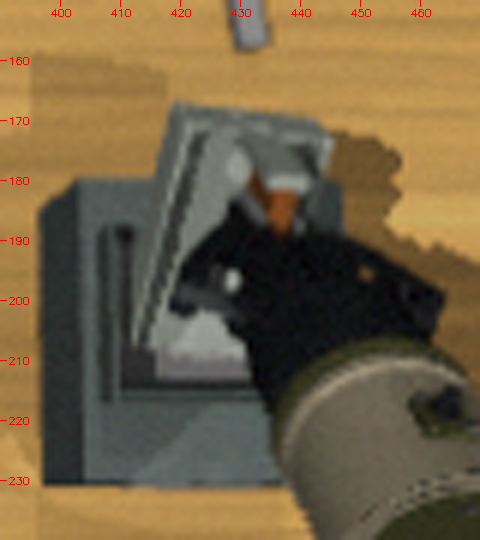

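Emit:
servo_tool:
  motion:
    - [[0,-0.3,-0.06,-0.35,0,0.15],[0,-0.3,-0.06,-0.35,0,0.15],[0,-0.3,-0.06,-0.35,0,0.15],[0,0,0,0,0,0]]

```text
clock: 10.0
position: [0.3936, -0.3261, 0.309]
ee_rot: [0.708, 0.612, 0.268, 0.228]
ft_force: [-3.2, -2.0, -0.7]
grip_width: 0.127
```

```bash
python3 - <<'E'
from h import *
st(); p,S=scoop_pose_now(); 
B=Ro.from_euler('z',BY).as_matrix()
for n,l in dict(lip=(-.07,0,.009),corner=(-.022,0,0),back=(.064,0,0)).items(): print(n,(B.T@(p+S@l-BOX)).round(4))
snap('side','d6s.png'); snap('top','d6t.png')
crop('d6s.png',325,70,405,145,8,'d6b.png')
crop('d6t.png',390,150,470,240,6,'d6c.png')
E
```

```text
t 10.0 p [ 0.3936 -0.3261  0.309 ] q [ 1.944  0.221 -1.253  2.059 -0.542  0.532  2.588] F [-3.2 -2.  -0.7] T [-0.28  1.66 -0.15] w 0.127
lip [-0.0188  0.0179  0.0788]
corner [0.0229 0.0103 0.1032]
back [ 0.0869 -0.0031  0.1589]
```

View pics/d6b.png

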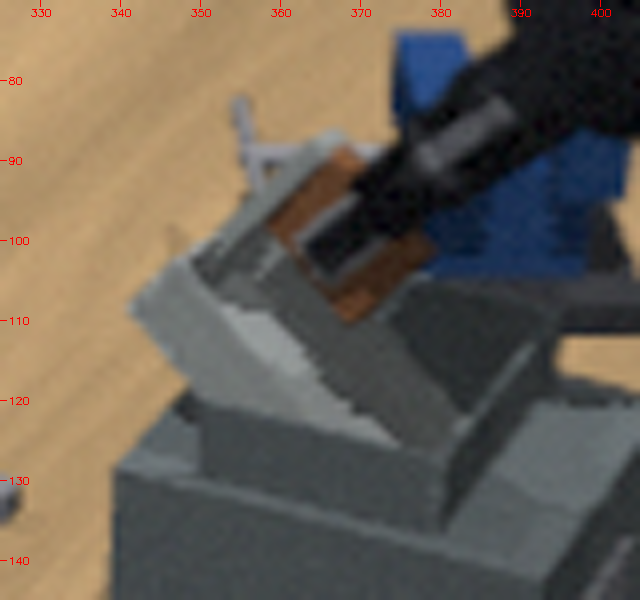

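View pics/d6c.png

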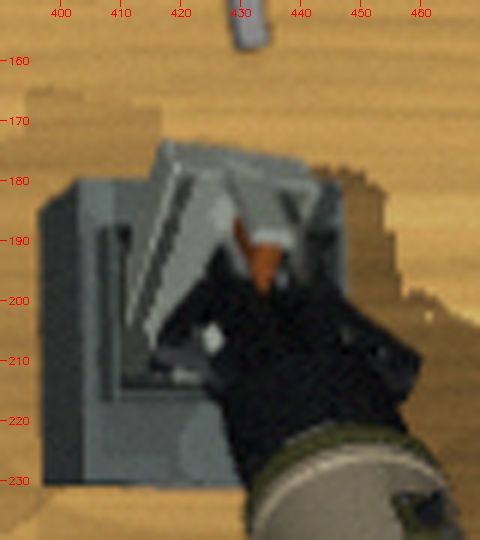

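Emit:
servo_tool:
  motion:
    - [[0,0.3,0.03,0.4,0,0],[0,0.3,0.03,0.4,0,0],[0,0.3,0.02,0.5,0,0],[0,0.3,0,0.5,0,0],[0,0.3,-0.1,0.5,0,0],[0,0.3,-0.2,0.5,0,0],[0,0.3,-0.3,0.5,0,0]]

```text
clock: 10.8
position: [0.4782, -0.3345, 0.3917]
ee_rot: [0.729, 0.653, 0.17, 0.114]
ft_force: [0.2, -0.5, -1.9]
grip_width: 0.126
```

```bash
python3 - <<'E'
from h import *
st(); p,S=scoop_pose_now(); 
B=Ro.from_euler('z',BY).as_matrix()
for n,l in dict(lip=(-.07,0,.009),corner=(-.022,0,0),back=(.064,0,0)).items(): print(n,(B.T@(p+S@l-BOX)).round(4))
p,R=dump(0,.06,.06); plan(p,R@Ro.from_euler('z',15,degrees=True).as_matrix(),6)
E
```

```text
t 10.8 p [ 0.4782 -0.3345  0.3917] q [ 1.426  0.276 -0.941  1.697 -0.039  0.954  2.019] F [ 0.2 -0.5 -1.9] T [-0.08  0.52 -0.01] w 0.126
lip [-0.0084  0.0175  0.1528]
corner [0.0389 0.0115 0.163 ]
back [0.1175 0.0002 0.1961]
dist 0.0886 rot deg [22.3 -6.8  8. ] n 6
[[[0.05,0.28,0.09,0.74,-0.23,0.27],[0.06,0.28,0.07,0.74,-0.23,0.27],[0.06,0.28,0.05,0.74,-0.23,0.27],[0.07,0.28,0.03,0.74,-0.23,0.27],[0.08,0.28,0.01,0.74,-0.23,0.27],[0.09,0.28,-0.01,0.74,-0.23,0.27]]]
```

Emit:
servo_tool:
  motion:
    - [[0.05,0.28,-0.1,0.74,-0.23,0.27],[0.06,0.28,-0.1,0.74,-0.23,0.27],[0.06,0.28,-0.1,0.74,-0.23,0.27],[0.07,0.28,-0.1,0.74,-0.23,0.27],[0.08,0.28,-0.1,0.74,-0.23,0.27],[0.09,0.28,-0.1,0.74,-0.23,0.27]]

```text
clock: 11.4
position: [0.5671, -0.3177, 0.4468]
ee_rot: [0.787, 0.617, -0.007, -0.004]
ft_force: [0.7, -1.3, -1.5]
grip_width: 0.122
```

```bash
python3 - <<'E'
from h import *
st(); snap('side','e1s.png'); snap('top','e1t.png')
crop('e1s.png',320,40,440,190,4,'e1b.png')
crop('e1t.png',380,130,480,240,5,'e1c.png')
plan([.449,0,.4],down(-.107),22)
E
```

```text
t 11.4 p [ 0.5671 -0.3177  0.4468] q [ 0.974  0.483 -0.784  1.283  0.341  1.522  1.559] F [ 0.7 -1.3 -1.5] T [ 0.   -0.06 -0.  ] w 0.122
dist 0.3408 rot deg [-0.5  0.7 82.7] n 22
[[[0.25,-0.17,0.04,-0,0.01,0.75],[0.24,-0.19,0.04,-0,0.01,0.75],[0.23,-0.2,0.04,-0,0.01,0.75],[0.22,-0.22,0.04,-0,0.01,0.75],[0.2,-0.23,0.04,-0,0.01,0.75],[0.18,-0.24,0.04,-0,0.01,0.75],[0.17,-0.26,0.04,-0,0.01,0.75],[0.15,-0.27,0.04,-0,0.01,0.75],[0.13,-0.28,0.04,-0,0.01,0.75],[0.12,-0.28,0.04,-0,0.01,0.75],[0.1,-0.29,0.04,-0,0.01,0.75],[0.08,-0.3,0.04,-0,0.01,0.75]]]
[[[0.06,-0.3,0.04,-0,0.01,0.75],[0.04,-0.3,0.04,-0,0.01,0.75],[0.02,-0.31,0.04,-0,0.01,0.75],[-0,-0.31,0.04,-0,0.01,0.75],[-0.02,-0.31,0.04,-0,0.01,0.75],[-0.04,-0.3,0.04,-0,0.01,0.75],[-0.06,-0.3,0.04,-0,0.01,0.75],[-0.08,-0.3,0.04,-0,0.01,0.75],[-0.1,-0.29,0.04,-0,0.01,0.75],[-0.12,-0.28,0.04,-0,0.01,0.75]]]
```

View pics/e1b.png

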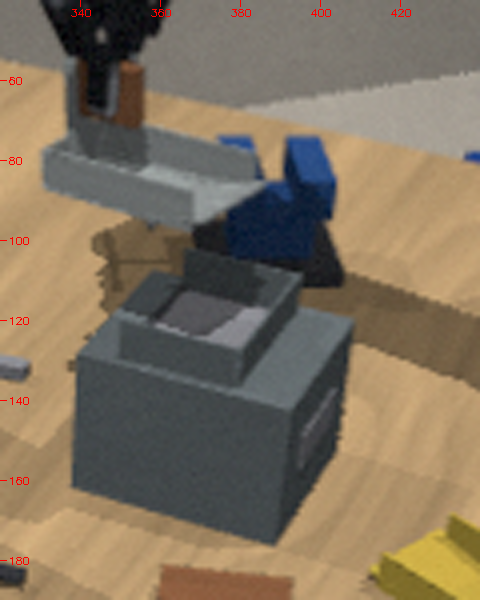

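View pics/e1c.png

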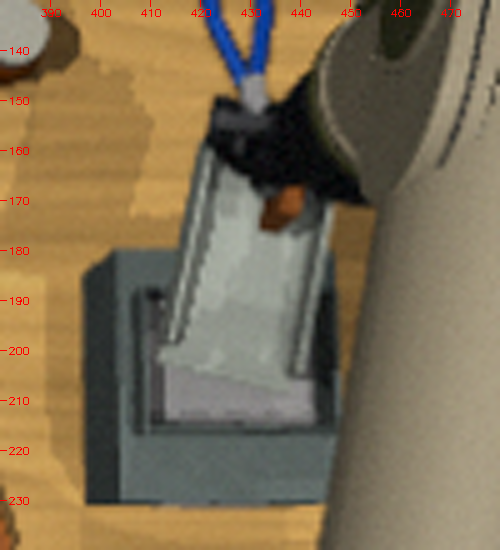

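Emit:
servo_tool:
  motion:
    - [[0.25,-0.17,0,0,0,0.75],[0.24,-0.19,0,0,0,0.75],[0.23,-0.2,0,0,0,0.75],[0.22,-0.22,0,0,0,0.75],[0.2,-0.23,0,0,0,0.75],[0.18,-0.24,0,0,0,0.75],[0.17,-0.26,0.04,0,0,0.75],[0.15,-0.27,0.04,0,0,0.75],[0.13,-0.28,0.04,0,0,0.75],[0.12,-0.28,0.04,0,0,0.75],[0.1,-0.29,0.04,0,0,0.75],[0.08,-0.3,0.04,0,0,0.75]]

```text
clock: 12.7
position: [0.5035, -0.1269, 0.4317]
ee_rot: [0.963, 0.269, 0.001, 0.001]
ft_force: [-0.6, 0.7, -2.0]
grip_width: 0.124
```

```bash
python3 - <<'E'
from h import *
st()
plan([.449,0,.36],down(-.107),10)
E
```

```text
t 12.7 p [ 0.5035 -0.1269  0.4317] q [ 0.89   0.155 -0.799  1.664  0.113  1.368  0.619] F [-0.6  0.7 -2. ] T [ 0.   -0.03 -0.  ] w 0.124
dist 0.1556 rot deg [ 0.1 -0.1 37.3] n 10
[[[0.04,-0.27,0.14,0,-0,0.75],[0.02,-0.28,0.14,0,-0,0.75],[0,-0.28,0.14,0,-0,0.75],[-0.02,-0.28,0.14,0,-0,0.75],[-0.03,-0.27,0.14,0,-0,0.75],[-0.05,-0.27,0.14,0,-0,0.75],[-0.07,-0.27,0.14,0,-0,0.75],[-0.09,-0.26,0.14,0,-0,0.75],[-0.1,-0.26,0.14,0,-0,0.75],[-0.12,-0.25,0.14,0,-0,0.75]]]
```

Emit:
servo_tool:
  motion:
    - [[0.04,-0.27,0.14,0,0,0.75],[0.02,-0.28,0.14,0,0,0.75],[0,-0.28,0.14,0,0,0.75],[-0.02,-0.28,0.14,0,0,0.75],[-0.03,-0.27,0.14,0,0,0.75],[-0.05,-0.27,0.14,0,0,0.75],[-0.07,-0.27,0.14,0,0,0.75],[-0.09,-0.26,0.14,0,0,0.75],[-0.1,-0.26,0.14,0,0,0.75],[-0.12,-0.25,0.14,0,0,0.75],[0,0,0,0,0,0]]

```text
clock: 13.8
position: [0.4438, 0.0143, 0.3583]
ee_rot: [0.998, -0.061, 0.012, -0.001]
ft_force: [0.1, -0.5, -2.1]
grip_width: 0.125
```

```bash
python3 - <<'E'
from h import *
st()
plan([.449,0,.25],down(-.107),5)
snap('side','e2s.png'); crop('e2s.png',270,100,390,250,4,'e2b.png')
E
```

```text
t 13.8 p [0.4438 0.0143 0.3583] q [ 0.771 -0.003 -0.887  1.946 -0.     1.173 -0.238] F [ 0.1 -0.5 -2.1] T [0.02 0.07 0.03] w 0.125
dist 0.1094 rot deg [-0.2 -1.4 -0.9] n 5
[[[0.02,0.06,0.43,-0.01,-0.05,-0.03],[0.02,0.06,0.43,-0.01,-0.05,-0.03],[0.02,0.06,0.43,-0.01,-0.05,-0.03],[0.02,0.05,0.43,-0.01,-0.05,-0.03],[0.02,0.05,0.43,-0.01,-0.05,-0.03]]]
```

View pics/e2b.png

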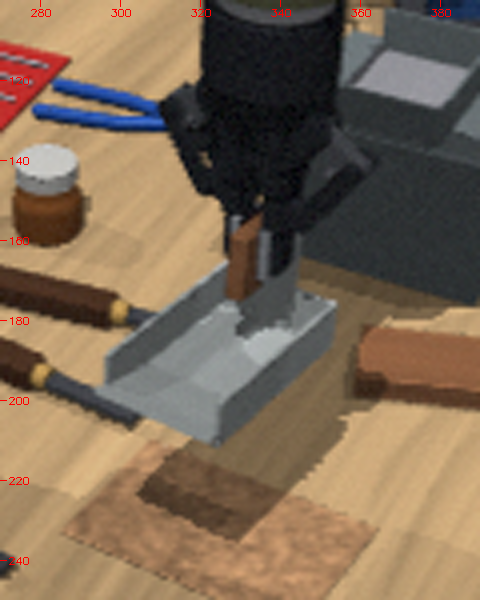

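Emit:
servo_tool:
  motion:
    - [[0.02,0.06,0.43,0,-0.05,-0.03],[0.02,0.06,0.43,0,-0.05,-0.03],[0.02,0.06,0.43,0,-0.05,-0.03],[0.02,0.05,0.4,0,-0.05,-0.03],[0.02,0.05,0.3,0,-0.05,-0.03],[0,0,0,0,0,0]]

```text
clock: 14.45
position: [0.4519, -0.0058, 0.2588]
ee_rot: [0.999, -0.049, 0.006, -0.0]
ft_force: [-0.5, 0.7, -1.5]
grip_width: 0.124
```

```bash
python3 - <<'E'
from h import *
st()
plan([.449,0,.2305],down(-.107),3)
snap('side','e3s.png'); crop('e3s.png',280,160,380,270,6,'e3b.png')
E
```

```text
t 14.45 p [ 0.4519 -0.0058  0.2588] q [ 0.736  0.183 -0.87   2.036  0.17   0.981 -0.316] F [-0.5  0.7 -1.5] T [-0.    0.1  -0.02] w 0.124
dist 0.0291 rot deg [-0.1 -0.7  0.5] n 3
[[[-0.03,-0.04,0.19,-0.01,-0.05,0.04],[-0.02,-0.04,0.19,-0.01,-0.05,0.04],[-0.02,-0.04,0.19,-0.01,-0.05,0.04]]]
```

View pics/e3b.png

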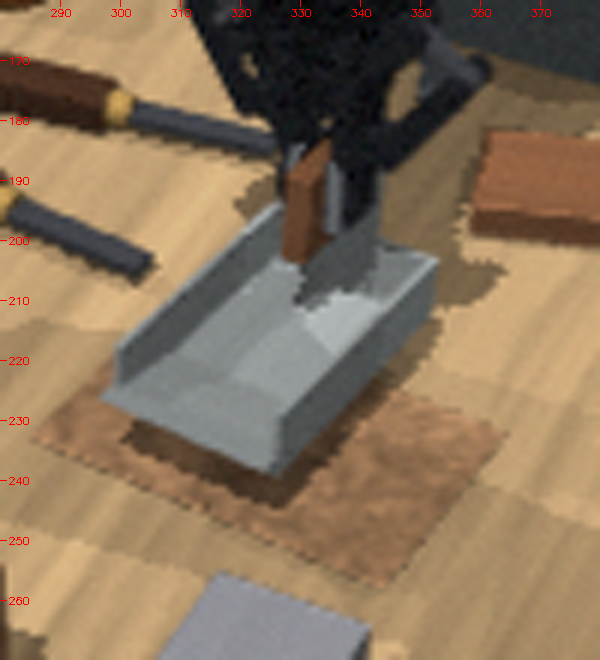

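Emit:
servo_tool:
  motion:
    - [[-0.03,-0.04,0.15,0,-0.05,0],[-0.02,-0.04,0.15,0,-0.05,0],[-0.02,-0.04,0.12,0,0,0],[0,0,0.05,0,0,0]]

```text
clock: 14.9
position: [0.4506, 0.0012, 0.2374]
ee_rot: [0.999, -0.048, 0.005, -0.0]
ft_force: [0.3, 0.3, -2.1]
grip_width: 0.128
```

```bash
python3 - <<'E'
from h import *
st()
E
```

```text
t 14.9 p [0.4506 0.0012 0.2374] q [ 0.708  0.222 -0.866  2.056  0.211  0.941 -0.366] F [ 0.3  0.3 -2.1] T [-0.02  0.05 -0.02] w 0.128
```

Emit:
servo_tool:
  motion:
    - [[0,0,0.07,0,0,0],[0,0,0.07,0,0,0],[0,0,0.04,0,0,0],[0,0,0,0,0,0]]

```text
clock: 15.3
position: [0.4518, 0.002, 0.2308]
ee_rot: [0.999, -0.048, 0.005, 0.001]
ft_force: [-0.3, -0.4, -2.2]
grip_width: 0.122
```

```bash
python3 - <<'E'
from h import *
st()
E
```

```text
t 15.3 p [0.4518 0.002  0.2308] q [ 0.697  0.237 -0.861  2.059  0.229  0.929 -0.382] F [-0.3 -0.4 -2.2] T [-0.01  0.01 -0.06] w 0.122
```

Emit:
servo_tool:
  motion:
    - [[0,0,0.06,0,0,0],[0,0,0.04,0,0,0],[0,0,0,0,0,0]]

```text
clock: 15.6
position: [0.4531, 0.0032, 0.2309]
ee_rot: [0.999, -0.048, 0.005, 0.003]
ft_force: [0.9, 0.0, -1.4]
grip_width: 0.128
```

```bash
python3 - <<'E'
from h import *
st(); snap('side','e4s.png'); crop('e4s.png',280,160,380,270,6,'e4b.png')
E
```

```text
t 15.6 p [0.4531 0.0032 0.2309] q [ 0.691  0.24  -0.859  2.055  0.237  0.933 -0.391] F [ 0.9  0.  -1.4] T [-0.02  0.01 -0.03] w 0.128
```

View pics/e4b.png

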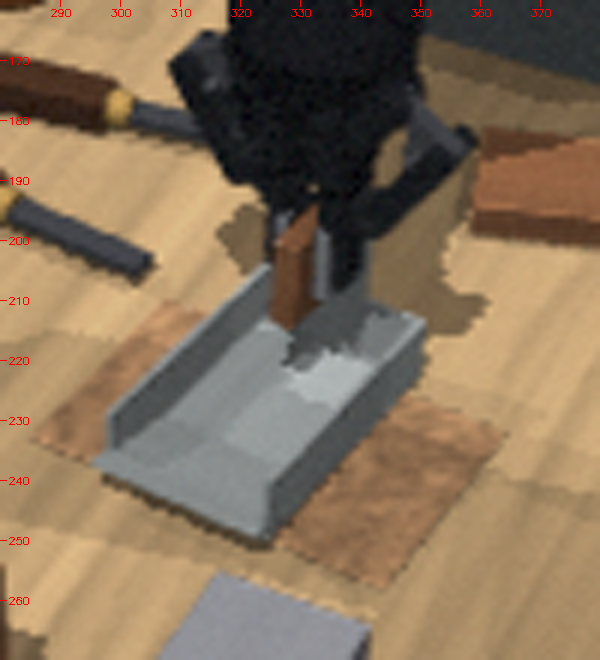

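Emit:
servo_tool:
  motion:
    - [[0,0,0,0,0,0],[0,0,0,0,0,0],[0,0,0,0,0,0],[0,0,0,0,0,0],[0,0,0,0,0,0],[0,0,0,0,0,0],[0,0,0,0,0,0],[0,0,-0.3,0,0,0],[0,0,-0.8,0,0,0],[0,0,-0.8,0,0,0],[0,0,-0.8,0,0,0]]
  jaw: 0

```text
clock: 16.75
position: [0.4502, 0.0045, 0.3678]
ee_rot: [0.999, -0.046, 0.001, 0.001]
ft_force: [0.6, -0.3, -0.7]
grip_width: 0.999
```

```bash
python3 - <<'E'
from h import *
st(); snap('side','e5s.png'); crop('e5s.png',200,140,400,270,4,'e5b.png')
E
```

```text
t 16.75 p [0.4502 0.0045 0.3678] q [ 0.797  0.018 -0.9    1.912  0.017  1.216 -0.201] F [ 0.6 -0.3 -0.7] T [-0.03 -0.04  0.01] w 0.999
```

View pics/e5b.png

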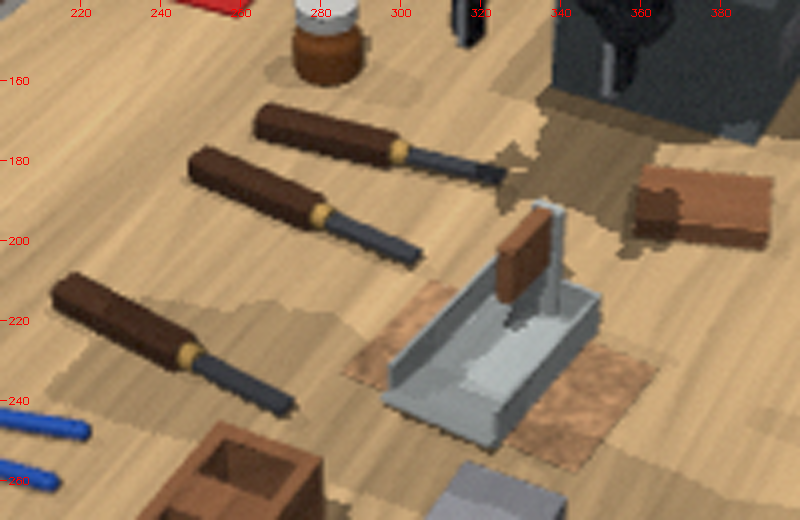

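```bash
python3 - <<'E'
from h import *
for n,e,t in [('A',(291.6,133.6),(283.9,185.2)),('B',(336.6,135),(330,186.4)),('C',(354.8,138),(360.2,189.8))]:
    E=px('top',*e,.012);T=px('top',*t,.01);d=E-T; print(n,E,T,'len',np.linalg.norm(d[:2]).round(4),'yaw',np.degrees(np.arctan2(d[1],d[0])).round(1),'side proj end',proj('side',E).round(1),'tip',proj('side',T).round(1))
E
```

```text
A [0.733  0.1062 0.012 ] [0.5512 0.1298 0.01  ] len 0.1833 yaw -7.4 side proj end [213.8 211.3] tip [271.1 240. ]
B [ 0.7286 -0.0509  0.012 ] [ 0.548  -0.0287  0.01  ] len 0.182 yaw -7.0 side proj end [248.5 179.1] tip [302.9 203.1]
C [ 0.7182 -0.1143  0.012 ] [ 0.5368 -0.1322  0.01  ] len 0.1823 yaw 5.6 side proj end [263.7 168.3] tip [324.  183.1]
```

```bash
cat >> h.py <<'E'
GX=.035; GZ=.022
def filegrasp(tip,yaw,a,dz=0,gx=GX,gz=GZ):
    h=np.array([np.cos(yaw),np.sin(yaw),0]);up=np.array([0,0,1.]);a=np.radians(a)
    g=np.array([tip[0],tip[1],0])+(.118+gx)*h+(gz+dz)*up
    z=-np.sin(a)*h-np.cos(a)*up; x=np.array([-h[1],h[0],0]); R=np.c_[x,np.cross(z,x),z]
    return g-.155*z,R
def fileup(tip,phi,a,haz=0.,gx=GX,gz=GZ):
    # tool pose so that tip (axis point) is at `tip`, file leaning phi deg (handle towards azimuth haz)
    h=np.array([np.cos(haz),np.sin(haz),0]);up=np.array([0,0,1.]);a=np.radians(a);ph=np.radians(phi)
    xf=np.cos(ph)*up+np.sin(ph)*h; zf=-np.cos(ph)*h+np.sin(ph)*up
    g=np.array(tip)+(.118+gx)*xf+(gz-.01)*zf
    z=-np.sin(a)*xf-np.cos(a)*zf; x=np.array([-h[1],h[0],0]); R=np.c_[x,np.cross(z,x),z]
    return g-.155*z,R
def pocket(k,dx=0,dy=0,z=0):
    c,s=np.cos(.0029),np.sin(.0029); y=[-.084,-.028,.028,.084][k]; return np.array([.5032+c*dx-s*(y+dy),.332+s*dx+c*(y+dy),z])
E
python3 - <<'E'
from h import *
p,R=filegrasp((.5512,.1298),np.radians(-7.4),22,.1); print(p,R.round(2)); plan(p,R,20)
print(fileup(pocket(3,-.01,0,.12),12,22))
E
```

```text
[0.7605061  0.10261588 0.2657135 ] [[ 0.13  0.92 -0.37]
 [ 0.99 -0.12  0.05]
 [ 0.   -0.37 -0.93]]
dist 0.3413 rot deg [ 18.1 -17.3 -86.6] n 20
[[[0.3,-0.13,0.11,0.18,-0.17,-0.87],[0.31,-0.1,0.11,0.18,-0.17,-0.87],[0.32,-0.08,0.11,0.18,-0.17,-0.87],[0.32,-0.05,0.1,0.18,-0.17,-0.87],[0.33,-0.02,0.1,0.18,-0.17,-0.87],[0.33,0,0.09,0.18,-0.17,-0.87],[0.33,0.03,0.09,0.18,-0.17,-0.87],[0.33,0.06,0.08,0.18,-0.17,-0.87],[0.32,0.08,0.08,0.18,-0.17,-0.87],[0.32,0.11,0.07,0.18,-0.17,-0.87],[0.31,0.13,0.06,0.18,-0.17,-0.87],[0.3,0.15,0.06,0.18,-0.17,-0.87]]]
[[[0.29,0.18,0.05,0.18,-0.17,-0.87],[0.27,0.2,0.04,0.18,-0.17,-0.87],[0.26,0.22,0.03,0.18,-0.17,-0.87],[0.24,0.24,0.03,0.18,-0.17,-0.87],[0.22,0.26,0.02,0.18,-0.17,-0.87],[0.2,0.27,0.01,0.18,-0.17,-0.87],[0.18,0.29,0.01,0.18,-0.17,-0.87],[0.16,0.3,-0,0.18,-0.17,-0.87]]]
(array([0.38452834, 0.41597065, 0.35882642]), array([[-0.        ,  0.5591929 ,  0.82903757],
       [ 1.        ,  0.        , -0.        ],
       [ 0.        ,  0.82903757, -0.5591929 ]]))
```

Emit:
servo_tool:
  motion:
    - [[0.3,-0.13,0.05,0.18,-0.17,-0.87],[0.31,-0.1,0.05,0.18,-0.17,-0.87],[0.32,-0.08,0.05,0.18,-0.17,-0.87],[0.32,-0.05,0.1,0.18,-0.17,-0.87],[0.33,0,0.1,0.18,-0.17,-0.87],[0.33,0,0.09,0.18,-0.17,-0.87],[0.33,0.03,0.09,0.18,-0.17,-0.87],[0.33,0.06,0.08,0.18,-0.17,-0.87],[0.32,0.08,0.08,0.18,-0.17,-0.87],[0.32,0.11,0.07,0.18,-0.17,-0.87],[0.31,0.13,0.06,0.18,-0.17,-0.87],[0.3,0.15,0.06,0.18,-0.17,-0.87]]
  jaw: 120

```text
clock: 18.0
position: [0.6443, 0.0675, 0.3363]
ee_rot: [0.903, 0.414, -0.073, -0.09]
ft_force: [0.8, -0.0, 0.4]
grip_width: 0.524
```

```bash
python3 - <<'E'
from h import *
st()
p,R=filegrasp((.5512,.1298),np.radians(-7.4),22,.1); plan(p,R)
E
```

```text
t 18.0 p [0.6443 0.0675 0.3363] q [ 0.47   0.683 -0.947  1.349  0.364  1.522  0.414] F [ 0.8 -0.   0.4] T [-0.09 -0.16 -0.01] w 0.524
dist 0.1404 rot deg [  8.   -6.9 -32.4] n 7
[[[0.3,0.22,0.14,0.23,-0.2,-0.93],[0.29,0.25,0.13,0.23,-0.2,-0.93],[0.27,0.28,0.12,0.23,-0.2,-0.93],[0.25,0.3,0.11,0.23,-0.2,-0.93],[0.22,0.32,0.1,0.23,-0.2,-0.93],[0.2,0.34,0.09,0.23,-0.2,-0.93],[0.17,0.35,0.08,0.23,-0.2,-0.93]]]
```

Emit:
servo_tool:
  motion:
    - [[0.3,0.22,0.14,0.23,-0.2,-0.93],[0.29,0.25,0.13,0.23,-0.2,-0.93],[0.27,0.28,0.12,0.23,-0.2,-0.93],[0.25,0.3,0.11,0.23,-0.2,-0.93],[0.22,0.32,0.1,0.23,-0.2,-0.93],[0.2,0.34,0.09,0.23,-0.2,-0.93],[0.17,0.35,0.08,0.23,-0.2,-0.93],[0,0,0,0,0,0]]

```text
clock: 18.8
position: [0.7658, 0.1031, 0.2703]
ee_rot: [0.727, 0.658, -0.126, -0.149]
ft_force: [-1.0, -0.1, 0.1]
grip_width: 0.527
```

```bash
python3 - <<'E'
from h import *
st()
p,R=filegrasp((.5512,.1298),np.radians(-7.4),22,.1); plan(p,R)
p,R=filegrasp((.5512,.1298),np.radians(-7.4),22,.04); plan(p,R,4)
snap('top','f1t.png');snap('side','f1s.png')
crop('f1s.png',190,120,350,260,4.5,'f1b.png'); crop('f1t.png',240,110,400,210,5,'f1c.png')
E
```

```text
t 18.8 p [0.7658 0.1031 0.2703] q [ 0.192  1.064 -0.916  0.832  0.552  1.834  1.014] F [-1.  -0.1  0.1] T [-0.11 -0.36 -0.  ] w 0.527
dist 0.0071 rot deg [-0.5 -0.1  1.8] n 1
[[[-0.02,-0.06,0.13,-0.1,-0.02,0.35]]]
dist 0.0648 rot deg [-0.5 -0.1  1.8] n 4
[[[-0.01,0.1,0.31,-0.02,-0.01,0.09],[-0.01,0.1,0.31,-0.02,-0.01,0.09],[-0.01,0.1,0.31,-0.02,-0.01,0.09],[-0.01,0.1,0.31,-0.02,-0.01,0.09]]]
```

View pics/f1b.png

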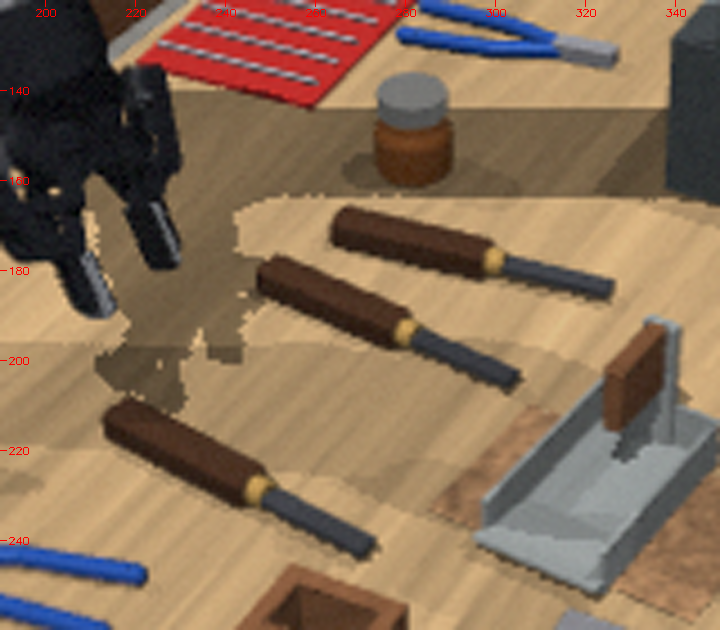

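View pics/f1c.png

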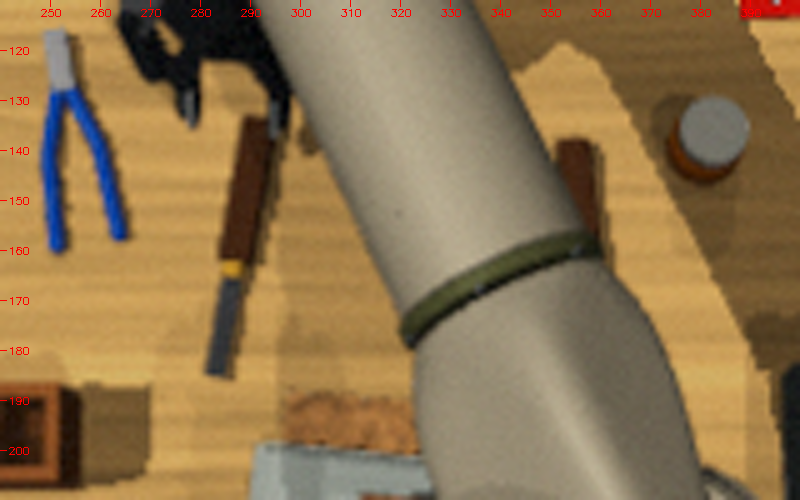

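Emit:
servo_tool:
  motion:
    - [[0,0.1,0.32,-0.03,0,0.1],[0,0.1,0.32,-0.03,0,0.1],[0,0.1,0.32,-0.03,0,0.1],[0,0.1,0.32,-0.03,0,0.1],[0,0,0,0,0,0]]

```text
clock: 19.4
position: [0.7581, 0.0998, 0.2075]
ee_rot: [0.745, 0.641, -0.121, -0.14]
ft_force: [-0.6, -0.2, 0.1]
grip_width: 0.534
```

```bash
python3 - <<'E'
from h import *
st()
p,R=filegrasp((.5512,.1298),np.radians(-7.4),22,.0); plan(p,R,3)
snap('side','f2s.png')
crop('f2s.png',190,150,320,260,5,'f2b.png')
E
```

```text
t 19.4 p [0.7581 0.0998 0.2075] q [ 0.226  1.09  -0.899  0.936  0.569  1.704  0.956] F [-0.6 -0.2  0.1] T [-0.04 -0.41 -0.01] w 0.534
dist 0.042 rot deg [ 0.7 -0.4 -1.2] n 3
[[[0.02,0.11,0.25,0.05,-0.03,-0.08],[0.02,0.11,0.25,0.05,-0.03,-0.08],[0.02,0.12,0.25,0.05,-0.03,-0.08]]]
```

View pics/f2b.png

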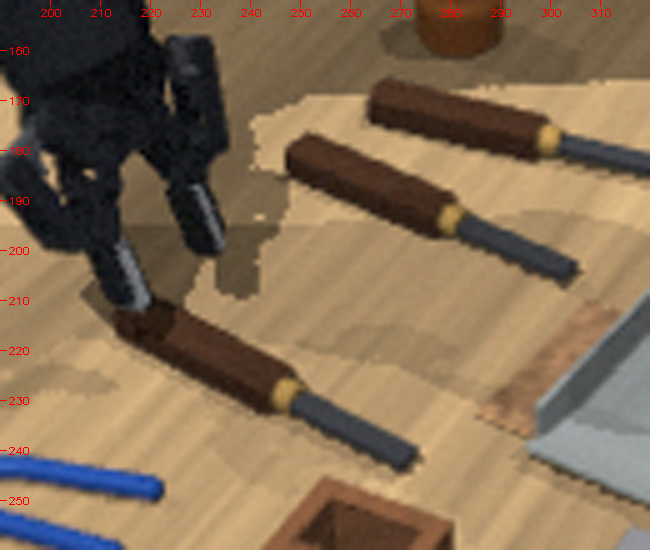

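Emit:
servo_tool:
  motion:
    - [[0.02,0.11,0.25,0.05,-0.03,-0.08],[0.02,0.11,0.25,0.05,-0.03,-0.08],[0.02,0.12,0.24,0.05,-0.03,-0.08],[0,0,0,0,0,0]]

```text
clock: 19.85
position: [0.7617, 0.1017, 0.1679]
ee_rot: [0.737, 0.648, -0.125, -0.142]
ft_force: [0.5, 0.9, -0.5]
grip_width: 0.527
```

```bash
python3 - <<'E'
from h import *
st()
p,R=filegrasp((.5512,.1298),np.radians(-7.4),22,.0); plan(p,R,1)
snap('side','f3s.png')
crop('f3s.png',190,150,320,260,5,'f3b.png')
E
```

```text
t 19.85 p [0.7617 0.1017 0.1679] q [ 0.215  1.14  -0.885  0.93   0.589  1.674  0.982] F [ 0.5  0.9 -0.5] T [-0.03 -0.41 -0.03] w 0.527
dist 0.0026 rot deg [ 0.2 -0.   0.1] n 1
[[[0.02,-0.01,0.05,0.03,-0,0.01]]]
```

View pics/f3b.png

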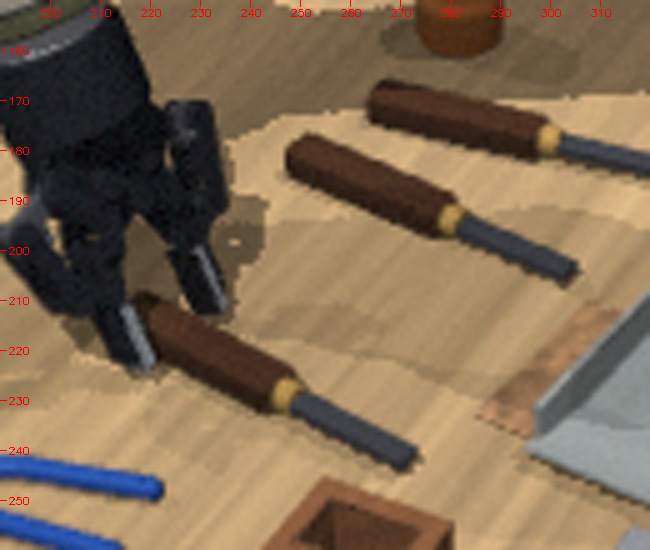

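Emit:
servo_tool:
  motion:
    - [[0,0,0,0,0,0],[0,0,0,0,0,0],[0,0,0,0,0,0],[0,0,0,0,0,0],[0,0,0,0,0,0],[0,0,0,0,0,0]]
  jaw: 255
  force: 60

```text
clock: 20.5
position: [0.7624, 0.1021, 0.171]
ee_rot: [0.738, 0.648, -0.123, -0.142]
ft_force: [-0.3, 0.5, -1.5]
grip_width: 0.259
```

```bash
python3 - <<'E'
from h import *
st()
snap('side','f4s.png')
crop('f4s.png',190,150,320,260,5,'f4b.png')
E
```

```text
t 20.5 p [0.7624 0.1021 0.171 ] q [ 0.215  1.137 -0.886  0.928  0.588  1.675  0.981] F [-0.3  0.5 -1.5] T [-0.04 -0.48  0.03] w 0.259
```

View pics/f4b.png

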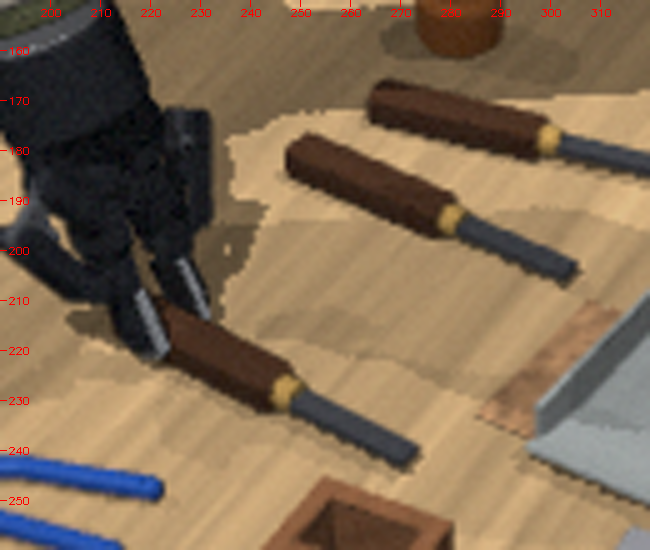

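```bash
cat >> h.py <<'E'
def tippos(o=None,a=22,gx=GX,gz=GZ):
    o=o or status.get_obs(); R=Ro.from_quat(o['ee_rot']).as_matrix(); a=np.radians(a)
    # file axes in tool frame: z_t=-sin a xf - cos a zf ; y_t = cos a xf - sin a zf
    y,z=R[:,1],R[:,2]; xf=np.cos(a)*y-np.sin(a)*z; zf=-np.sin(a)*y-np.cos(a)*z
    g=np.array(o['position'])+.155*z
    return (g-(.118+gx)*xf-(gz-.01)*zf).round(4), xf.round(3)
E
python3 - <<'E'
from h import *
print(tippos())
o=status.get_obs(); p=np.array(o['position'])+[-.02,0,.2]; plan(p,Ro.from_quat(o['ee_rot']).as_matrix(),7)
E
```

```text
(array([0.5541, 0.1296, 0.014 ]), array([ 0.992, -0.129,  0.006]))
dist 0.201 rot deg [ 0. -0. -0.] n 7
[[[-0.01,-0.26,-0.51,0,-0,-0],[-0.01,-0.26,-0.51,0,-0,-0],[-0.01,-0.26,-0.51,0,-0,-0],[-0.01,-0.26,-0.51,0,-0,-0],[-0.01,-0.26,-0.51,0,-0,-0],[-0.01,-0.26,-0.51,0,-0,-0],[-0.01,-0.26,-0.51,0,-0,-0]]]
```

Emit:
servo_tool:
  motion:
    - [[0,-0.15,-0.3,0,0,0],[0,-0.26,-0.51,0,0,0],[0,-0.26,-0.51,0,0,0],[0,-0.26,-0.51,0,0,0],[0,-0.26,-0.51,0,0,0],[0,-0.26,-0.51,0,0,0],[0,-0.26,-0.51,0,0,0],[0,0,0,0,0,0]]

```text
clock: 21.35
position: [0.7423, 0.1044, 0.3748]
ee_rot: [0.737, 0.649, -0.122, -0.142]
ft_force: [0.9, -0.1, -0.2]
grip_width: 0.261
```

```bash
python3 - <<'E'
from h import *
st();print(tippos())
snap('side','f5s.png')
crop('f5s.png',150,60,320,260,3.5,'f5b.png')
p,R=fileup(pocket(3,-.01,0,.2),40,22); print(p); plan(p,R,18)
E
```

```text
t 21.35 p [0.7423 0.1044 0.3748] q [ 0.202  0.945 -0.949  0.818  0.505  1.938  0.963] F [ 0.9 -0.1 -0.2] T [-0.08 -0.49 -0.02] w 0.261
(array([0.5343, 0.132 , 0.2174]), array([ 0.992, -0.128,  0.008]))
[0.50934232 0.41597065 0.46177513]
dist 0.3992 rot deg [-49.5   0.2  -7.6] n 18
[[[0.31,-0.32,0.02,-0.55,0,-0.08],[0.31,-0.31,0,-0.55,0,-0.08],[0.32,-0.31,-0.01,-0.55,0,-0.08],[0.32,-0.31,-0.02,-0.55,0,-0.08],[0.32,-0.3,-0.04,-0.55,0,-0.08],[0.32,-0.3,-0.05,-0.55,0,-0.08],[0.32,-0.29,-0.07,-0.55,0,-0.08],[0.33,-0.29,-0.08,-0.55,0,-0.08],[0.33,-0.28,-0.1,-0.55,0,-0.08],[0.33,-0.27,-0.11,-0.55,0,-0.08],[0.33,-0.27,-0.12,-0.55,0,-0.08],[0.33,-0.26,-0.13,-0.55,0,-0.08]]]
[[[0.34,-0.25,-0.15,-0.55,0,-0.08],[0.34,-0.24,-0.16,-0.55,0,-0.08],[0.34,-0.23,-0.17,-0.55,0,-0.08],[0.34,-0.22,-0.18,-0.55,0,-0.08],[0.34,-0.21,-0.19,-0.55,0,-0.08],[0.34,-0.19,-0.2,-0.55,0,-0.08]]]
```

View pics/f5b.png

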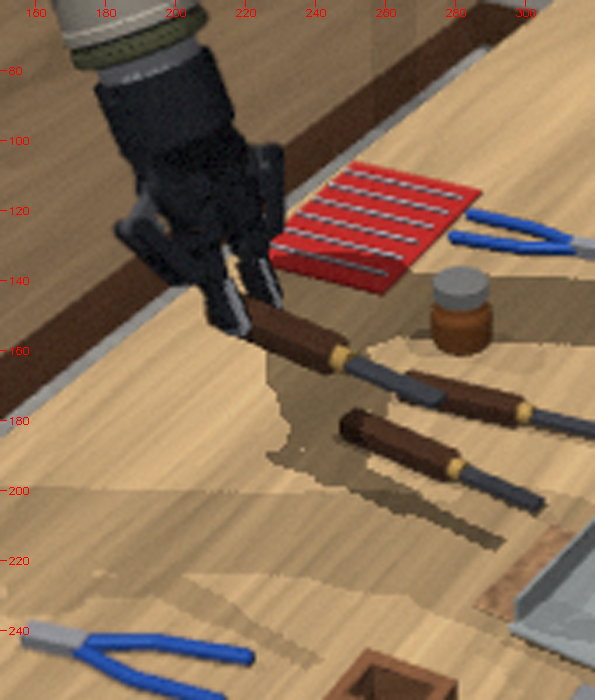

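Emit:
servo_tool:
  motion:
    - [[0.31,-0.32,0.02,-0.55,0,-0.08],[0.31,-0.31,0,-0.55,0,-0.08],[0.32,-0.31,0,-0.55,0,-0.08],[0.32,-0.31,-0.02,-0.55,0,-0.08],[0.32,-0.3,-0.04,-0.55,0,-0.08],[0.32,-0.3,-0.05,-0.55,0,-0.08],[0.32,-0.29,-0.07,-0.55,0,-0.08],[0.33,-0.29,-0.08,-0.55,0,-0.08],[0.33,-0.28,-0.1,-0.55,0,-0.08],[0.33,-0.27,-0.11,-0.55,0,-0.08],[0.33,-0.27,-0.12,-0.55,0,-0.08],[0.33,-0.26,-0.13,-0.55,0,-0.08]]

```text
clock: 22.6
position: [0.581, 0.3151, 0.4241]
ee_rot: [0.72, 0.686, 0.074, 0.075]
ft_force: [-0.5, 0.4, -0.9]
grip_width: 0.258
```

```bash
python3 - <<'E'
from h import *
st();print(tippos())
p,R=fileup(pocket(3,-.01,0,.16),15,22); print(p); plan(p,R,12)
E
```

```text
t 22.6 p [0.581  0.3151 0.4241] q [ 0.138  0.545 -1.068  1.381  0.647  1.363  0.593] F [-0.5  0.4 -0.9] T [-0.05  0.29 -0.  ] w 0.258
(array([0.4937, 0.3201, 0.1768]), array([ 0.827, -0.041,  0.561]))
[0.39717614 0.41597065 0.40417381]
dist 0.2106 rot deg [-40.9   1.3  -2.5] n 12
[[[0.15,-0.31,-0.03,-0.68,0.02,-0.04],[0.15,-0.31,-0.05,-0.68,0.02,-0.04],[0.16,-0.31,-0.07,-0.68,0.02,-0.04],[0.16,-0.3,-0.09,-0.68,0.02,-0.04],[0.16,-0.3,-0.1,-0.68,0.02,-0.04],[0.16,-0.29,-0.12,-0.68,0.02,-0.04],[0.16,-0.28,-0.14,-0.68,0.02,-0.04],[0.16,-0.27,-0.15,-0.68,0.02,-0.04],[0.16,-0.26,-0.17,-0.68,0.02,-0.04],[0.16,-0.25,-0.18,-0.68,0.02,-0.04],[0.17,-0.24,-0.2,-0.68,0.02,-0.04],[0.17,-0.22,-0.21,-0.68,0.02,-0.04]]]
```

Emit:
servo_tool:
  motion:
    - [[0.15,-0.31,-0.03,-0.68,0,-0.04],[0.15,-0.31,-0.05,-0.68,0,-0.04],[0.16,-0.31,-0.07,-0.68,0,-0.04],[0.16,-0.3,-0.09,-0.68,0,-0.04],[0.16,-0.3,-0.1,-0.68,0,-0.04],[0.16,-0.29,-0.12,-0.68,0,-0.04],[0.16,-0.28,-0.14,-0.68,0,-0.04]]

```text
clock: 23.3
position: [0.4662, 0.3763, 0.408]
ee_rot: [0.678, 0.665, 0.216, 0.227]
ft_force: [0.7, -0.1, -1.2]
grip_width: 0.26
```

```bash
python3 - <<'E'
from h import *
st();print(tippos())
p,R=fileup(pocket(3,-.01,0,.14),15,22); print(p); plan(p,R,6)
E
```

```text
t 23.3 p [0.4662 0.3763 0.408 ] q [ 0.028  0.293 -1.062  1.72   0.921  1.08   0.204] F [ 0.7 -0.1 -1.2] T [0.06 0.73 0.  ] w 0.26
(array([0.4888, 0.3732, 0.1467]), array([ 0.522, -0.003,  0.853]))
[0.39717614 0.41597065 0.38417381]
dist 0.0831 rot deg [-16.5   1.3  -0.5] n 6
[[[0.13,-0.23,-0.08,-0.55,0.04,-0.02],[0.13,-0.23,-0.09,-0.55,0.04,-0.02],[0.13,-0.22,-0.1,-0.55,0.04,-0.02],[0.13,-0.22,-0.11,-0.55,0.04,-0.02],[0.13,-0.21,-0.12,-0.55,0.04,-0.02],[0.13,-0.21,-0.13,-0.55,0.04,-0.02]]]
```

Emit:
servo_tool:
  motion:
    - [[0.13,-0.23,-0.08,-0.55,0.04,0],[0.13,-0.23,-0.09,-0.55,0.04,0],[0.13,-0.22,-0.1,-0.55,0.04,0],[0.13,-0.22,-0.11,-0.55,0.04,0],[0.13,-0.21,-0.12,-0.55,0.04,0],[0.13,-0.21,-0.13,-0.55,0.04,0],[0,0,0,0,0,0]]

```text
clock: 24.0
position: [0.3886, 0.417, 0.3805]
ee_rot: [0.631, 0.631, 0.319, 0.319]
ft_force: [0.3, 0.0, -1.2]
grip_width: 0.261
```

```bash
python3 - <<'E'
from h import *
st();t,x=tippos();print(t,x)
print(proj('side',t),proj('top',t))
snap('side','f6s.png');snap('top','f6t.png')
crop('f6s.png',150,150,320,350,3.5,'f6b.png');crop('f6t.png',170,130,300,240,6,'f6c.png')
p,R=fileup(pocket(3,-.01,0,.105),8,22); print(p); plan(p,R,3)
E
```

```text
t 24.0 p [0.3886 0.417  0.3805] q [-0.182  0.244 -1.029  1.892  1.28   1.106 -0.221] F [ 0.3  0.  -1.2] T [0.01 1.01 0.03] w 0.261
[0.4869 0.4169 0.1374] [0.249 0.    0.969]
[218.28660867 297.15502131] [187.33166002 199.5364987 ]
[0.36813277 0.41597065 0.33568109]
dist 0.0508 rot deg [-6.5  0.2 -0.1] n 3
[[[-0,-0.33,0.06,-0.43,0.01,-0.01],[-0,-0.34,0.05,-0.43,0.01,-0.01],[-0,-0.34,0.03,-0.43,0.01,-0.01]]]
```

View pics/f6b.png

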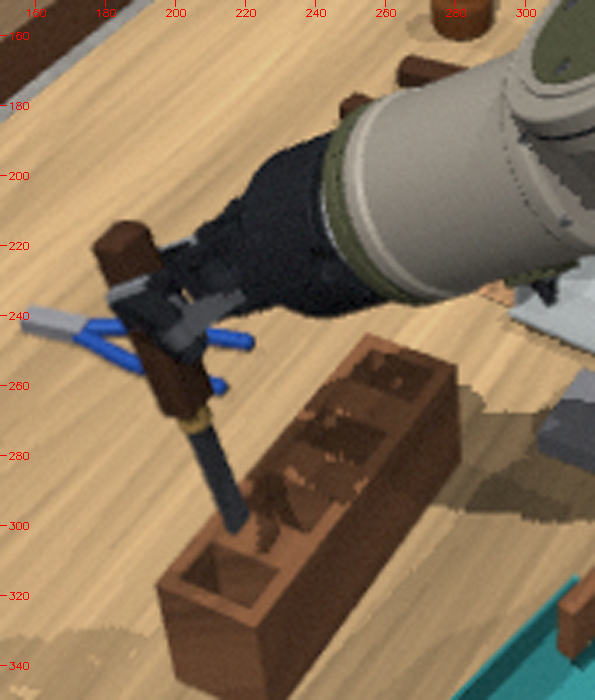

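View pics/f6c.png

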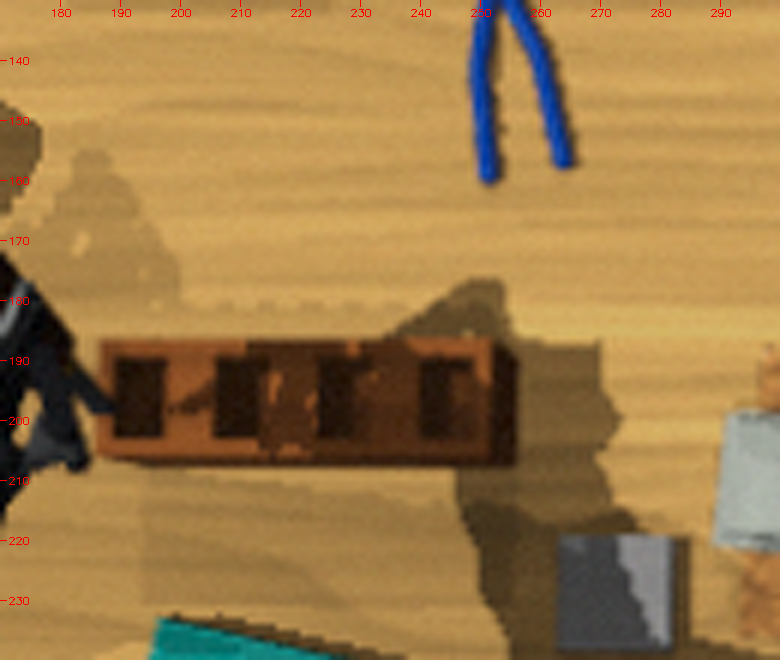

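```bash
python3 - <<'E'
from h import *
for k in range(4): print(k,proj('side',pocket(k,0,0,.085)),proj('top',pocket(k,0,0,.085)))
print(tri(187.5,199.5,217.1,300.5))
for z in (.137,.13): print(proj('side',[.487,.417,z]))
E
```

```text
0 [260.78873423 255.46901704] [244.70417009 196.42392128]
1 [246.50001639 272.99092474] [227.57929564 196.36996588]
2 [231.10989641 291.86718531] [210.55528364 196.31608405]
3 [214.50104023 312.24266502] [193.64732758 196.26232332]
(array([0.4882, 0.4194, 0.13  ]), np.float64(0.0009))
[218.23263732 297.32045511]
[218.65496892 299.87508221]
```

Emit:
servo_tool:
  motion:
    - [[0,-0.33,0.06,-0.43,0,0],[0,-0.34,0.05,-0.43,0,0],[0,-0.34,0.03,-0.43,0,0],[0,0,0,0,0,0]]

```text
clock: 24.5
position: [0.3723, 0.4133, 0.3356]
ee_rot: [0.617, 0.608, 0.351, 0.356]
ft_force: [-0.2, 0.3, -1.0]
grip_width: 0.261
```

```bash
python3 - <<'E'
from h import *
st();t,x=tippos();print(t,x, 'pocket',pocket(3))
snap('side','f7s.png')
crop('f7s.png',150,150,320,350,3.5,'f7b.png')
p,R=fileup(pocket(3,-.008,0,.04),8,22); print(p); plan(p,R,5)
E
```

```text
t 24.5 p [0.3723 0.4133 0.3356] q [-0.271  0.297 -0.988  1.986  1.475  1.178 -0.441] F [-0.2  0.3 -1. ] T [-0.04  1.16 -0.01] w 0.261
[0.4969 0.4117 0.1048] [ 0.14  -0.002  0.99 ] pocket [0.5029564  0.41599965 0.        ]
[0.37013276 0.41597645 0.27068109]
dist 0.0663 rot deg [-0.   0.7 -0.5] n 5
[[[0.01,-0.24,0.12,-0,0.03,-0.02],[0.01,-0.24,0.12,-0,0.03,-0.02],[0.01,-0.24,0.12,-0,0.03,-0.02],[0.01,-0.24,0.12,-0,0.03,-0.02],[0.01,-0.24,0.12,-0,0.03,-0.02]]]
```

View pics/f7b.png

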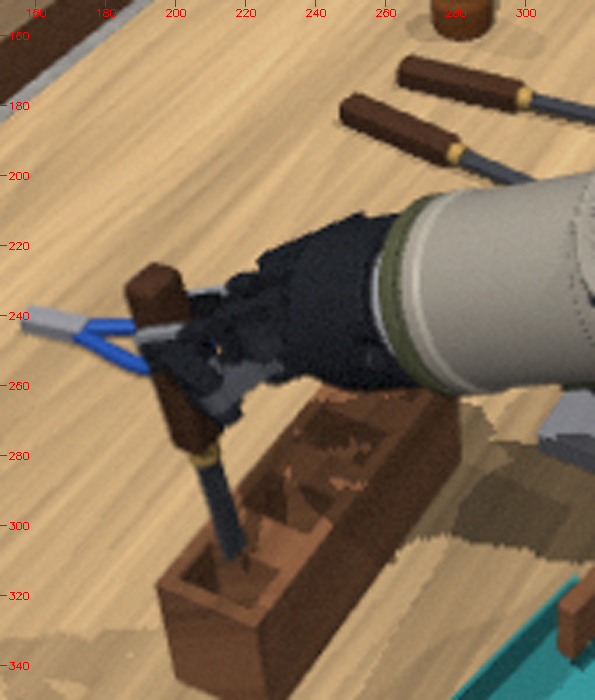

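Emit:
servo_tool:
  motion:
    - [[0.08,-0.1,0.05,0,0,0],[0,-0.24,0.12,0,0,0],[0,-0.24,0.12,0,0,0],[0,0,0,0,0,0]]

```text
clock: 24.95
position: [0.3744, 0.4173, 0.305]
ee_rot: [0.62, 0.606, 0.351, 0.355]
ft_force: [0.1, -0.2, -1.0]
grip_width: 0.263
```

```bash
python3 - <<'E'
from h import *
st();t,x=tippos();print(t,x, 'pocket',pocket(3))
snap('side','f8s.png')
crop('f8s.png',150,150,320,350,3.5,'f8b.png')
p,R=fileup(pocket(3,-.008,0,.025),8,22); print(p); plan(p,R,4)
E
```

```text
t 24.95 p [0.3744 0.4173 0.305 ] q [-0.308  0.366 -0.963  1.997  1.538  1.206 -0.513] F [ 0.1 -0.2 -1. ] T [ 0.    1.06 -0.  ] w 0.263
[0.4987 0.4157 0.0741] [ 0.141 -0.007  0.99 ] pocket [0.5029564  0.41599965 0.        ]
[0.37013276 0.41597645 0.25568109]
dist 0.0504 rot deg [-0.1  0.9 -0.8] n 4
[[[-0.01,-0.23,0.11,-0,0.04,-0.04],[-0.01,-0.23,0.11,-0,0.04,-0.04],[-0.01,-0.23,0.11,-0,0.04,-0.04],[-0.01,-0.23,0.11,-0,0.04,-0.04]]]
```

View pics/f8b.png

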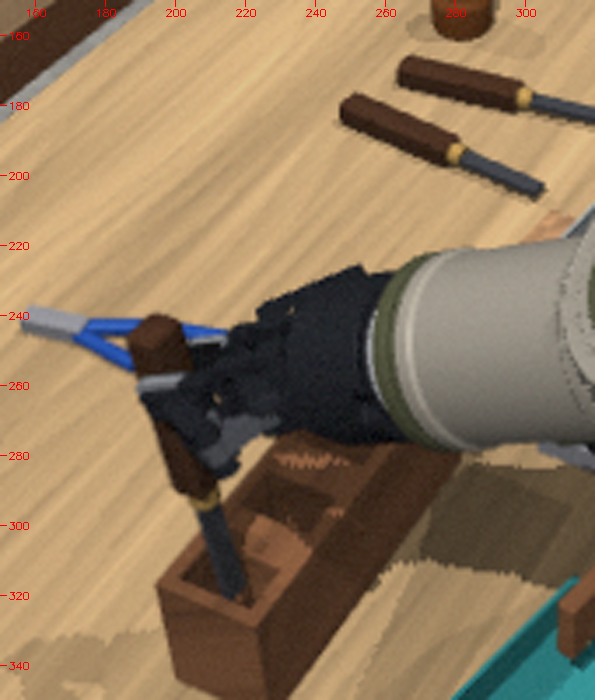

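Emit:
servo_tool:
  motion:
    - [[0,-0.23,0.11,0,0.03,0],[0,-0.23,0.11,0,0.03,0],[0,-0.23,0.11,0,0.03,0],[0,-0.15,0.08,0,0,0],[0,0,0,0,0,0]]

```text
clock: 25.5
position: [0.3715, 0.418, 0.2561]
ee_rot: [0.618, 0.607, 0.354, 0.353]
ft_force: [0.2, 0.3, -1.3]
grip_width: 0.261
```

```bash
python3 - <<'E'
from h import *
st();t,x=tippos();print(t,x, 'pocket',pocket(3))
snap('side','f9s.png')
crop('f9s.png',150,150,320,350,3.5,'f9b.png')
E
```

```text
t 25.5 p [0.3715 0.418  0.2561] q [-0.356  0.457 -0.924  2.03   1.635  1.232 -0.624] F [ 0.2  0.3 -1.3] T [0.02 1.07 0.02] w 0.261
[0.4961 0.4186 0.0253] [ 0.14  -0.012  0.99 ] pocket [0.5029564  0.41599965 0.        ]
```

View pics/f9b.png

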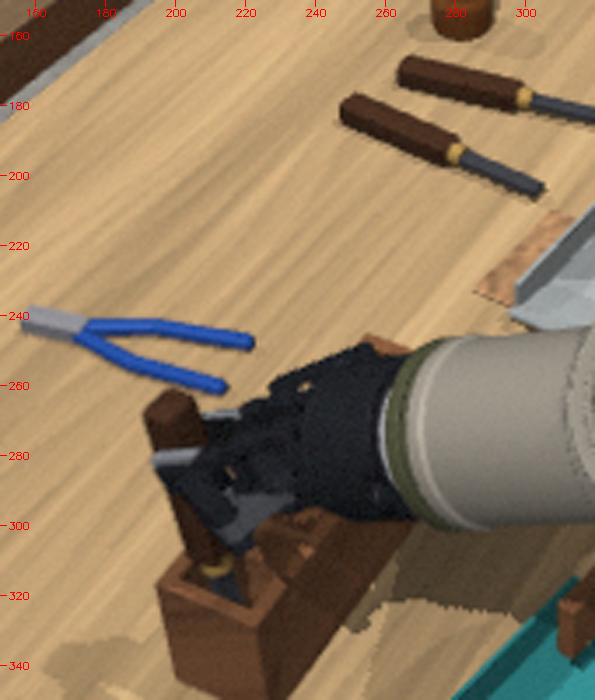

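Emit:
servo_tool:
  motion:
    - [[0,-0.2,0.1,0,0,0],[0,0,0,0,0,0]]

```text
clock: 25.75
position: [0.371, 0.4185, 0.2453]
ee_rot: [0.619, 0.606, 0.355, 0.353]
ft_force: [0.1, 0.2, -1.2]
grip_width: 0.262
```

Emit:
servo_tool:
  motion:
    - [[0,0,0,0,0,0],[0,0,0,0,0,0],[0,0,0,0,0,0],[0,0,0,0,0,0],[0,0,0,0,0,0],[0,0,-0.5,0,0,0],[0,0,-0.7,0,0,0],[0,0,-0.8,0,0,0]]
  jaw: 130

```text
clock: 26.55
position: [0.2864, 0.4178, 0.2958]
ee_rot: [0.621, 0.604, 0.353, 0.355]
ft_force: [-0.3, 0.8, 1.0]
grip_width: 0.488
```

```bash
python3 - <<'E'
from h import *
st()
snap('side','g1s.png');snap('top','g1t.png')
crop('g1s.png',150,150,350,350,3,'g1b.png')
crop('g1t.png',270,110,430,210,5,'g1c.png')
E
```

```text
t 26.55 p [0.2864 0.4178 0.2958] q [-0.393  0.323 -1.042  2.085  1.454  1.317 -0.622] F [-0.3  0.8  1. ] T [0.08 0.89 0.08] w 0.488
```

View pics/g1b.png

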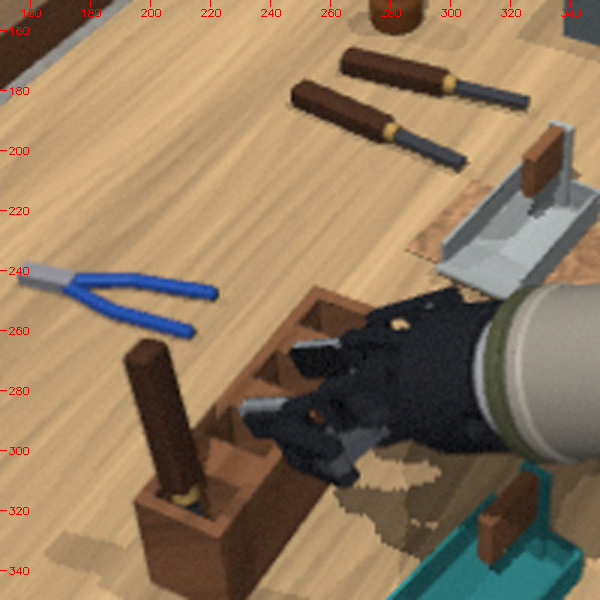

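View pics/g1c.png

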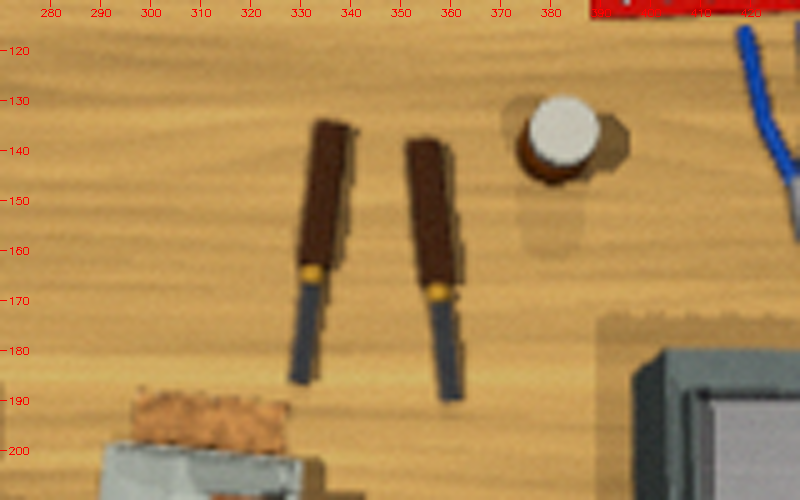

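```bash
python3 - <<'E'
from h import *
B=((.548,-.0287),np.radians(-7.0))
p,R=filegrasp(*B,22,.13); print(p); plan([.45,.28,.45],down(np.pi/2-.1),14)
E
```

```text
[ 0.75749078 -0.05442223  0.2957135 ]
dist 0.2657 rot deg [60.1 -3.3  4. ] n 14
[[[-0.19,0.31,0.1,0.86,-0.05,0.06],[-0.19,0.32,0.08,0.86,-0.05,0.06],[-0.19,0.32,0.05,0.86,-0.05,0.06],[-0.19,0.33,0.03,0.86,-0.05,0.06],[-0.19,0.33,0.01,0.86,-0.05,0.06],[-0.18,0.33,-0.02,0.86,-0.05,0.06],[-0.18,0.33,-0.04,0.86,-0.05,0.06],[-0.18,0.33,-0.07,0.86,-0.05,0.06],[-0.18,0.32,-0.09,0.86,-0.05,0.06],[-0.18,0.32,-0.11,0.86,-0.05,0.06],[-0.18,0.31,-0.13,0.86,-0.05,0.06],[-0.18,0.3,-0.16,0.86,-0.05,0.06]]]
[[[-0.18,0.29,-0.18,0.86,-0.05,0.06],[-0.18,0.27,-0.2,0.86,-0.05,0.06]]]
```

Emit:
servo_tool:
  motion:
    - [[-0.3,0.5,-0.35,0,0,0],[-0.3,0.5,-0.35,0,0,0],[-0.3,0.5,-0.35,0.4,0,0],[-0.2,0.5,-0.3,0.8,-0.05,0.06],[-0.19,0.33,0,0.86,-0.05,0.06],[-0.19,0.33,0,0.86,-0.05,0.06],[-0.18,0.33,0,0.86,-0.05,0.06],[-0.18,0.33,0,0.86,-0.05,0.06],[-0.18,0.33,0,0.86,-0.05,0.06],[-0.18,0.33,0,0.86,-0.05,0.06],[-0.18,0.33,0,0.86,-0.05,0.06],[-0.18,0.33,0,0.86,-0.05,0.06]]

```text
clock: 27.85
position: [0.3739, 0.2812, 0.505]
ee_rot: [0.721, 0.674, 0.116, 0.113]
ft_force: [0.5, 0.1, -0.1]
grip_width: 0.491
```

```bash
python3 - <<'E'
from h import *
st()
B=((.548,-.0287),np.radians(-7.0))
p,R=filegrasp(*B,22,.13); print(p); plan(p,R)
E
```

```text
t 27.85 p [0.3739 0.2812 0.505 ] q [-0.184 -0.134 -0.574  1.763  0.164  1.262  0.709] F [ 0.5  0.1 -0.1] T [ 0.01  0.35 -0.01] w 0.491
[ 0.75749078 -0.05442223  0.2957135 ]
dist 0.551 rot deg [40.6 -0.7  3.3] n 13
[[[-0.48,0.49,0.5,0.62,-0.01,0.05],[-0.48,0.52,0.47,0.62,-0.01,0.05],[-0.48,0.54,0.44,0.62,-0.01,0.05],[-0.47,0.57,0.41,0.62,-0.01,0.05],[-0.47,0.59,0.38,0.62,-0.01,0.05],[-0.47,0.62,0.35,0.62,-0.01,0.05],[-0.46,0.64,0.31,0.62,-0.01,0.05],[-0.46,0.65,0.28,0.62,-0.01,0.05],[-0.46,0.67,0.24,0.62,-0.01,0.05],[-0.45,0.69,0.21,0.62,-0.01,0.05],[-0.45,0.7,0.17,0.62,-0.01,0.05],[-0.45,0.71,0.13,0.62,-0.01,0.05]]]
[[[-0.44,0.72,0.09,0.62,-0.01,0.05]]]
```

Emit:
servo_tool:
  motion:
    - [[-0.48,0.49,0.4,0.62,0,0.05],[-0.48,0.52,0.4,0.62,0,0.05],[-0.48,0.54,0.4,0.62,0,0.05],[-0.47,0.57,0.4,0.62,0,0.05],[-0.47,0.59,0.38,0.62,0,0.05],[-0.47,0.62,0.35,0.62,0,0.05],[-0.46,0.64,0.31,0.62,0,0.05],[-0.46,0.65,0.28,0.62,0,0.05],[-0.46,0.67,0.24,0.62,0,0.05],[-0.45,0.69,0.21,0.62,0,0.05],[-0.45,0.7,0.17,0.62,0,0.05],[-0.45,0.71,0.13,0.62,0,0.05]]

```text
clock: 29.05
position: [0.7379, -0.04, 0.3162]
ee_rot: [0.735, 0.656, -0.108, -0.131]
ft_force: [1.1, -0.2, -0.5]
grip_width: 0.492
```

```bash
python3 - <<'E'
from h import *
st()
B=((.548,-.0287),np.radians(-7.0))
p,R=filegrasp(*B,22,.06); print(p); plan(p,R)
snap('side','g2s.png');snap('top','g2t.png')
crop('g2s.png',150,100,350,300,3,'g2b.png')
crop('g2t.png',270,110,430,210,5,'g2c.png')
E
```

```text
t 29.05 p [ 0.7379 -0.04    0.3162] q [ 0.11   0.787 -0.207  0.992  0.075  1.708  1.394] F [ 1.1 -0.2 -0.5] T [-0.08 -0.4  -0.03] w 0.492
[ 0.75749078 -0.05442223  0.2257135 ]
dist 0.0937 rot deg [ 2.5 -0.6  0.6] n 3
[[[-0.09,0.33,0.52,0.16,-0.04,0.04],[-0.09,0.34,0.52,0.16,-0.04,0.04],[-0.08,0.35,0.51,0.16,-0.04,0.04]]]
```

View pics/g2b.png

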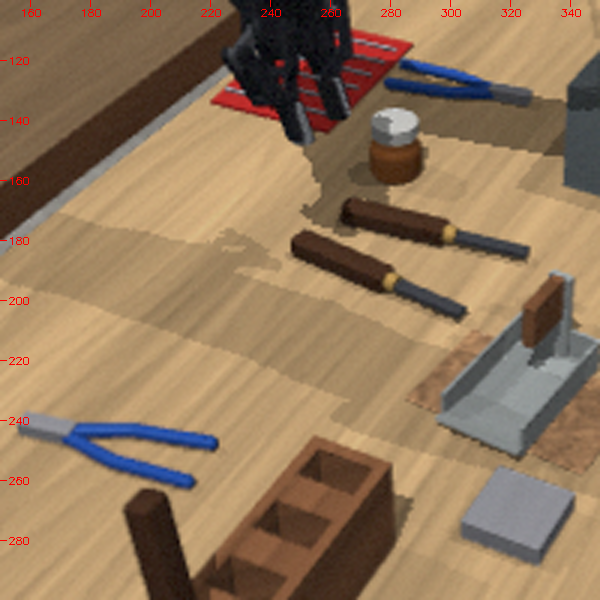

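View pics/g2c.png

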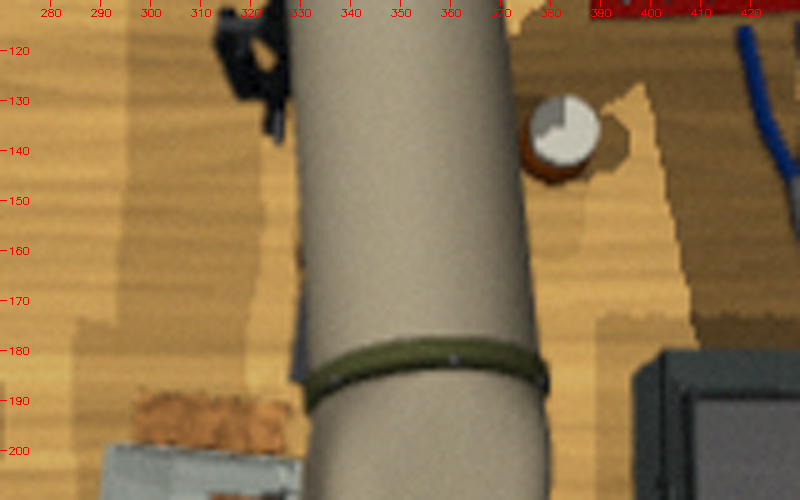

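Files B and C haven't moved. I'll descend onto B, at side-view pixels (248,180) to (305,204).

Emit:
servo_tool:
  motion:
    - [[-0.09,0.33,0.52,0.16,-0.04,0],[-0.09,0.34,0.52,0.16,-0.04,0],[-0.08,0.35,0.51,0.16,-0.04,0],[0,0,0,0,0,0]]

```text
clock: 29.55
position: [0.7579, -0.0605, 0.2109]
ee_rot: [0.733, 0.651, -0.131, -0.147]
ft_force: [-1.0, -0.3, -0.8]
grip_width: 0.489
```

```bash
python3 - <<'E'
from h import *
st()
B=((.548,-.0287),np.radians(-7.0))
p,R=filegrasp(*B,22,.0); plan(p,R,4)
snap('side','g3s.png')
crop('g3s.png',220,120,350,230,5,'g3b.png')
E
```

```text
t 29.55 p [ 0.7579 -0.0605  0.2109] q [ 0.117  0.941 -0.186  0.956  0.098  1.648  1.416] F [-1.  -0.3 -0.8] T [-0.11 -0.38 -0.08] w 0.489
dist 0.0456 rot deg [-0.7  0.2  0.1] n 4
[[[0.03,0.08,0.21,-0.03,0.01,0.01],[0.03,0.08,0.21,-0.03,0.01,0.01],[0.03,0.08,0.21,-0.03,0.01,0.01],[0.03,0.08,0.21,-0.03,0.01,0.01]]]
```

View pics/g3b.png

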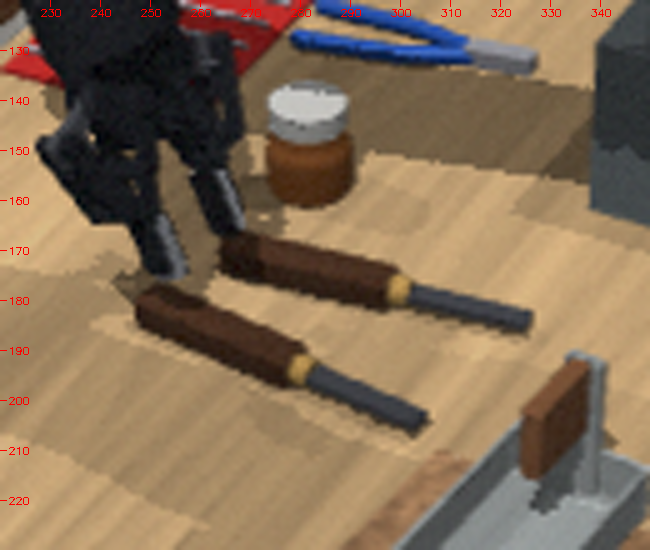

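Emit:
servo_tool:
  motion:
    - [[0.11,0.08,0.15,0,0,0],[0.02,0.08,0.22,-0.04,0,0],[0,0.08,0.22,-0.04,0,0],[0,0.08,0.2,-0.03,0,0],[0,0,0,0,0,0]]

```text
clock: 30.1
position: [0.7602, -0.0511, 0.1763]
ee_rot: [0.735, 0.653, -0.122, -0.138]
ft_force: [0.3, 1.2, 0.6]
grip_width: 0.49
```

```bash
python3 - <<'E'
from h import *
st()
B=((.548,-.0287),np.radians(-7.0))
p,R=filegrasp(*B,22,.0); plan(p,R,1)
snap('side','g4s.png')
crop('g4s.png',220,120,350,230,5,'g4b.png')
E
```

```text
t 30.1 p [ 0.7602 -0.0511  0.1763] q [ 0.109  0.966 -0.189  0.983  0.102  1.571  1.406] F [0.3 1.2 0.6] T [-0.02 -0.34 -0.06] w 0.49
dist 0.0114 rot deg [0.7 0.1 0.3] n 1
[[[-0.07,0.03,0.21,0.14,0.01,0.05]]]
```

View pics/g4b.png

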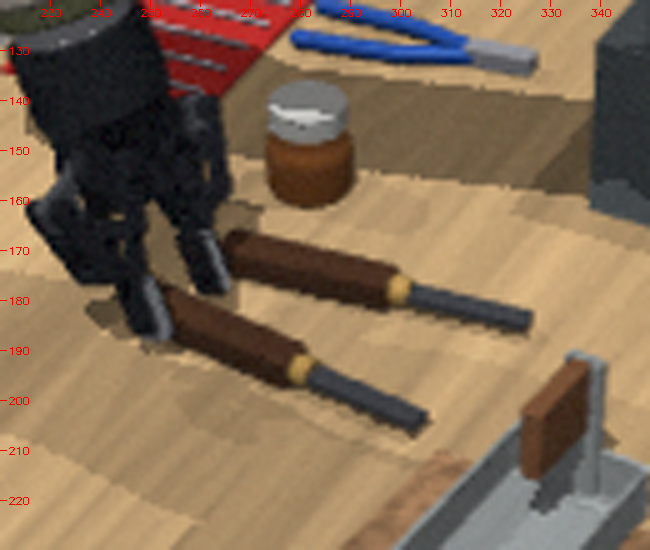

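Emit:
servo_tool:
  motion:
    - [[-0.07,0.03,0.2,0.1,0,0],[0,0,0,0,0,0],[0,0,0,0,0,0]]

```text
clock: 30.45
position: [0.7578, -0.055, 0.1676]
ee_rot: [0.734, 0.652, -0.125, -0.141]
ft_force: [0.2, 0.2, 0.5]
grip_width: 0.495
```

Emit:
servo_tool:
  motion:
    - [[0,0,0,0,0,0],[0,0,0,0,0,0],[0,0,0,0,0,0],[0,0,0,0,0,0],[0,0,0,0,0,0],[0,0,0,0,0,0]]
  jaw: 255

```text
clock: 31.05
position: [0.7581, -0.0552, 0.1683]
ee_rot: [0.734, 0.652, -0.124, -0.141]
ft_force: [-0.2, 0.1, -0.8]
grip_width: 0.264
```

```bash
python3 - <<'E'
from h import *
st(); print(tippos())
snap('side','g5s.png')
crop('g5s.png',220,120,350,230,5,'g5b.png')
E
```

```text
t 31.05 p [ 0.7581 -0.0552  0.1683] q [ 0.114  0.973 -0.188  0.99   0.103  1.564  1.411] F [-0.2  0.1 -0.8] T [-0.06 -0.52 -0.1 ] w 0.264
(array([ 0.5495, -0.0302,  0.0112]), array([ 0.993, -0.118,  0.006]))
```

View pics/g5b.png

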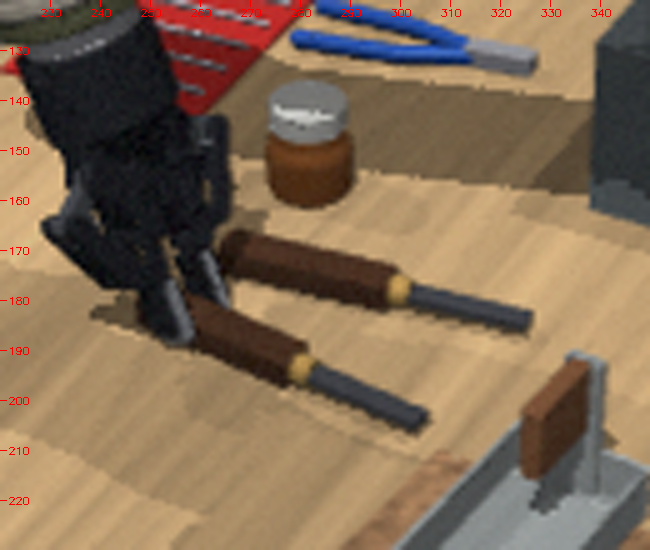

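Emit:
servo_tool:
  motion:
    - [[0,-0.15,-0.3,0,0,0],[0,-0.26,-0.51,0,0,0],[0,-0.26,-0.51,0,0,0],[0,-0.26,-0.51,0,0,0],[0,-0.26,-0.51,0,0,0],[0,-0.26,-0.51,0,0,0],[0,-0.26,-0.51,0,0,0]]

```text
clock: 31.8
position: [0.7386, -0.0529, 0.3653]
ee_rot: [0.734, 0.652, -0.126, -0.142]
ft_force: [0.3, -0.1, -1.2]
grip_width: 0.26
```

```bash
python3 - <<'E'
from h import *
st(); print(tippos())
p,R=fileup(pocket(1,-.01,0,.17),35,22); print(p); plan(p,R,20)
E
```

```text
t 31.8 p [ 0.7386 -0.0529  0.3653] q [ 0.111  0.788 -0.195  0.893  0.076  1.849  1.406] F [ 0.3 -0.1 -1.2] T [-0.06 -0.58 -0.  ] w 0.26
(array([ 0.5292, -0.028 ,  0.2093]), array([ 0.993, -0.118,  0.001]))
[0.48678956 0.30397112 0.43220712]
dist 0.4419 rot deg [-54.9   0.6  -7. ] n 20
[[[0.32,-0.3,0.05,-0.55,0.01,-0.07],[0.33,-0.3,0.03,-0.55,0.01,-0.07],[0.33,-0.29,0.02,-0.55,0.01,-0.07],[0.33,-0.29,0.01,-0.55,0.01,-0.07],[0.33,-0.29,-0.01,-0.55,0.01,-0.07],[0.33,-0.29,-0.02,-0.55,0.01,-0.07],[0.34,-0.29,-0.04,-0.55,0.01,-0.07],[0.34,-0.28,-0.05,-0.55,0.01,-0.07],[0.34,-0.28,-0.06,-0.55,0.01,-0.07],[0.34,-0.27,-0.08,-0.55,0.01,-0.07],[0.34,-0.27,-0.09,-0.55,0.01,-0.07],[0.34,-0.26,-0.1,-0.55,0.01,-0.07]]]
[[[0.35,-0.25,-0.11,-0.55,0.01,-0.07],[0.35,-0.24,-0.12,-0.55,0.01,-0.07],[0.35,-0.24,-0.14,-0.55,0.01,-0.07],[0.35,-0.23,-0.15,-0.55,0.01,-0.07],[0.35,-0.22,-0.16,-0.55,0.01,-0.07],[0.35,-0.21,-0.17,-0.55,0.01,-0.07],[0.35,-0.2,-0.18,-0.55,0.01,-0.07],[0.36,-0.19,-0.18,-0.55,0.01,-0.07]]]
```

Emit:
servo_tool:
  motion:
    - [[0.32,-0.3,0.05,-0.55,0,-0.07],[0.33,-0.3,0.03,-0.55,0,-0.07],[0.33,-0.29,0.02,-0.55,0,-0.07],[0.33,-0.29,0,-0.55,0,-0.07],[0.33,-0.29,0,-0.55,0,-0.07],[0.33,-0.29,-0.02,-0.55,0,-0.07],[0.34,-0.29,-0.04,-0.55,0,-0.07],[0.34,-0.28,-0.05,-0.55,0,-0.07],[0.34,-0.28,-0.06,-0.55,0,-0.07],[0.34,-0.27,-0.08,-0.55,0,-0.07],[0.34,-0.27,-0.09,-0.55,0,-0.07],[0.34,-0.26,-0.1,-0.55,0,-0.07]]

```text
clock: 33.0
position: [0.5764, 0.1662, 0.4264]
ee_rot: [0.719, 0.685, 0.085, 0.084]
ft_force: [0.6, 0.3, -2.1]
grip_width: 0.259
```

```bash
python3 - <<'E'
from h import *
st(); print(tippos())
p,R=fileup(pocket(1,-.01,0,.17),35,22); print(p); plan(p,R,8)
E
```

```text
t 33.0 p [0.5764 0.1662 0.4264] q [-0.094  0.204 -0.333  1.594  0.183  1.142  1.05 ] F [ 0.6  0.3 -2.1] T [0.   0.26 0.01] w 0.259
(array([0.4962, 0.1719, 0.1768]), array([ 0.811, -0.043,  0.584]))
[0.48678956 0.30397112 0.43220712]
dist 0.1644 rot deg [-19.3   0.7  -2.7] n 8
[[[0.33,-0.23,-0.07,-0.48,0.02,-0.07],[0.33,-0.23,-0.08,-0.48,0.02,-0.07],[0.34,-0.22,-0.09,-0.48,0.02,-0.07],[0.34,-0.21,-0.1,-0.48,0.02,-0.07],[0.34,-0.21,-0.1,-0.48,0.02,-0.07],[0.34,-0.2,-0.11,-0.48,0.02,-0.07],[0.34,-0.19,-0.12,-0.48,0.02,-0.07],[0.34,-0.19,-0.13,-0.48,0.02,-0.07]]]
```

Emit:
servo_tool:
  motion:
    - [[0.33,-0.23,-0.07,-0.48,0,-0.07],[0.33,-0.23,-0.08,-0.48,0,-0.07],[0.34,-0.22,-0.09,-0.48,0,-0.07],[0.34,-0.21,-0.1,-0.48,0,-0.07],[0.34,-0.21,-0.1,-0.48,0,-0.07],[0.34,-0.2,-0.11,-0.48,0,-0.07],[0.34,-0.19,-0.12,-0.48,0,-0.07],[0.34,-0.19,-0.13,-0.48,0,-0.07]]

```text
clock: 33.8
position: [0.4775, 0.3087, 0.4439]
ee_rot: [0.676, 0.675, 0.205, 0.213]
ft_force: [0.7, -0.7, -1.9]
grip_width: 0.265
```

```bash
python3 - <<'E'
from h import *
st(); print(tippos())
p,R=fileup(pocket(1,-.01,0,.135),12,22); print(p); plan(p,R,8)
E
```

```text
t 33.8 p [0.4775 0.3087 0.4439] q [-0.332  0.06  -0.458  1.768  0.558  0.952  0.542] F [ 0.7 -0.7 -1.9] T [ 0.07  0.71 -0.03] w 0.265
(array([0.4906, 0.3058, 0.1819]), array([0.553, 0.006, 0.833]))
[0.38485314 0.30397112 0.37382642]
dist 0.1163 rot deg [-21.6   0.6   0.3] n 8
[[[-0.01,-0.29,0.01,-0.54,0.02,0.01],[-0.01,-0.29,-0,-0.54,0.02,0.01],[-0.01,-0.29,-0.01,-0.54,0.02,0.01],[-0.01,-0.29,-0.03,-0.54,0.02,0.01],[-0.01,-0.29,-0.04,-0.54,0.02,0.01],[-0.01,-0.29,-0.05,-0.54,0.02,0.01],[-0.01,-0.28,-0.07,-0.54,0.02,0.01],[-0.01,-0.28,-0.08,-0.54,0.02,0.01]]]
```

Emit:
servo_tool:
  motion:
    - [[0,-0.29,0,-0.54,0.02,0],[0,-0.29,0,-0.54,0.02,0],[0,-0.29,0,-0.54,0.02,0],[0,-0.29,-0.03,-0.54,0.02,0],[0,-0.29,-0.04,-0.54,0.02,0],[0,-0.29,-0.05,-0.54,0.02,0],[0,-0.28,-0.07,-0.54,0.02,0],[0,-0.28,-0.08,-0.54,0.02,0],[0,0,0,0,0,0]]

```text
clock: 34.7
position: [0.3758, 0.3106, 0.3822]
ee_rot: [0.617, 0.619, 0.347, 0.34]
ft_force: [-0.4, 0.8, -1.0]
grip_width: 0.262
```

```bash
python3 - <<'E'
from h import *
st(); print(tippos(),pocket(1))
p,R=fileup(pocket(1,-.01,0,.1),9,22); print(p); plan(p,R,4)
snap('side','g6s.png')
crop('g6s.png',150,150,320,350,3.5,'g6b.png')
E
```

```text
t 34.7 p [0.3758 0.3106 0.3822] q [-0.421 -0.089 -0.589  2.145  1.19   0.83  -0.203] F [-0.4  0.8 -1. ] T [-0.07  1.1  -0.06] w 0.262
(array([0.4927, 0.3131, 0.1474]), array([ 0.173, -0.006,  0.985])) [0.5032812  0.30400012 0.        ]
[0.37250252 0.30397112 0.33282443]
dist 0.0499 rot deg [-1.  -0.6 -0.1] n 4
[[[-0.03,-0.22,0.12,-0.05,-0.03,-0.01],[-0.03,-0.22,0.12,-0.05,-0.03,-0.01],[-0.03,-0.22,0.11,-0.05,-0.03,-0.01],[-0.03,-0.22,0.11,-0.05,-0.03,-0.01]]]
```

View pics/g6b.png

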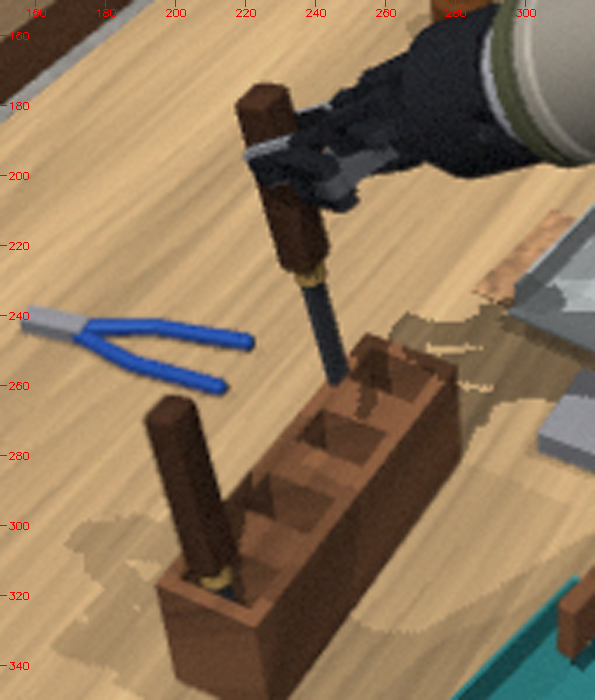

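Emit:
servo_tool:
  motion:
    - [[-0.14,-0.1,0.05,0,0,0],[-0.04,-0.25,0.13,-0.1,0,0],[0,-0.25,0.13,-0.1,0,0],[0,-0.25,0.13,0,0,0],[0,0,0,0,0,0]]

```text
clock: 35.25
position: [0.3765, 0.2993, 0.3381]
ee_rot: [0.618, 0.613, 0.352, 0.345]
ft_force: [-0.4, -0.7, -1.0]
grip_width: 0.261
```

```bash
python3 - <<'E'
from h import *
st(); print(tippos(),pocket(1))
p,R=fileup(pocket(1,-.008,0,.03),9,22); print(p); plan(p,R,5)
snap('side','g7s.png')
crop('g7s.png',150,150,320,350,3.5,'g7b.png')
E
```

```text
t 35.25 p [0.3765 0.2993 0.3381] q [-0.417 -0.036 -0.597  2.214  1.339  0.825 -0.382] F [-0.4 -0.7 -1. ] T [ 0.02  1.13 -0.04] w 0.261
(array([0.4976, 0.302 , 0.1055]), array([ 0.155, -0.012,  0.988])) [0.5032812  0.30400012 0.        ]
[0.37450251 0.30397692 0.26282443]
dist 0.0755 rot deg [ 0.1 -0.3 -0.7] n 5
[[[0.01,-0.26,0.15,0,-0.01,-0.03],[0.02,-0.26,0.15,0,-0.01,-0.03],[0.02,-0.26,0.15,0,-0.01,-0.03],[0.02,-0.26,0.15,0,-0.01,-0.03],[0.02,-0.26,0.15,0,-0.01,-0.03]]]
```

View pics/g7b.png

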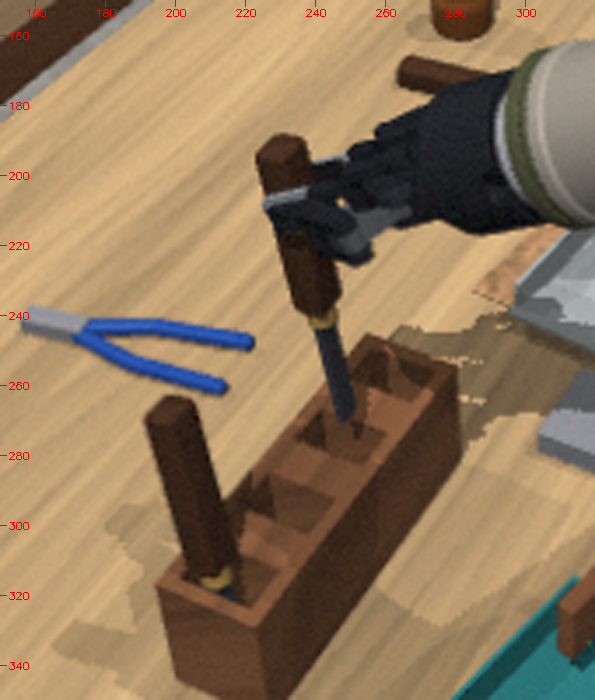

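Emit:
servo_tool:
  motion:
    - [[0.02,-0.26,0.15,0,0,0],[0.02,-0.26,0.15,0,0,0],[0.02,-0.26,0.15,0,0,0],[0,0,0,0,0,0]]

```text
clock: 35.7
position: [0.3789, 0.303, 0.2982]
ee_rot: [0.619, 0.609, 0.354, 0.346]
ft_force: [-0.2, -0.7, -0.1]
grip_width: 0.265
```

```bash
python3 - <<'E'
from h import *
st(); print(tippos(),pocket(1))
p,R=fileup(pocket(1,-.008,0,.02),9,22); print(p); plan(p,R,4)
snap('side','g8s.png')
crop('g8s.png',150,150,320,350,3.5,'g8b.png')
E
```

```text
t 35.7 p [0.3789 0.303  0.2982] q [-0.431  0.057 -0.605  2.238  1.469  0.86  -0.537] F [-0.2 -0.7 -0.1] T [-0.05  1.09 -0.07] w 0.265
(array([0.501 , 0.3062, 0.0661]), array([ 0.15 , -0.018,  0.988])) [0.5032812  0.30400012 0.        ]
[0.37450251 0.30397692 0.25282443]
dist 0.0455 rot deg [ 0.3 -0.2 -1. ] n 4
[[[0,-0.21,0.1,0.02,-0.01,-0.05],[0,-0.21,0.1,0.02,-0.01,-0.05],[0,-0.21,0.1,0.02,-0.01,-0.05],[0,-0.21,0.1,0.02,-0.01,-0.05]]]
```

View pics/g8b.png

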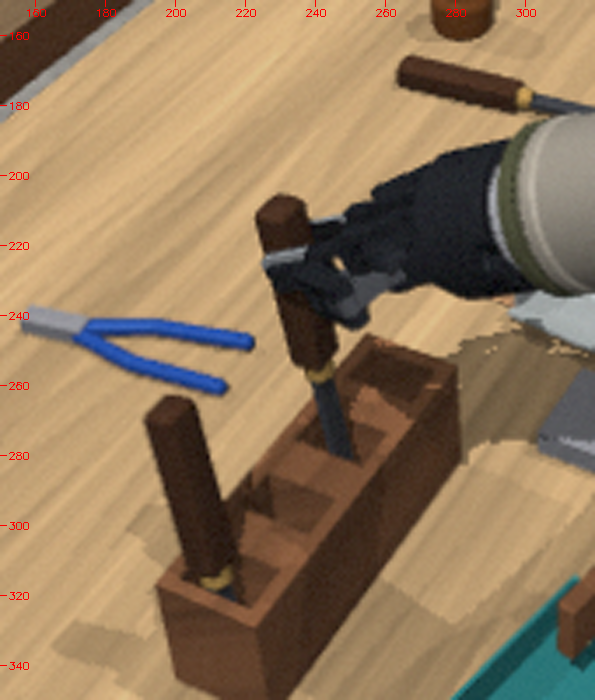

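Emit:
servo_tool:
  motion:
    - [[0,-0.22,0.09,0,0,0],[0,-0.22,0.09,0,0,-0.05],[0,-0.22,0.1,0,0,-0.05],[0,-0.22,0.1,0,0,0],[0,-0.1,0.04,0,0,0],[0,0,0,0,0,0]]

```text
clock: 36.35
position: [0.3757, 0.3054, 0.2541]
ee_rot: [0.617, 0.608, 0.357, 0.349]
ft_force: [-0.4, 0.1, -0.8]
grip_width: 0.26
```

```bash
python3 - <<'E'
from h import *
st(); print(tippos(),pocket(1))
snap('side','g9s.png')
crop('g9s.png',150,150,320,350,3.5,'g9b.png')
E
```

```text
t 36.35 p [0.3757 0.3054 0.2541] q [-0.456  0.161 -0.606  2.267  1.602  0.919 -0.694] F [-0.4  0.1 -0.8] T [ 0.03  1.09 -0.08] w 0.26
(array([0.5001, 0.3083, 0.0233]), array([ 0.141, -0.017,  0.99 ])) [0.5032812  0.30400012 0.        ]
```

View pics/g9b.png

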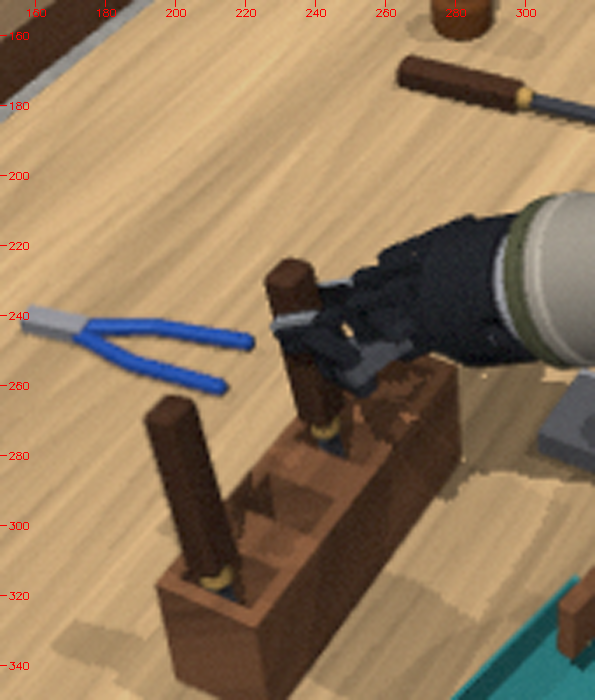

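Lower slightly and release, then back away along the tool axis and up.

Emit:
servo_tool:
  motion:
    - [[0,-0.2,0.08,0,0,0],[0,0,0,0,0,0]]

```text
clock: 36.6
position: [0.375, 0.3061, 0.2459]
ee_rot: [0.618, 0.607, 0.358, 0.35]
ft_force: [0.2, -0.3, -1.6]
grip_width: 0.255
```

Emit:
servo_tool:
  motion:
    - [[0,0,0,0,0,0],[0,0,0,0,0,0],[0,0,0,0,0,0],[0,0,0,0,0,0],[0,0,0,0,0,0],[0,0,-0.5,0,0,0],[0,0,-0.7,0,0,0],[0,0,-0.8,0,0,0]]
  jaw: 130

```text
clock: 37.4
position: [0.2896, 0.3052, 0.2981]
ee_rot: [0.62, 0.605, 0.357, 0.351]
ft_force: [0.3, 0.6, 1.1]
grip_width: 0.495
```

```bash
python3 - <<'E'
from h import *
st()
snap('side','h1s.png');snap('top','h1t.png')
crop('h1s.png',150,150,350,350,3,'h1b.png')
crop('h1t.png',270,110,430,210,5,'h1c.png')
E
```

```text
t 37.4 p [0.2896 0.3052 0.2981] q [-0.524 -0.052 -0.717  2.334  1.313  0.98  -0.583] F [0.3 0.6 1.1] T [0.01 0.88 0.04] w 0.495
```

View pics/h1b.png

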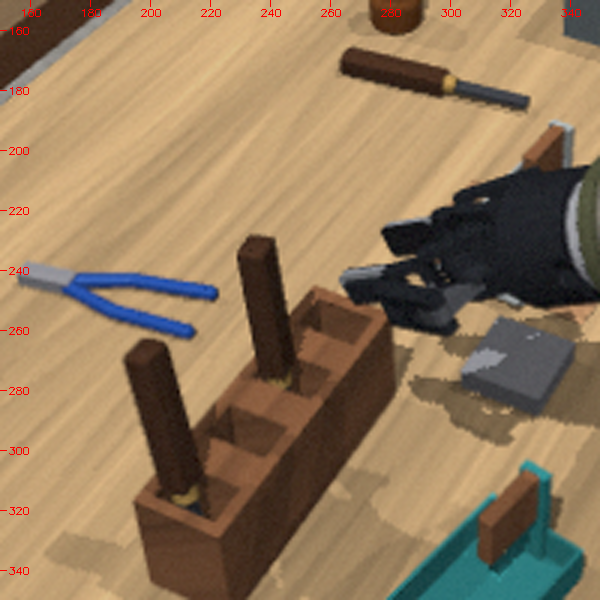

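View pics/h1c.png

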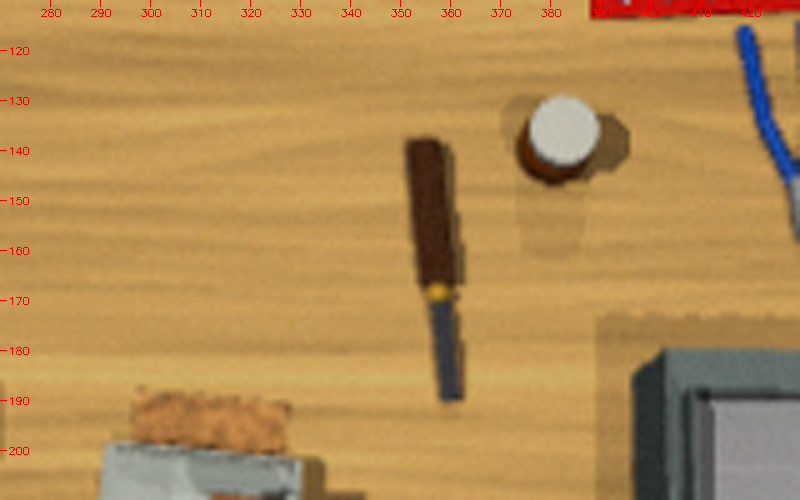

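Emit:
servo_tool:
  motion:
    - [[-0.3,0.5,-0.35,0,0,0],[-0.3,0.5,-0.35,0,0,0],[-0.4,0.5,-0.35,0.4,0,0],[-0.4,0.5,-0.3,0.8,0,0],[-0.4,0.4,0,0.86,0,0],[-0.4,0.4,0,0.86,0,0],[-0.4,0.4,0,0.86,0,0],[-0.4,0.4,0,0.86,0,0],[-0.4,0.4,0,0.86,0,0],[-0.4,0.4,0,0.86,0,0],[-0.4,0.4,0,0.86,0,0],[-0.4,0.4,0,0.86,0,0]]

```text
clock: 38.7
position: [0.4081, 0.0693, 0.5177]
ee_rot: [0.696, 0.7, 0.12, 0.105]
ft_force: [0.9, -0.3, -0.3]
grip_width: 0.489
```

```bash
python3 - <<'E'
from h import *
st()
C=((.5368,-.1322),np.radians(5.6))
p,R=filegrasp(*C,22,.13); print(p); plan(p,R)
E
```

```text
t 38.7 p [0.4081 0.0693 0.5177] q [-0.633 -0.333  0.243  1.898  0.188  1.266  1.157] F [ 0.9 -0.3 -0.3] T [-0.04  0.33  0.01] w 0.489
[ 0.7468567  -0.11160376  0.2957135 ]
dist 0.4436 rot deg [40.3 -1.3 -5.2] n 10
[[[-0.38,0.5,0.63,0.81,-0.03,-0.1],[-0.38,0.54,0.59,0.81,-0.03,-0.1],[-0.38,0.58,0.55,0.81,-0.03,-0.1],[-0.39,0.61,0.51,0.81,-0.03,-0.1],[-0.39,0.64,0.47,0.81,-0.03,-0.1],[-0.4,0.67,0.42,0.81,-0.03,-0.1],[-0.4,0.7,0.37,0.81,-0.03,-0.1],[-0.41,0.72,0.33,0.81,-0.03,-0.1],[-0.41,0.73,0.28,0.81,-0.03,-0.1],[-0.42,0.75,0.22,0.81,-0.03,-0.1]]]
```

Emit:
servo_tool:
  motion:
    - [[-0.38,0.5,0.55,0.81,0,-0.1],[-0.38,0.54,0.55,0.81,0,-0.1],[-0.38,0.58,0.55,0.81,0,-0.1],[-0.39,0.61,0.51,0.81,0,-0.1],[-0.39,0.64,0.47,0.81,0,-0.1],[-0.4,0.67,0.42,0.81,0,-0.1],[-0.4,0.7,0.37,0.81,0,-0.1],[-0.41,0.72,0.33,0.81,0,-0.1],[-0.41,0.73,0.28,0.81,0,-0.1],[-0.42,0.75,0.22,0.81,0,-0.1],[0,0,0,0,0,0]]

```text
clock: 39.8
position: [0.7579, -0.1235, 0.2748]
ee_rot: [0.656, 0.725, -0.151, -0.149]
ft_force: [-0.7, 0.2, -4.4]
grip_width: 0.486
```

```bash
python3 - <<'E'
from h import *
st()
C=((.5368,-.1322),np.radians(5.6))
p,R=filegrasp(*C,22,.05); print(p); plan(p,R)
snap('side','h2s.png')
crop('h2s.png',220,80,350,230,4,'h2b.png')
E
```

```text
t 39.8 p [ 0.7579 -0.1235  0.2748] q [-0.147  0.97   0.545  0.887 -0.312  1.785  1.947] F [-0.7  0.2 -4.4] T [ 0.05 -0.45 -0.  ] w 0.486
[ 0.7468567  -0.11160376  0.2157135 ]
dist 0.0613 rot deg [-2.5 -1.   0.3] n 2
[[[0.12,0.16,0.58,-0.25,-0.1,0.03],[0.12,0.14,0.58,-0.25,-0.1,0.03]]]
```

View pics/h2b.png

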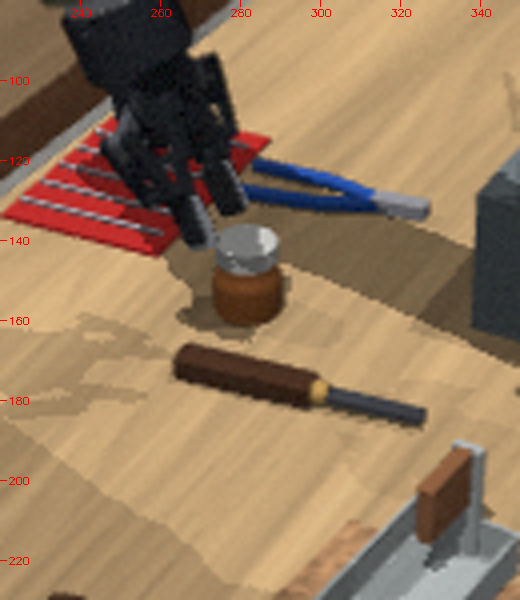

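```bash
python3 - <<'E'
from h import *
print(px('top',382.7,136,.06), px('top',354.8,138,.01),px('top',360.2,189.8,.01))
E
```

```text
[ 0.7128 -0.204   0.06  ] [ 0.7188 -0.1144  0.01  ] [ 0.5368 -0.1322  0.01  ]
```

Emit:
servo_tool:
  motion:
    - [[0.22,0.15,0.3,-0.25,-0.1,0],[0.1,0.15,0.4,-0.25,-0.1,0],[0,0,0,0,0,0]]

```text
clock: 40.15
position: [0.7548, -0.1074, 0.2452]
ee_rot: [0.66, 0.729, -0.137, -0.122]
ft_force: [-0.7, 0.7, 0.0]
grip_width: 0.489
```

```bash
python3 - <<'E'
from h import *
st()
C=((.5368,-.1322),np.radians(5.6))
p,R=filegrasp(*C,22,.0); print(p); plan(p,R,4)
snap('side','h3s.png')
crop('h3s.png',220,100,350,230,4.5,'h3b.png')
E
```

```text
t 40.15 p [ 0.7548 -0.1074  0.2452] q [-0.189  0.95   0.541  0.981 -0.314  1.657  1.929] F [-0.7  0.7  0. ] T [ 0.06 -0.38  0.02] w 0.489
[ 0.7468567  -0.11160376  0.1657135 ]
dist 0.08 rot deg [0.8 0.2 0.1] n 4
[[[-0.02,0.1,0.39,0.04,0.01,0],[-0.02,0.11,0.39,0.04,0.01,0],[-0.02,0.11,0.38,0.04,0.01,0],[-0.02,0.11,0.38,0.04,0.01,0]]]
```

View pics/h3b.png

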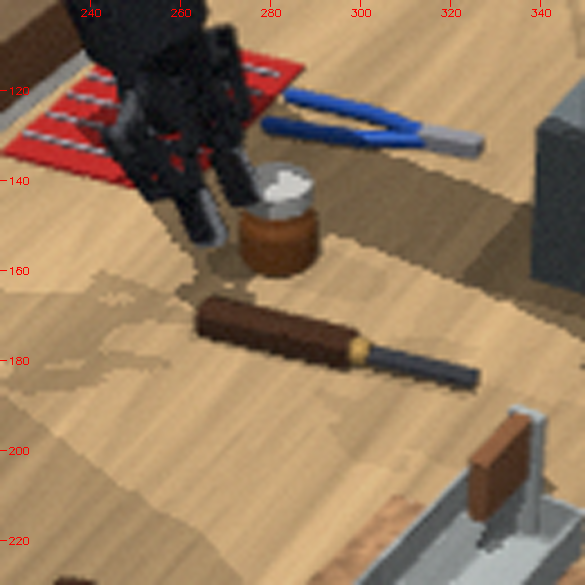

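Emit:
servo_tool:
  motion:
    - [[-0.03,0.1,0.35,0.04,0,0],[-0.02,0.11,0.35,0.04,0,0],[-0.02,0.11,0.35,0.04,0,0],[0,0,0,0,0,0]]

```text
clock: 40.6
position: [0.7513, -0.1128, 0.1964]
ee_rot: [0.66, 0.728, -0.139, -0.123]
ft_force: [0.1, -0.7, -0.6]
grip_width: 0.49
```

```bash
python3 - <<'E'
from h import *
st()
C=((.5368,-.1322),np.radians(5.6))
p,R=filegrasp(*C,22,.0); print(p); plan(p,R,2)
snap('side','h4s.png')
crop('h4s.png',220,100,350,230,4.5,'h4b.png')
E
```

```text
t 40.6 p [ 0.7513 -0.1128  0.1964] q [-0.186  0.987  0.531  1.024 -0.321  1.582  1.936] F [ 0.1 -0.7 -0.6] T [ 0.07 -0.4   0.01] w 0.49
[ 0.7468567  -0.11160376  0.1657135 ]
dist 0.0311 rot deg [0.7 0.3 0. ] n 2
[[[0.02,0.07,0.3,0.07,0.03,0],[0.02,0.07,0.3,0.07,0.03,0]]]
```

View pics/h4b.png

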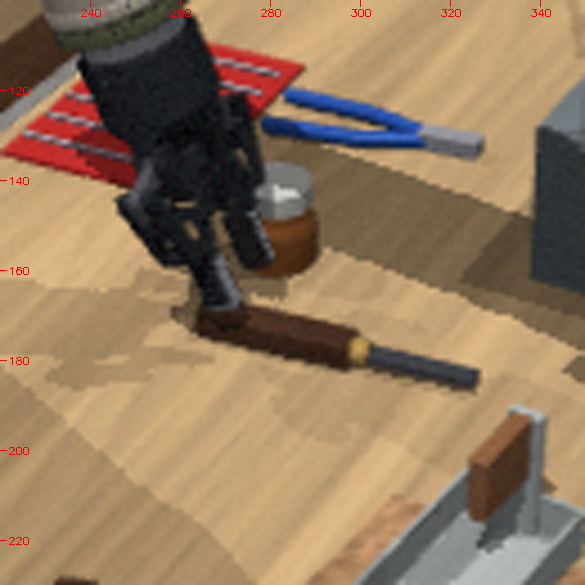

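Emit:
servo_tool:
  motion:
    - [[0.04,0.07,0.28,0.07,0,0],[0,0,0,0,0,0]]

```text
clock: 40.85
position: [0.7499, -0.1112, 0.1832]
ee_rot: [0.659, 0.728, -0.141, -0.124]
ft_force: [-0.8, 0.6, -0.6]
grip_width: 0.492
```

```bash
python3 - <<'E'
from h import *
st()
C=((.5368,-.1322),np.radians(5.6))
p,R=filegrasp(*C,22,.0); print(p); plan(p,R,1)
snap('side','h5s.png')
crop('h5s.png',230,130,330,210,7,'h5b.png')
E
```

```text
t 40.85 p [ 0.7499 -0.1112  0.1832] q [-0.189  0.998  0.528  1.035 -0.323  1.565  1.934] F [-0.8  0.6 -0.6] T [ 0.1  -0.37 -0.04] w 0.492
[ 0.7468567  -0.11160376  0.1657135 ]
dist 0.0177 rot deg [ 0.4  0.3 -0. ] n 1
[[[-0,0.07,0.35,0.08,0.06,-0]]]
```

View pics/h5b.png

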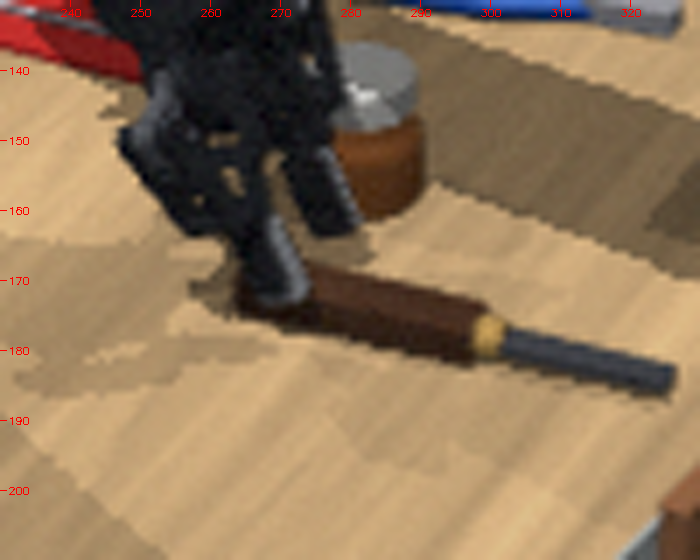

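```bash
python3 - <<'E'
from h import *
o=status.get_obs();R=Ro.from_quat(o['ee_rot']).as_matrix();P=np.array(o['position'])
for s in(.021,0,-.021): q=P+R@[s,.011,.168]; print(s,q.round(4),proj('side',q).round(1))
C=np.array([.5368,-.1322,.02]);h=np.array([np.cos(.0977),np.sin(.0977),0]);n=np.array([-h[1],h[0],0])
for l in (.08,.153,.185):
  for s in (.012,-.012): print(l,s,proj('side',C+l*h+s*n).round(1))
E
```

```text
0.021 [ 0.6974 -0.0967  0.0244] [266.6 169.9]
0 [ 0.6995 -0.1176  0.0246] [269.7 165.9]
-0.021 [ 0.7016 -0.1385  0.0247] [272.8 161.9]
0.08 0.012 [295.3 176.2]
0.08 -0.012 [298.6 171.5]
0.153 0.012 [271.2 170.5]
0.153 -0.012 [274.7 165.9]
0.185 0.012 [260.8 168.1]
0.185 -0.012 [264.5 163.6]
```

Emit:
servo_tool:
  motion:
    - [[0.03,0.04,0.2,0.05,0,0],[0,0,0,0,0,0]]

```text
clock: 41.1
position: [0.7486, -0.1101, 0.1748]
ee_rot: [0.659, 0.728, -0.141, -0.124]
ft_force: [-0.8, -0.3, -0.7]
grip_width: 0.489
```

```bash
python3 - <<'E'
from h import *
st()
C=((.5368,-.1322),np.radians(5.6))
p,R=filegrasp(*C,22,.0); print(p); plan(p,R,1)
snap('side','h6s.png')
crop('h6s.png',230,130,330,210,7,'h6b.png')
E
```

```text
t 41.1 p [ 0.7486 -0.1101  0.1748] q [-0.191  1.004  0.526  1.044 -0.324  1.552  1.933] F [-0.8 -0.3 -0.7] T [ 0.09 -0.39  0.01] w 0.489
[ 0.7468567  -0.11160376  0.1657135 ]
dist 0.0094 rot deg [ 0.3  0.4 -0. ] n 1
[[[-0.02,0.03,0.18,0.07,0.08,-0]]]
```

View pics/h6b.png

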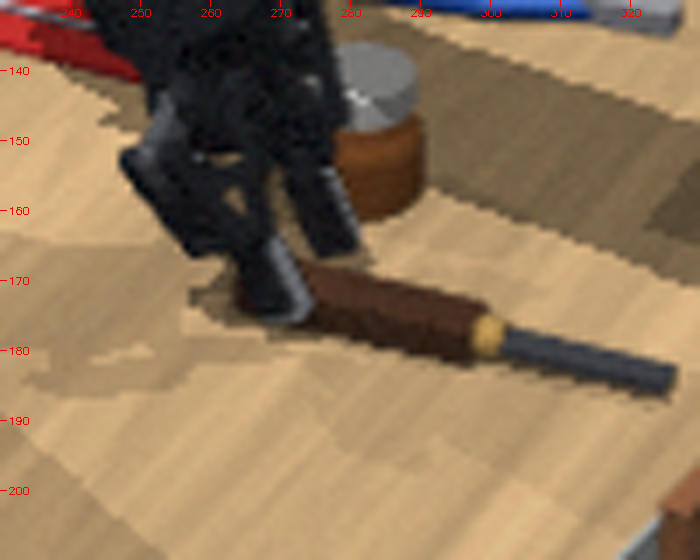

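Emit:
servo_tool:
  motion:
    - [[0,0.03,0.18,0.05,0,0],[0,0,0,0,0,0]]

```text
clock: 41.35
position: [0.7471, -0.1107, 0.167]
ee_rot: [0.659, 0.728, -0.143, -0.124]
ft_force: [-0.7, 0.4, -0.1]
grip_width: 0.493
```

Emit:
servo_tool:
  motion:
    - [[0,0,0,0,0,0],[0,0,0,0,0,0],[0,0,0,0,0,0],[0,0,0,0,0,0],[0,0,0,0,0,0],[0,0,0,0,0,0]]
  jaw: 255

```text
clock: 41.95
position: [0.7474, -0.1108, 0.1676]
ee_rot: [0.659, 0.728, -0.142, -0.124]
ft_force: [0.7, 0.1, -0.7]
grip_width: 0.266
```

```bash
python3 - <<'E'
from h import *
st(); print(tippos())
snap('side','h7s.png')
crop('h7s.png',230,130,330,210,7,'h7b.png')
E
```

```text
t 41.95 p [ 0.7474 -0.1108  0.1676] q [-0.191  1.009  0.525  1.051 -0.324  1.541  1.934] F [ 0.7  0.1 -0.7] T [ 0.08 -0.45  0.  ] w 0.266
(array([ 0.5382, -0.133 ,  0.011 ]), array([0.995, 0.1  , 0.005]))
```

View pics/h7b.png

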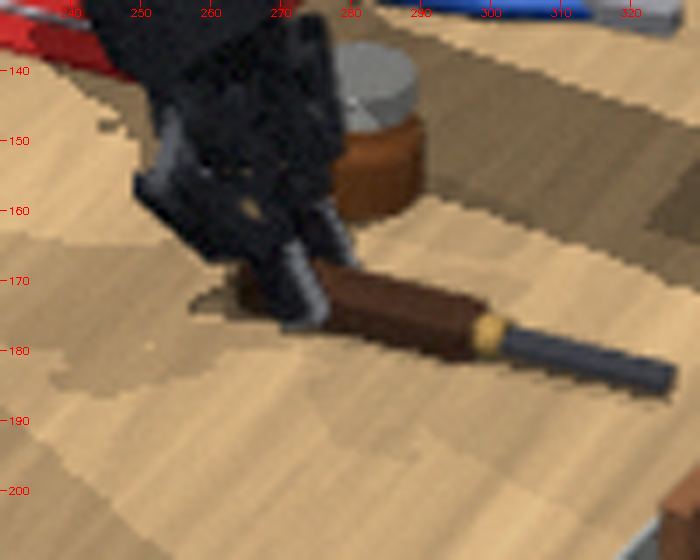

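Emit:
servo_tool:
  motion:
    - [[0,-0.15,-0.3,0,0,0],[0,-0.26,-0.51,0,0,0],[0,-0.26,-0.51,0,0,0],[0,-0.26,-0.51,0,0,0],[0,-0.26,-0.51,0,0,0],[0,-0.26,-0.51,0,0,0],[0,-0.26,-0.51,0,0,0]]

```text
clock: 42.7
position: [0.728, -0.1112, 0.3649]
ee_rot: [0.659, 0.727, -0.144, -0.126]
ft_force: [0.2, -0.1, -1.2]
grip_width: 0.267
```

```bash
python3 - <<'E'
from h import *
st(); print(tippos())
p,R=fileup(pocket(0,-.01,-.01,.2),45,22); print(p); plan(p,R,22)
E
```

```text
t 42.7 p [ 0.728  -0.1112  0.3649] q [-0.203  0.819  0.58   0.956 -0.27   1.822  1.943] F [ 0.2 -0.1 -1.2] T [ 0.02 -0.47  0.  ] w 0.267
(array([ 0.5181, -0.1332,  0.2092]), array([0.995, 0.099, 0.   ]))
[0.53261137 0.2379714  0.45935087]
dist 0.4111 rot deg [-44.9   0.3   5.8] n 22
[[[0.33,-0.17,-0.03,-0.41,0,0.05],[0.33,-0.17,-0.03,-0.41,0,0.05],[0.33,-0.17,-0.04,-0.41,0,0.05],[0.33,-0.17,-0.05,-0.41,0,0.05],[0.33,-0.17,-0.05,-0.41,0,0.05],[0.33,-0.17,-0.06,-0.41,0,0.05],[0.33,-0.17,-0.06,-0.41,0,0.05],[0.33,-0.17,-0.07,-0.41,0,0.05],[0.33,-0.17,-0.07,-0.41,0,0.05],[0.33,-0.16,-0.08,-0.41,0,0.05],[0.33,-0.16,-0.09,-0.41,0,0.05],[0.32,-0.16,-0.09,-0.41,0,0.05]]]
[[[0.32,-0.16,-0.1,-0.41,0,0.05],[0.32,-0.16,-0.1,-0.41,0,0.05],[0.32,-0.15,-0.11,-0.41,0,0.05],[0.32,-0.15,-0.11,-0.41,0,0.05],[0.32,-0.15,-0.12,-0.41,0,0.05],[0.32,-0.15,-0.12,-0.41,0,0.05],[0.32,-0.14,-0.13,-0.41,0,0.05],[0.32,-0.14,-0.13,-0.41,0,0.05],[0.32,-0.14,-0.14,-0.41,0,0.05],[0.32,-0.13,-0.14,-0.41,0,0.05]]]
```

Emit:
servo_tool:
  motion:
    - [[0.33,-0.17,-0.03,-0.41,0,0.05],[0.33,-0.17,-0.03,-0.41,0,0.05],[0.33,-0.17,-0.04,-0.41,0,0.05],[0.33,-0.17,-0.05,-0.41,0,0.05],[0.33,-0.17,-0.05,-0.41,0,0.05],[0.33,-0.17,-0.06,-0.41,0,0.05],[0.33,-0.17,-0.06,-0.41,0,0.05],[0.33,-0.17,-0.07,-0.41,0,0.05],[0.33,-0.17,-0.07,-0.41,0,0.05],[0.33,-0.16,-0.08,-0.41,0,0.05],[0.33,-0.16,-0.09,-0.41,0,0.05],[0.32,-0.16,-0.09,-0.41,0,0.05]]

```text
clock: 43.9
position: [0.6117, 0.0786, 0.4389]
ee_rot: [0.693, 0.72, 0.025, 0.033]
ft_force: [0.3, 0.3, -0.8]
grip_width: 0.263
```

Emit:
servo_tool:
  motion:
    - [[0.32,-0.16,-0.1,-0.41,0,0.05],[0.32,-0.16,-0.1,-0.41,0,0.05],[0.32,-0.15,-0.11,-0.41,0,0.05],[0.32,-0.15,-0.11,-0.41,0,0.05],[0.32,-0.15,-0.12,-0.41,0,0.05],[0.32,-0.15,-0.12,-0.41,0,0.05],[0.32,-0.14,-0.13,-0.41,0,0.05],[0.32,-0.14,-0.13,-0.41,0,0.05]]

```text
clock: 44.7
position: [0.5344, 0.2038, 0.4819]
ee_rot: [0.695, 0.693, 0.137, 0.134]
ft_force: [-0.3, 0.1, -0.6]
grip_width: 0.262
```

```bash
python3 - <<'E'
from h import *
st(); print(tippos(),pocket(0))
p,R=fileup(pocket(0,-.01,0,.15),20,22); print(p); plan(p,R,10)
E
```

```text
t 44.7 p [0.5344 0.2038 0.4819] q [-0.98   0.039  0.503  1.675  0.173  1.092  1.033] F [-0.3  0.1 -0.6] T [-0.01  0.45  0.02] w 0.262
(array([0.4912, 0.2051, 0.2232]), array([ 0.718, -0.005,  0.696])) [0.5034436  0.24800035 0.        ]
[0.41930896 0.24797135 0.40159246]
dist 0.1471 rot deg [-25.9  -0.1  -0.3] n 10
[[[0.09,-0.27,0.06,-0.52,-0,-0.01],[0.09,-0.28,0.05,-0.52,-0,-0.01],[0.09,-0.28,0.04,-0.52,-0,-0.01],[0.09,-0.28,0.02,-0.52,-0,-0.01],[0.09,-0.28,0.01,-0.52,-0,-0.01],[0.09,-0.28,-0,-0.52,-0,-0.01],[0.09,-0.28,-0.01,-0.52,-0,-0.01],[0.09,-0.28,-0.03,-0.52,-0,-0.01],[0.09,-0.28,-0.04,-0.52,-0,-0.01],[0.09,-0.28,-0.05,-0.52,-0,-0.01]]]
```

Emit:
servo_tool:
  motion:
    - [[0.09,-0.27,0.05,-0.52,0,0],[0.09,-0.28,0.05,-0.52,0,0],[0.09,-0.28,0.04,-0.52,0,0],[0.09,-0.28,0.02,-0.52,0,0],[0.09,-0.28,0,-0.52,0,0],[0.09,-0.28,0,-0.52,0,0],[0.09,-0.28,0,-0.52,0,0],[0.09,-0.28,-0.03,-0.52,0,0]]

```text
clock: 45.5
position: [0.4381, 0.237, 0.4264]
ee_rot: [0.66, 0.65, 0.271, 0.261]
ft_force: [-0.3, -0.5, 0.1]
grip_width: 0.266
```

```bash
python3 - <<'E'
from h import *
st(); print(tippos(),pocket(0))
p,R=fileup(pocket(0,-.01,0,.12),11,22); print(p); plan(p,R,6)
snap('side','h8s.png')
crop('h8s.png',150,120,350,320,3,'h8b.png')
E
```

```text
t 45.5 p [0.4381 0.237  0.4264] q [-1.043 -0.183  0.263  2.06   0.8    0.812  0.35 ] F [-0.3 -0.5  0.1] T [-0.01  0.88 -0.04] w 0.266
(array([0.4955, 0.2412, 0.1705]), array([ 0.403, -0.021,  0.915])) [0.5034436  0.24800035 0.        ]
[0.38086395 0.24797135 0.35689772]
dist 0.0907 rot deg [-12.8  -0.3  -1.1] n 6
[[[0.03,-0.3,0.03,-0.43,-0.01,-0.04],[0.03,-0.3,0.02,-0.43,-0.01,-0.04],[0.03,-0.3,0.01,-0.43,-0.01,-0.04],[0.03,-0.3,-0,-0.43,-0.01,-0.04],[0.03,-0.3,-0.01,-0.43,-0.01,-0.04],[0.04,-0.3,-0.02,-0.43,-0.01,-0.04]]]
```

View pics/h8b.png

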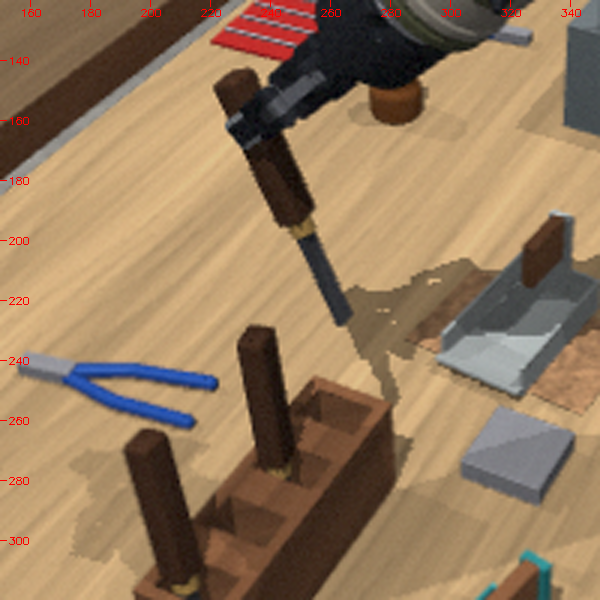

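Emit:
servo_tool:
  motion:
    - [[0.03,-0.3,0.03,-0.43,0,-0.04],[0.03,-0.3,0.02,-0.43,0,-0.04],[0.03,-0.3,0,-0.43,0,-0.04],[0.03,-0.3,0,-0.43,0,-0.04],[0.03,-0.3,0,-0.43,0,-0.04],[0.03,-0.3,-0.02,-0.43,0,-0.04],[0,0,0,0,0,0]]

```text
clock: 46.25
position: [0.38, 0.2433, 0.3604]
ee_rot: [0.622, 0.616, 0.344, 0.34]
ft_force: [0.4, 0.7, -0.2]
grip_width: 0.263
```

```bash
python3 - <<'E'
from h import *
st(); print(tippos(),pocket(0))
p,R=fileup(pocket(0,-.008,0,.10),9,22); print(p); plan(p,R,3)
snap('side','h9s.png')
crop('h9s.png',150,150,350,350,3,'h9b.png')
E
```

```text
t 46.25 p [0.38   0.2433 0.3604] q [-1.025 -0.202  0.083  2.3    1.29   0.807 -0.233] F [ 0.4  0.7 -0.2] T [ 0.02  1.03 -0.03] w 0.263
(array([0.4959, 0.2447, 0.1251]), array([ 0.177, -0.009,  0.984])) [0.5034436  0.24800035 0.        ]
[0.37466491 0.24797715 0.33282443]
dist 0.0284 rot deg [-1.2  0.  -0.6] n 3
[[[0.03,-0.17,0.07,-0.08,0,-0.04],[0.03,-0.17,0.07,-0.08,0,-0.04],[0.03,-0.18,0.07,-0.08,0,-0.04]]]
```

View pics/h9b.png

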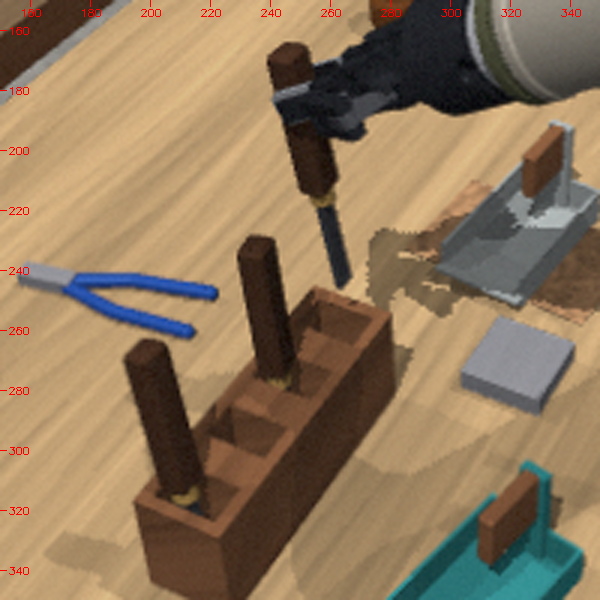

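Emit:
servo_tool:
  motion:
    - [[0.08,-0.18,0.07,-0.08,0,0],[0.03,-0.18,0.07,-0.08,0,0],[0,-0.24,0.12,0,0,0],[0,0,0,0,0,0]]

```text
clock: 46.7
position: [0.3797, 0.2485, 0.3345]
ee_rot: [0.623, 0.61, 0.348, 0.344]
ft_force: [-0.5, 0.5, -0.1]
grip_width: 0.266
```

```bash
python3 - <<'E'
from h import *
st(); print(tippos(),pocket(0))
p,R=fileup(pocket(0,-.008,0,.03),9,22); print(p); plan(p,R,5)
snap('side','i1s.png')
crop('i1s.png',150,150,350,350,3,'i1b.png')
E
```

```text
t 46.7 p [0.3797 0.2485 0.3345] q [-1.024 -0.147  0.072  2.323  1.372  0.801 -0.363] F [-0.5  0.5 -0.1] T [-0.01  1.05 -0.02] w 0.266
(array([0.499 , 0.2503, 0.1009]), array([ 0.163, -0.017,  0.987])) [0.5034436  0.24800035 0.        ]
[0.37466491 0.24797715 0.26282443]
dist 0.0719 rot deg [-0.4  0.2 -1.2] n 5
[[[-0.01,-0.26,0.13,-0.01,0.01,-0.05],[-0.01,-0.26,0.13,-0.01,0.01,-0.05],[-0,-0.26,0.13,-0.01,0.01,-0.05],[-0,-0.26,0.13,-0.01,0.01,-0.05],[-0,-0.26,0.13,-0.01,0.01,-0.05]]]
```

View pics/i1b.png

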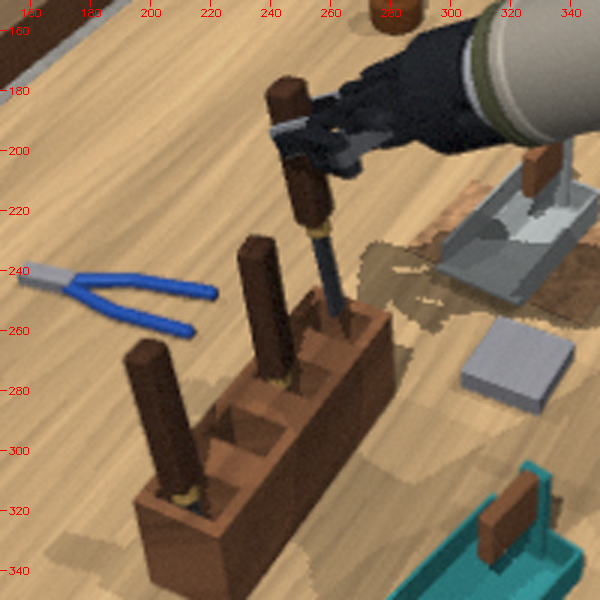

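Emit:
servo_tool:
  motion:
    - [[-0.06,-0.26,0.12,0,0,-0.05],[0,-0.26,0.12,0,0,-0.05],[0,-0.26,0.12,0,0,-0.05],[0,0,0,0,0,0]]

```text
clock: 47.15
position: [0.3783, 0.2467, 0.2983]
ee_rot: [0.621, 0.61, 0.349, 0.347]
ft_force: [0.0, -0.4, -0.5]
grip_width: 0.266
```

```bash
python3 - <<'E'
from h import *
st(); print(tippos(),pocket(0))
p,R=fileup(pocket(0,-.008,0,.017),9,22); print(p); plan(p,R,5)
snap('side','i2s.png')
crop('i2s.png',150,150,350,350,3,'i2b.png')
E
```

```text
t 47.15 p [0.3783 0.2467 0.2983] q [-1.019 -0.082  0.068  2.362  1.475  0.784 -0.505] F [ 0.  -0.4 -0.5] T [ 0.06  1.06 -0.04] w 0.266
(array([0.4987, 0.2476, 0.0653]), array([ 0.158, -0.012,  0.987])) [0.5034436  0.24800035 0.        ]
[0.37466491 0.24797715 0.24982443]
dist 0.0487 rot deg [-0.1  0.3 -0.9] n 5
[[[0,-0.17,0.09,-0,0.01,-0.03],[0,-0.17,0.09,-0,0.01,-0.03],[0,-0.17,0.09,-0,0.01,-0.03],[0,-0.17,0.09,-0,0.01,-0.03],[0,-0.17,0.09,-0,0.01,-0.03]]]
```

View pics/i2b.png

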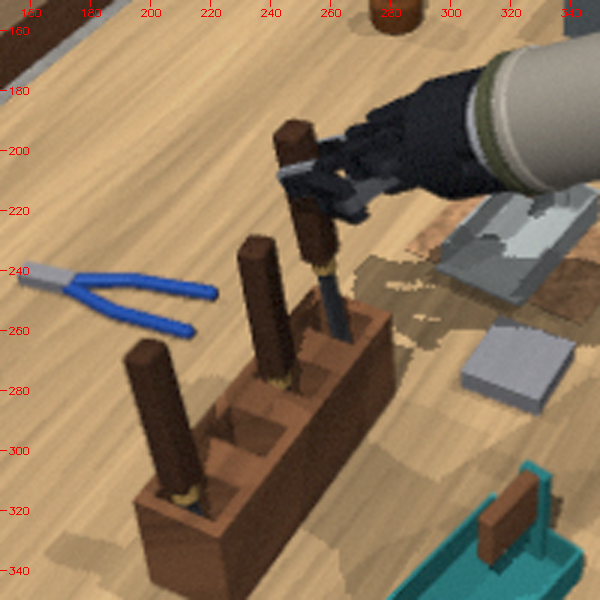

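Emit:
servo_tool:
  motion:
    - [[0,-0.18,0.11,0,0,0],[0,-0.18,0.11,0,0,0],[0,-0.18,0.11,0,0,0],[0,-0.18,0.11,0,0,0],[0,0,0,0,0,0]]

```text
clock: 47.7
position: [0.3826, 0.2493, 0.2647]
ee_rot: [0.622, 0.606, 0.353, 0.347]
ft_force: [-0.1, 0.8, -0.3]
grip_width: 0.264
```

```bash
python3 - <<'E'
from h import *
st(); print(tippos(),pocket(0))
snap('side','i3s.png')
crop('i3s.png',150,150,350,350,3,'i3b.png')
E
```

```text
t 47.7 p [0.3826 0.2493 0.2647] q [-1.013  0.006  0.068  2.378  1.591  0.775 -0.668] F [-0.1  0.8 -0.3] T [ 0.01  1.08 -0.02] w 0.264
(array([0.505 , 0.2519, 0.0327]), array([ 0.15 , -0.021,  0.989])) [0.5034436  0.24800035 0.        ]
```

View pics/i3b.png

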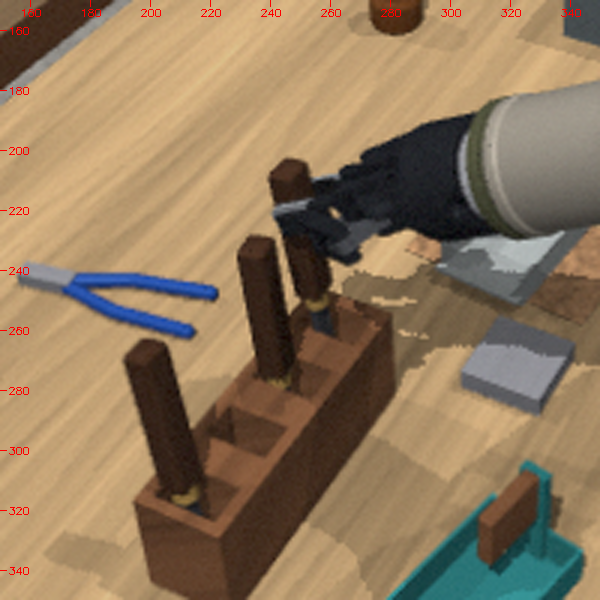

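Emit:
servo_tool:
  motion:
    - [[0,-0.2,0.1,0,0,0],[0,0,0,0,0,0]]

```text
clock: 47.95
position: [0.383, 0.2504, 0.257]
ee_rot: [0.623, 0.605, 0.355, 0.347]
ft_force: [0.5, -0.1, -0.7]
grip_width: 0.261
```

Emit:
servo_tool:
  motion:
    - [[0,0,0,0,0,0],[0,0,0,0,0,0],[0,0,0,0,0,0],[0,0,0,0,0,0],[0,0,0,0,0,0],[0,0.2,-0.1,0,0,0],[0,0.3,-0.2,0,0,0]]
  jaw: 140

```text
clock: 48.65
position: [0.3833, 0.25, 0.2888]
ee_rot: [0.623, 0.604, 0.355, 0.348]
ft_force: [-0.0, -0.5, 0.2]
grip_width: 0.453
```

```bash
python3 - <<'E'
from h import *
st()
snap('side','i4s.png')
crop('i4s.png',150,150,350,350,3,'i4b.png')
E
```

```text
t 48.65 p [0.3833 0.25   0.2888] q [-1.011 -0.045  0.064  2.36   1.528  0.782 -0.578] F [-0.  -0.5  0.2] T [-0.05  0.9  -0.04] w 0.453
```

View pics/i4b.png

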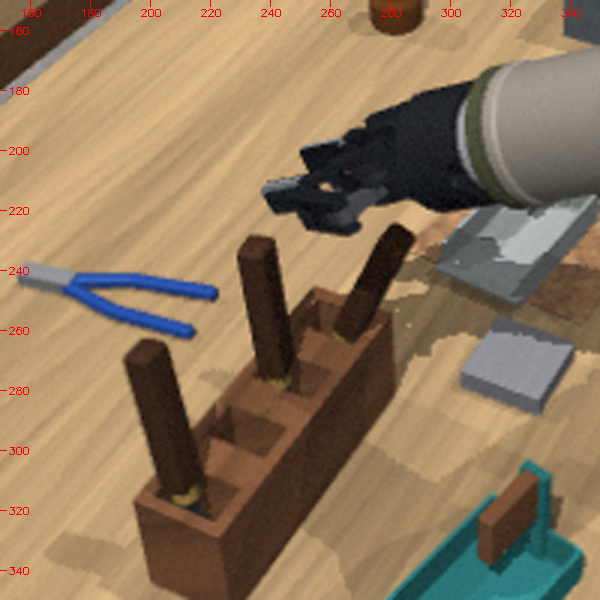

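Emit:
servo_tool:
  motion:
    - [[0,0.6,-0.4,0,0,0],[0,0.6,-0.4,0,0,0],[0,0.6,-0.4,0,0,0],[-0.3,0.5,-0.3,0.5,0,0],[-0.5,0.4,-0.3,0.8,0,0],[-0.5,0.4,0,0.86,0,0],[-0.5,0.4,0,0.86,0,0],[-0.5,0.4,0,0.86,0,0],[-0.5,0.2,0,0.86,0,0],[-0.5,0.2,0,0.86,0,0],[-0.5,0.2,0,0.86,0,0],[-0.5,0.2,0,0.86,0,0]]

```text
clock: 49.9
position: [0.4451, 0.0218, 0.5237]
ee_rot: [0.698, 0.69, 0.144, 0.125]
ft_force: [0.9, -0.4, -0.2]
grip_width: 0.453
```

```bash
python3 - <<'E'
from h import *
st()
snap('side','j1s.png');snap('top','j1t.png')
crop('j1s.png',180,200,320,350,4,'j1b.png')
crop('j1t.png',170,160,290,240,6,'j1c.png')
E
```

```text
t 49.9 p [0.4451 0.0218 0.5237] q [-1.077 -0.429  0.661  1.874  0.406  1.258  1.088] F [ 0.9 -0.4 -0.2] T [-0.02  0.35 -0.05] w 0.453
```

View pics/j1b.png

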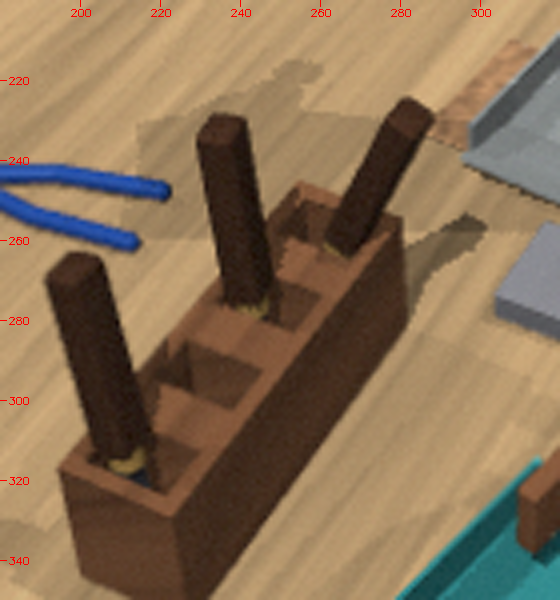

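View pics/j1c.png

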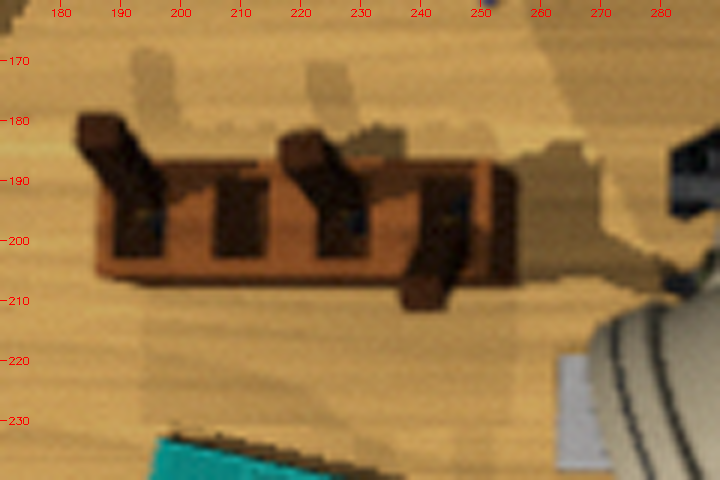

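```bash
python3 - <<'E'
from h import *
for n,t,s,k in [('A',(186.5,181.5),(199.3,266.3),3),('B',(220,184.5),(235.5,232),1),('C',(240,208.5),(282.5,228.8),0)]:
    p,e=tri(*t,s[0]-.7,s[1]-3)
    # tip is 185 mm from the end, on axis, inside pocket
    P=pocket(k)
    d=p-P; lean=np.arctan2(np.hypot(*d[:2]),p[2]-.008)
    print(n,p,e,'rel pocket',d.round(3),'lean from pocket centre',lean.round(2),'lean from height',np.arccos(min(1,(p[2]-.008)/.185)).round(2))
E
```

```text
A [0.5347 0.4021 0.1886] 0.003 rel pocket [ 0.032 -0.014  0.189] lean from pocket centre 0.19 lean from height 0.22
B [0.5255 0.299  0.1921] 0.0031 rel pocket [ 0.022 -0.005  0.192] lean from pocket centre 0.12 lean from height 0.1
C [0.4557 0.2396 0.1814] 0.0025 rel pocket [-0.048 -0.008  0.181] lean from pocket centre 0.27 lean from height 0.36
```

Emit:
servo_tool:
  motion:
    - [[0,0,-0.4,0.5,0,0],[0,0,0,0,0,0],[0,0,0,0,0,0]]

```text
clock: 50.3
position: [0.4385, 0.0191, 0.5421]
ee_rot: [0.704, 0.69, 0.129, 0.11]
ft_force: [-0.3, 0.3, -0.7]
grip_width: 0.453
```

```bash
python3 - <<'E'
from h import *
st()
snap('side','k1s.png');snap('top','k1t.png')
crop('k1s.png',270,80,430,260,3.3,'k1b.png')
E
```

```text
t 50.3 p [0.4385 0.0191 0.5421] q [-1.077 -0.428  0.654  1.83   0.383  1.34   1.096] F [-0.3  0.3 -0.7] T [ 0.05  0.39 -0.  ] w 0.453
```

View pics/k1b.png

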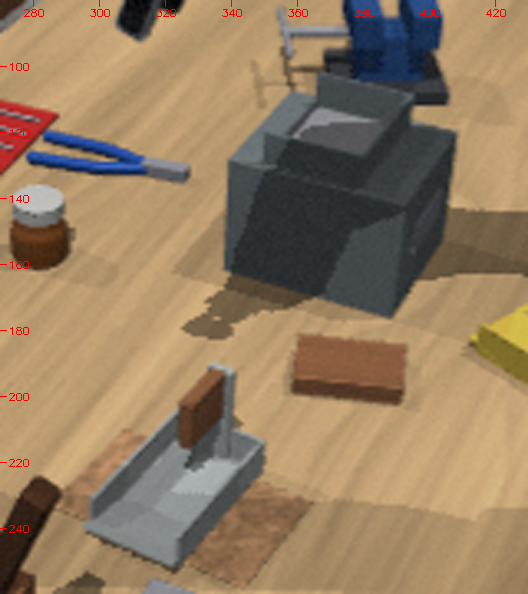

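View pics/k1t.png

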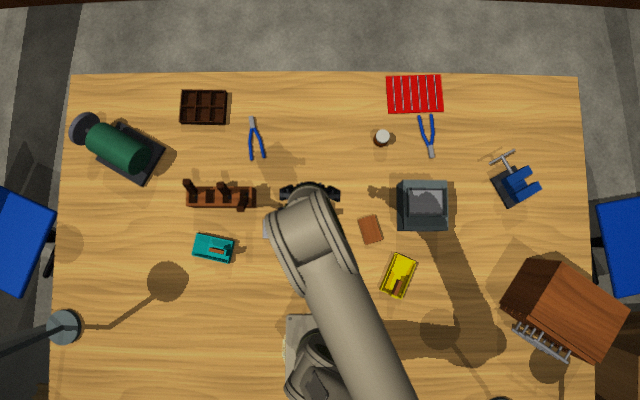

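View pics/k1s.png

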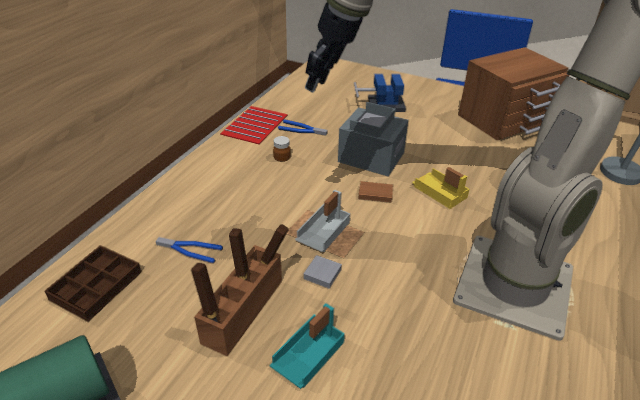

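The scoop is empty and level on the pad, and the flap is shut. No balls are in the open and the other things haven't moved. All three files stand in the stand, so I'm handing in.

```bash
python3 - <<'E'
from h import *
print(order.hand_in()); st()
E
```

```text
the job is handed in; nothing more can be done
None
the job is handed in; nothing more can be done
```

I pushed the flap open with the aluminium scoop's lip, tipped its three visible buttons into the scrap box and set the scoop back on the cork pad. The three files are in stand pockets 3, 1 and 0, blade down and handle up. I handed in at about 50 s, and no verdict was reported.

**Last pictures:**
- The scoop is empty and looks level, and the flap is shut.
- There are no buttons on the bench, and the other things look unmoved.
- Two files lean about 0.1 to 0.2 rad. The third tipped over towards the robot when released and leans about 0.3 to 0.4 rad, inside the 0.6 limit.
- The arm was clear of everything.

**Not confirmed, or out of line:**
- **Buttons:** I couldn't see them inside the closed box. That they are in there rests on the scoop and bench being clear of them.
- **Flap angle:** about 0.5 rad by the tool pose, not measured directly.
- **Force while tipping:** it jumped briefly to about 20 N, under the 120 N wrist limit.
- **Side camera:** it read about 3 pixels off the top-camera and arm positions. I allowed for that when working out how far the files lean.

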